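Press a batch of rolls in the mould and start the dwell timer

TASK

Pull the press's slide fully out and lay every loose brown roll in the mould on it, one to a groove, put the mould's top half on so that it is fully down, and push the slide fully home under the press. Wind the handwheel down until the pressure plate just touches the mould, then give it half a turn more. With the pressure on, start the dwell timer by pressing its clear, time and start keys one at a time in that order, and leave everything else on the bench where it is.

Things in the scene. Friction and masses are not known exactly. Their poses are not given: they have to be found in the camera images.
- stick0_mid (a point): centre (half-way up) of a loose dry brown roll lying on the bench, 92 long, 17 wide, 16 high mm, 20 g, stiff; its x axis runs along its length, z up while it lies as it started. None if it is absent this time.
- stick1_mid (a point): centre (half-way up) of a loose dry brown roll lying on the bench, 88 long, 22 wide, 17 high mm, 20 g, stiff; its x axis runs along its length, z up while it lies as it started. None if it is absent this time.
- stick2_mid (a point): centre (half-way up) of a loose dry brown roll lying on the bench, 96 long, 20 wide, 18 high mm, 20 g, stiff; its x axis runs along its length, z up while it lies as it started. None if it is absent this time.
- stick3_mid (a point): centre (half-way up) of a loose dry brown roll lying on the bench, 94 long, 24 wide, 18 high mm, 20 g, stiff; its x axis runs along its length, z up while it lies as it started. None if it is absent this time.
- mould_mid (a point): middle of the top face (43 mm above the bench) of the lower mould half, a 188 x 74 mm grooved wooden block on the grey screw press's slide. x axis across its grooves, y along them and along the slide, from the screw towards the handle. Groove middles: x = -54, -18, 18, 54 mm; each 30 mm wide at the top, 9 deep, 45 degree sides, flat floor, 70 long, open-ended: a roll lies in it half sunk, its ends standing out.
- mould (a joint): how far the press slide with the lower mould half is pulled out (m): 0 = home under the pressure plate, at its stop; 0.155 = fully out. About 6 N of friction; stays where left. Steel corner angles on it, 13 mm higher than the mould's face, keep the top half in place with 2.5 mm play; they stand at x = +-74 to +-92, y = +-19 to +-40 mm from mould_mid.
- slide_handle (a point): grip point of the slide's handle, an upright black post, 17 mm thick, from 24 to 80 mm above the bench, on a rod 120 mm from the middle of the mould in its +y direction; this point is 62 mm above the bench and moves with the slide.
- top_mid (a point): centre of the loose upper mould half, a plain wooden block 164 x 62 x 28 mm, 0.3 kg, lying grooves down on the bench; x axis along its 164 mm, y along its 62 mm (grip across this, by the upper 15 mm: lower down, fingers would meet the roll ends on the mould). Four grooves beneath go over the rolls. Fully down on the mould this point is straight over mould_mid, 14 mm above it, either way round.
- plate_face (a point): centre of the underside of the press's flat steel pressure plate (150 x 58 mm), on the screw axis. With the slide home, the top of the closed mould is 71 mm above the bench.
- plate (a joint): how far the pressure plate has been pushed back against its springs (m): 0 = hanging free, nothing touched; rises from the moment of contact as the screw is wound on, 0.010 per turn (about 0.005 at half a turn past contact). Springs 4 N/mm.
- handwheel (a joint): angle of the press handwheel (rad), growing clockwise seen from above; clockwise winds the screw, wheel and plate down 10 mm per turn. About 0.08 N m of friction; it stays where it is left, and its full travel is 4.5 turns.
- wheel_hub (a point): centre of the handwheel (112 mm across) on the screw axis, at rim height; goes down with the screw.
- crank_grip (a point): middle of the handwheel's crank handle, an upright black grip 17 mm thick and 42 tall that spins freely on a pin on the rim, 50 mm from the screw axis; its lower end is 11 mm and this point 33 mm above the rim's middle. Held from above, it can be led round the axis in a circle without turning the gripper, sinking 10 mm per turn. About 280 mm above the bench with the screw up.
- key_clear_top (a point): top of the clear key of the dwell timer (a flat grey box, 126 x 90 mm, 34 mm high, with three white keys in a row on the near side of its dark display): the small round key, 16 mm across, at the left end as the robot sees it; 44 mm above the bench.
- key_time_top (a point): top of the time key: the square key, 18 mm, in the middle of the row, 38 mm from either neighbour; 44 mm above the bench.
- key_start_top (a point): top of the start key: the large round key, 24 mm across, at the right end of the row; 44 mm above the bench.
- key_clear (a joint): how far the clear key is pressed (m): 0 = up, 0.005 = fully down (4.5 N); springs back. It counts as pressed beyond 0.0032.
- key_time (a joint): how far the time key is pressed (m): 0 = up, 0.005 = fully down (4.5 N); springs back. It counts as pressed beyond 0.0032.
- key_start (a joint): how far the start key is pressed (m): 0 = up, 0.005 = fully down (4.5 N); springs back. It counts as pressed beyond 0.0032.
- blue_roll: a wrapped blue roll, 97 x 20 x 15 mm, finished work, not to be pressed; origin under its centre.
- marker: felt marker, 135 mm long; origin under its centre.
- masking_roll: roll of masking tape, 92 mm across, 25 mm high; origin under its centre.
- box_cutter: snap-blade cutter, 156 mm long; origin under its centre.
There are look-alikes about, which are no part of the job. What is shaped like the part that bears stick1_mid but orange is not meant.

How it is judged (in metres and radians):
On the way, in this order (a step that is already met when the one before it is completed fails the run):
1. the slide is pulled fully out (value of joint mould above 0.145 m), for 0.2 s.
2. every roll that is there lies in a groove of the lower mould half ((x of stick0_mid in the frame of mould_mid between -0.065 and -0.043 m or x of stick0_mid in the frame of mould_mid between -0.029 and -0.007 m or x of stick0_mid in the frame of mould_mid between 0.007 and 0.029 m or x of stick0_mid in the frame of mould_mid between 0.043 and 0.065 m) and y of stick0_mid in the frame of mould_mid between -0.018 and 0.018 m and angle between the x axis of each of stick0_mid, stick1_mid, stick2_mid, stick3_mid and the y axis of mould_mid, either way round below 0.25 rad and z of each of stick0_mid, stick1_mid, stick2_mid, stick3_mid in the frame of mould_mid below 0.007 m and (x of stick1_mid in the frame of mould_mid between -0.065 and -0.043 m or x of stick1_mid in the frame of mould_mid between -0.029 and -0.007 m or x of stick1_mid in the frame of mould_mid between 0.007 and 0.029 m or x of stick1_mid in the frame of mould_mid between 0.043 and 0.065 m) and y of stick1_mid in the frame of mould_mid between -0.018 and 0.018 m and (x of stick2_mid in the frame of mould_mid between -0.065 and -0.043 m or x of stick2_mid in the frame of mould_mid between -0.029 and -0.007 m or x of stick2_mid in the frame of mould_mid between 0.007 and 0.029 m or x of stick2_mid in the frame of mould_mid between 0.043 and 0.065 m) and y of stick2_mid in the frame of mould_mid between -0.018 and 0.018 m and (x of stick3_mid in the frame of mould_mid between -0.065 and -0.043 m or x of stick3_mid in the frame of mould_mid between -0.029 and -0.007 m or x of stick3_mid in the frame of mould_mid between 0.007 and 0.029 m or x of stick3_mid in the frame of mould_mid between 0.043 and 0.065 m) and y of stick3_mid in the frame of mould_mid between -0.018 and 0.018 m and value of joint mould above 0.1 m), for 0.2 s.
3. the top half is fully down on the lower half ((x of stick0_mid in the frame of mould_mid between -0.065 and -0.043 m or x of stick0_mid in the frame of mould_mid between -0.029 and -0.007 m or x of stick0_mid in the frame of mould_mid between 0.007 and 0.029 m or x of stick0_mid in the frame of mould_mid between 0.043 and 0.065 m) and y of stick0_mid in the frame of mould_mid between -0.018 and 0.018 m and angle between the x axis of each of stick0_mid, stick1_mid, stick2_mid, stick3_mid and the y axis of mould_mid, either way round below 0.25 rad and z of each of stick0_mid, stick1_mid, stick2_mid, stick3_mid in the frame of mould_mid below 0.007 m and (x of stick1_mid in the frame of mould_mid between -0.065 and -0.043 m or x of stick1_mid in the frame of mould_mid between -0.029 and -0.007 m or x of stick1_mid in the frame of mould_mid between 0.007 and 0.029 m or x of stick1_mid in the frame of mould_mid between 0.043 and 0.065 m) and y of stick1_mid in the frame of mould_mid between -0.018 and 0.018 m and (x of stick2_mid in the frame of mould_mid between -0.065 and -0.043 m or x of stick2_mid in the frame of mould_mid between -0.029 and -0.007 m or x of stick2_mid in the frame of mould_mid between 0.007 and 0.029 m or x of stick2_mid in the frame of mould_mid between 0.043 and 0.065 m) and y of stick2_mid in the frame of mould_mid between -0.018 and 0.018 m and (x of stick3_mid in the frame of mould_mid between -0.065 and -0.043 m or x of stick3_mid in the frame of mould_mid between -0.029 and -0.007 m or x of stick3_mid in the frame of mould_mid between 0.007 and 0.029 m or x of stick3_mid in the frame of mould_mid between 0.043 and 0.065 m) and y of stick3_mid in the frame of mould_mid between -0.018 and 0.018 m and horizontal distance between top_mid and mould_mid below 0.007 m and z of top_mid in the frame of mould_mid below 0.0165 m and angle between the x axis of top_mid and the x axis of mould_mid, either way round below 0.08 rad and angle between top_mid's own z axis and vertical below 0.05 rad), for 0.2 s.
4. the slide is pushed fully home with the closed mould (value of joint mould below 0.004 m and horizontal distance between top_mid and mould_mid below 0.007 m and z of top_mid in the frame of mould_mid below 0.0165 m and angle between the x axis of top_mid and the x axis of mould_mid, either way round below 0.08 rad and angle between top_mid's own z axis and vertical below 0.05 rad), for 0.2 s.
5. the press is wound to contact and about half a turn more (value of joint mould below 0.004 m and value of joint plate between 0.0034 and 0.0064 m), for 0.3 s.
6. the clear key is pressed (value of joint key_clear above 0.0032 m and value of joint plate between 0.0034 and 0.0064 m), for 0.05 s.
7. the time key is pressed (value of joint key_time above 0.0032 m and value of joint plate between 0.0034 and 0.0064 m), for 0.05 s.
8. the start key is pressed (value of joint key_start above 0.0032 m and value of joint plate between 0.0034 and 0.0064 m), for 0.05 s.
At the end, for the whole second after the job is handed in: Each roll lies in a groove (centre within 18 mm along it, 0.25 rad), the top half is fully down (within 7 mm, lifted under 2.5 mm), the slide home (within 4 mm), the plate pushed back 3.4 to 6.4 mm (half a turn past contact, give or take 0.15 turn), and all keys up (all of step 3 and all of step 5 and value of joint each of key_clear, key_time, key_start below 0.0015 m and linear speed of mould_top below 0.01 m/s); the robot touches nothing.
It fails at once if the press is over-wound (the plate pushed back more than 8 mm) (value of joint plate above 0.008 m).
It fails at once if a timer key is pressed before the pressure is on (value of joint any of key_clear, key_time, key_start above 0.0032 m and value of joint plate below 0.001 m).
It fails at once if two timer keys are pressed at the same time (value of joint each of key_clear, key_time above 0.0032 m or value of joint each of key_time, key_start above 0.0032 m or value of joint each of key_clear, key_start above 0.0032 m).
It fails at once if one of the other things on the bench is knocked more than 6 cm away (distance of any of blue_roll, marker, masking_roll, box_cutter from where it was at the start of the episode above 0.06 m).
Of stick0, stick1, stick2, stick3 only 2 to 4 are there at a start; the rules pass over those that are not, and their reading is None.
At some moment in a run one of mould_top may be knocked a few centimetres aside while the robot is not near it.
Once in a run the grip may slacken for a moment while it holds something.
It also fails if it takes over 210 s, if anything falls off the work surface, if the arm or the gripper's body presses on something with over 40 N, if the wrist force passes 120 N, or if a joint passes its speed limit or range.

ROBOT

A 6-joint arm with a two-finger parallel gripper is mounted at the origin on a cart in front of the work surface, level with it; the furniture and walls round the work are solid. World frame = base frame: x ahead of the robot, y to its left, z up, the work surface at z = 0. Lengths are in mm, angles in rad, forces in N, time in s.
With the tool pointing down it reaches from about 275 to 750 mm from the base axis. Payload 10.2 kg.
Tool frame: the origin (TCP) lies at the centre of the arm's flange, where the gripper is bolted on; the fingertips stand ctrl.tip_reach ahead of it and the grasp point (between the pads) lies 155 mm ahead of it (ctrl.tip_reach is the distance from the TCP to the fingertips, in mm); z points along the fingers, y is the direction in which the jaws open and shut (so a half turn about z gives the same grasp; the last joint's range is limited). The gripper opens to 85 mm and grips with 20 to 120 N. Pads are 22 mm wide; open, the fingers measure 114 mm over their backs; the gripper's body (76 mm by 85 mm) begins 54 mm behind the grasp point. The pads swing forward as they close: fully open they stand 13 mm farther back than shut.
Start: joints at [1.085, 0.313, 1.498, -0, 1.331, -0.223], TCP at [136.401, 506.979, 404.694] pointing down, gripper open.
Joint ranges: [-2.94, 2.94], [-0.97, 2.17], [0.19, 2.56], [-1.23, 4.37], [0.02, 3.11], [-2.88, 2.88]. Speed limits (rad/s): [2.39, 2.39, 3.01, 3.14, 3.14, 3.14].

INTERFACE

Orientations are given as a unit quaternion [w, x, y, z].
In Python, from rig import ctrl, viewer gives the robot as it stands.
- The arm moves only by the tool drive_tool, never from a script. Its argument "rows" is a list that holds one entry, the list of rows, each a list of 6 numbers: the shift along the world's x, y, z normalised to -1 to 1, where 1 is 0.1 m, then the turn, a rotation vector about the world's x, y, z normalised to -1 to 1, where 1 is 90 degrees. A call has 1 to 10 rows; each row is the pose to reach, as a shift and turn from the pose measured when the call began; what a row does not reach only later rows make up. A row lasts 1/8 s, in which the tool goes at most 62.5 mm and 10.7 degrees, less where a joint would pass 70% of its speed; a pose out of reach is approached as far as the arm can. A call with a number of a shift or a turn outside -1 to 1 is refused whole. A call with a gripper value outside its range is refused whole. "fingers" is the opening, from -1 (shut) to 1 (fully open), set as the call begins (left out, the last holds). The fingers move at their own pace and stop on an object; "force" is the grip in N (left out, the last holds). Time passes only in rows, so rows that repeat a pose let the fingers close. It gives the time, the measured TCP pose, the force and the opening at its end, in the units of the state.
- ctrl.sense(): the state, without advancing time (a new reading comes with each control period).
- viewer.capture(name): name is "side" or "top" or "wrist"; returns the picture (384x512x3 uint8, red, green, blue); there is no depth.
- viewer.calibration(name): a dict with "mtx" (3x3 intrinsics, pixels), "extrinsics" (4x4, takes a point from camera to world coordinates). Camera axes: x right, y up, looking along -z (the intrinsics and any distortion apply to the point x, -y, -z); pixel columns grow to the right and rows downward; lengths in mm; the calibration is good to about 2 mm. A picture is of the moment at which its call begins: read the wrist's pose just before it. calibration takes no time and is no camera call; for the wrist camera it gives the pose at the moment of the call.
- ctrl.finish_job(): hands the job in, once; it reports no verdict.
The state is a dict: "time_s": time; "joints": joint angles; "dq": joint speeds; "tau": joint torques, N m; "eef_pos": TCP position; "ee_rot": TCP orientation; "force": force on the tool from outside, world axes, zero at the start; "wrist_torque": the same for the moment, N m; "grip_width": opening from 0.0 (shut) to 1.0 (fully open).
Only numpy, scipy, OpenCV 4.12 (cv2) and the standard library are available. Lean on these libraries where they do the work, as an engineer would, in place of code of your own. Each camera call takes 0.05 s, during which the arm holds its last target.

## Working session

There is one attempt and no reset: what is moved stays moved. The work goes in short steps, Python scripts to look and compute and a tool call to move; the robot and the scene stay as the last step left them, time stands still between calls to the robot, and variables do not carry over. Pictures are saved under pics/ and viewed, and the job is handed in when it is done.

Besides the shell and the picture viewer there is one more tool, called after ">>>" as a command line: name --argument value ..., lists and objects as JSON in quotes. drive_tool: Moves the arm, as the interface text tells. Scaled input: -1 to 1 covers 0.1 m each way for a shift and 90 degrees each way for a turn. Its arguments: {"type":"object","properties":{"rows":{"type":"array","items":{"type":"array","items":{"type":"array","items":{"type":"number"}}}},"fingers":{"type":"number"},"force":{"type":"number"}},"required":["rows"]}

```bash
ls; mkdir -p pics; cat > h.py <<'E'
import numpy as np, cv2
from rig import ctrl, viewer
def cap(n,f):
    im=viewer.capture(n); cv2.imwrite('pics/'+f+'.png',im[:,:,::-1]); return im
def cal(n):
    c=viewer.calibration(n); return np.array(c['mtx'],float),np.array(c['extrinsics'],float),c
def ray(n,u,v,c=None):
    K,E,_=c or cal(n)
    p=np.linalg.inv(K)@[u,v,1]; d=E[:3,:3]@[p[0],-p[1],-p[2]]
    return E[:3,3],d/np.linalg.norm(d)
def onz(n,u,v,z,c=None):
    o,d=ray(n,u,v,c); return o+d*(z-o[2])/d[2]
def proj(n,P,c=None):
    K,E,_=c or cal(n)
    q=np.linalg.inv(E)@np.r_[P,1]; p=K@[q[0],-q[1],-q[2]]; return p[:2]/p[2]
E
python3 - <<'E'
from h import *
s=ctrl.sense(); print(s, ctrl.tip_reach)
for n in ['side','top','wrist']:
    cap(n,n+'0'); print(n,viewer.calibration(n))
E
```

```text
pics
{'time_s': 0.0, 'joints': array([ 1.08457173e+00,  3.13475326e-01,  1.49846692e+00, -1.29473273e-05,
        1.33102464e+00, -2.23407625e-01]), 'dq': array([-0.00079056,  0.00049819, -0.00127776, -0.0007298 , -0.00115084,
       -0.00136601]), 'tau': array([ 1.39056461e-03, -4.12259817e+01, -2.59752899e+01, -1.24017251e-05,
        4.06639912e-03, -1.89669157e-05]), 'eef_pos': array([136.39269004, 506.93039763, 404.11073439]), 'ee_rot': array([-2.32819589e-04,  1.31029057e-01,  9.91378290e-01, -6.46497293e-04]), 'force': array([-0.44370382,  0.2254628 ,  0.09738753]), 'wrist_torque': array([ 0.0234542 ,  0.01416518, -0.03794731]), 'grip_width': 0.9991316046623743} 173.4
side {'mtx': array([[496.22780874,   0.        , 257.56930776],
       [  0.        , 496.22780874, 192.65008563],
       [  0.        ,   0.        ,   1.        ]]), 'extrinsics': array([[-8.10358539e-01,  2.10765830e-01, -5.46714554e-01,
        -3.27966502e+02],
       [-5.85918717e-01, -2.98296785e-01,  7.53470826e-01,
         1.25552641e+03],
       [-4.27729018e-03,  9.30911807e-01,  3.65218992e-01,
     
[... 455 characters left out ...]
0],
       [-7.01414669e-03,  1.97891967e-01,  9.80198741e-01,
         1.62051513e+03],
       [ 0.00000000e+00,  0.00000000e+00,  0.00000000e+00,
         1.00000000e+00]])}
wrist {'mtx': array([[302.62267331,   0.        , 250.62442547],
       [  0.        , 302.62267331, 187.40586422],
       [  0.        ,   0.        ,   1.        ]]), 'extrinsics': array([[ 2.58137373e-01, -9.29986261e-01, -2.61707184e-01,
         6.92302023e+01],
       [ 9.66106271e-01,  2.47941000e-01,  7.18605109e-02,
         5.24968044e+02],
       [-1.94134719e-03, -2.71386835e-01,  9.62468398e-01,
         3.73046163e+02],
       [ 0.00000000e+00,  0.00000000e+00,  0.00000000e+00,
         1.00000000e+00]])}
```

View pics/side0.png

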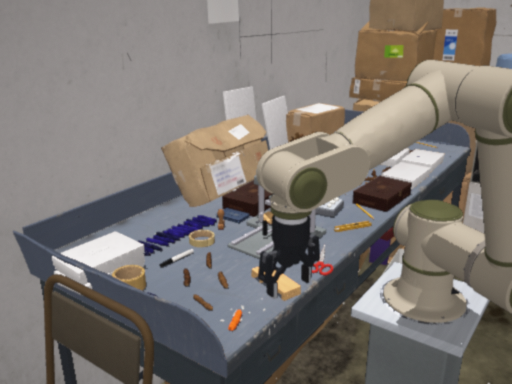

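View pics/top0.png

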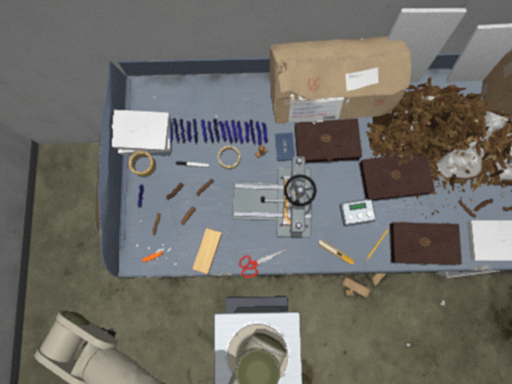

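View pics/wrist0.png

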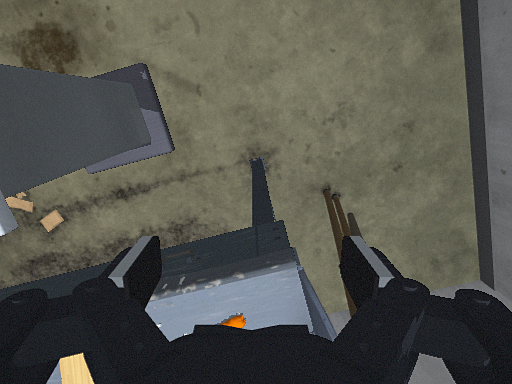

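The overview shows the press near top pixel (290,195), four brown rolls near (155-205,185-225), the top half at (207,251) and the timer at (358,212). I'll zoom in.

```bash
python3 - <<'E'
from h import *
im=cv2.imread('pics/top0.png')
a=cv2.resize(im[130:280,120:270],None,fx=5,fy=4,interpolation=cv2.INTER_CUBIC)
a=cv2.resize(im[140:280,110:270],(800,600) if 0 else (688,602),interpolation=cv2.INTER_CUBIC)[:600]
cv2.imwrite('pics/zA.png',a)
b=cv2.resize(im[150:270,220:390],(800,565),interpolation=cv2.INTER_CUBIC); cv2.imwrite('pics/zB.png',b)
im=cv2.imread('pics/side0.png')
c=cv2.resize(im[180:330,130:380],(800,480),interpolation=cv2.INTER_CUBIC); cv2.imwrite('pics/zC.png',c)
E
```

```text
(no output)
```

View pics/zA.png

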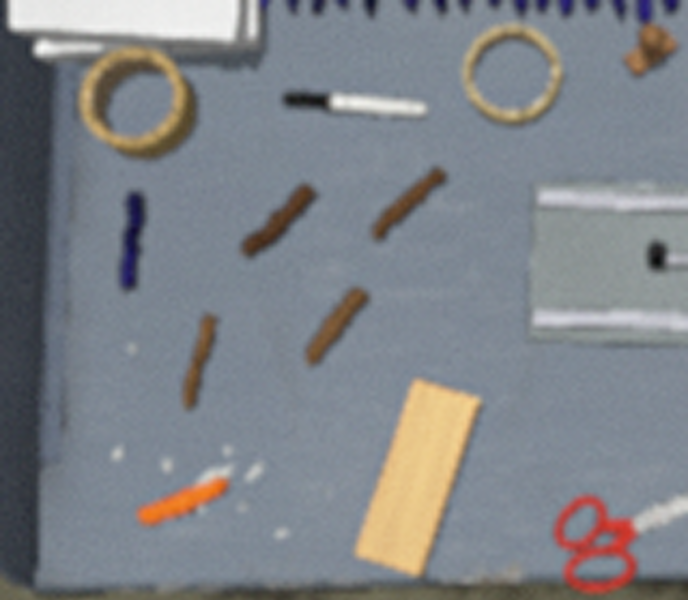

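View pics/zB.png

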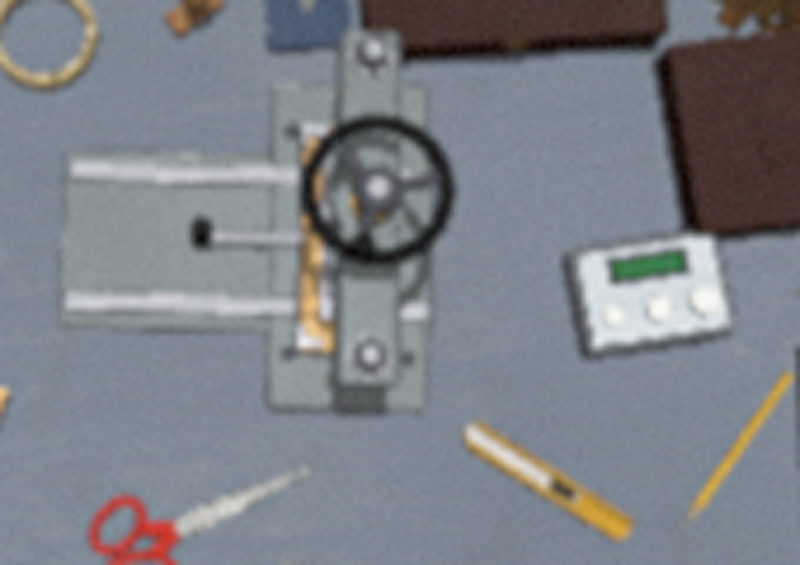

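View pics/zC.png

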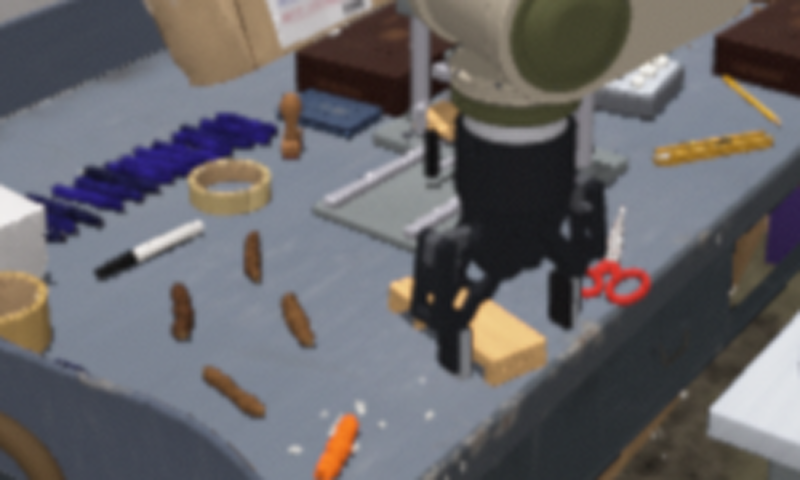

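```bash
python3 - <<'E'
from h import *
im=cv2.imread('pics/top0.png'); hsv=cv2.cvtColor(im,cv2.COLOR_BGR2HSV)
c=cal('top')
def z(u,v,f,x0,y0): return x0+(u+.5)/f-.5,y0+(v+.5)/f-.5
for nm,p,h in [('handle',(202,230),80),('hub',(379,187),247),('clear',(614,314),44),('time',(659,307),44),('start',(704,300),44),('post far',(372,53),200),('post near',(371,355),200)]:
    u,v=z(*p,4.706,220,150); print(nm,u,v,onz('top',u,v,h,c).round(0))
m=cv2.inRange(hsv,(0,60,20),(25,255,140))
m[:, :110]=0;m[:,270:]=0;m[:165]=0;m[280:]=0
m2=cv2.inRange(hsv,(8,50,140),(30,255,255)); m2[:, :180]=0;m2[:,230:]=0;m2[:225]=0;m2[280:]=0
for nm,mm,h in (('brown',m,8),('wood',m2,28)):
    for k in cv2.findContours(mm,cv2.RETR_EXTERNAL,cv2.CHAIN_APPROX_NONE)[0]:
        if cv2.contourArea(k)<25: continue
        pts=np.array([onz('top',*q[0],h,c)[:2] for q in k],np.float32)
        r=cv2.minAreaRect(pts); print(nm,k[:,0].mean(0).round(1),cv2.contourArea(k),r)
E
```

```text
handle 262.5301742456439 198.4800254993625 [573. -33.  80.]
hub 300.1417339566511 189.34275393115172 [ 572. -158.  247.]
clear 350.07798555036123 216.32957926051847 [ 504. -368.   44.]
time 359.64024649383765 214.8421164470888 [ 509. -405.   44.]
start 369.20250743731407 213.35465363365915 [ 514. -442.   44.]
post far 298.6542711432214 160.86846578835528 [ 685. -162.  200.]
post near 298.44177645558864 225.04186145346364 [ 456. -152.  200.]
brown [155.8 223.3] 33.5 ((495.2904052734375, 386.00482177734375), (11.483357429504395, 77.46726989746094), 75.55677795410156)
brown [187.6 215. ] 51.0 ((526.4595336914062, 262.109375), (14.909536361694336, 75.44650268554688), 50.43942642211914)
brown [174.5 190.9] 48.5 ((623.7277221679688, 314.9602355957031), (14.534071922302246, 80.95068359375), 45.590843200683594)
brown [204.4 186.6] 40.5 ((638.698974609375, 196.47044372558594), (11.56949234008789, 81.7073974609375), 45.172367095947266)
brown [146.7 171.7] 37.5 ((705.1381225585938, 427.9737548828125), (26.0030574798584, 76.28221130371094), 31.410640716552734)
wood [206.6 250.5] 673.0 ((385.68170166015625, 183.81015014648438), (63.73714828491211, 164.58395385742188), 70.805908203125)
```

>>> drive_tool --rows '[[[1,-1,0,0,0,-0.833],[1,-1,0,0,0,-0.833],[1,-1,0,0,0,-0.833],[1,-1,0,0,0,-0.833],[1,-1,0,0,0,-0.833],[1,-1,0,0,0,-0.833],[1,-1,0,0,0,-0.833],[1,-1,0,0,0,-0.833]]]'

```text
time_s: 1.15
eef_pos: [236.3, 406.9, 404.1]
ee_rot: [-0.0, 0.707, 0.708, -0.0]
force: [0.6, 0.1, -1.0]
grip_width: 0.998
```

>>> drive_tool --rows '[[[1,-0.5,0,0,0,0],[1,-0.5,0,0,0,0],[1,-0.5,0,0,0,0]]]'

```text
time_s: 1.52
eef_pos: [338.5, 355.7, 403.7]
ee_rot: [-0.0, 0.707, 0.708, -0.001]
force: [0.1, 0.0, -0.2]
grip_width: 1.0
```

```bash
python3 - <<'E'
from h import *
print(ctrl.sense()['eef_pos'],ctrl.sense()['joints'])
cap('wrist','w1')
E
```

```text
[338.50653329 355.6795881  403.74157321] [5.70947494e-01 2.38941125e-01 1.59776976e+00 3.29931570e-04
 1.30635555e+00 5.69445730e-01]
```

View pics/w1.png

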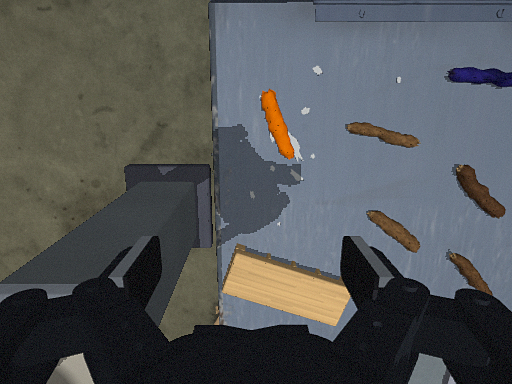

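The wrist view shows three rolls complete at (382,133), (393,230) and (480,190), one at the edge at (468,272), the top half at (288,285), and the orange look-alike at (278,125).

>>> drive_tool --rows '[[[1,-0.5,0,0,0,0],[1,-0.5,0,0,0,0],[1,-0.5,0,0,0,0]]]'

```text
time_s: 1.95
eef_pos: [438.4, 305.8, 403.3]
ee_rot: [-0.001, 0.706, 0.708, -0.001]
force: [-0.0, 1.0, 0.1]
grip_width: 1.001
```

>>> drive_tool --rows '[[[1,-0.5,0,0,0,0],[1,-0.5,0,0,0,0],[1,-0.5,0,0,0,0]]]'

```text
time_s: 2.33
eef_pos: [539.3, 255.4, 402.5]
ee_rot: [-0.001, 0.706, 0.708, -0.002]
force: [-0.3, -0.0, 0.3]
grip_width: 0.997
```

```bash
python3 - <<'E'
from h import *
print(ctrl.sense()['eef_pos'])
cap('wrist','w2')
c=cal('wrist')
import pickle; pickle.dump(c,open('w2.pkl','wb'))
E
```

```text
[539.3358501  255.44985194 402.49596408]
```

View pics/w2.png

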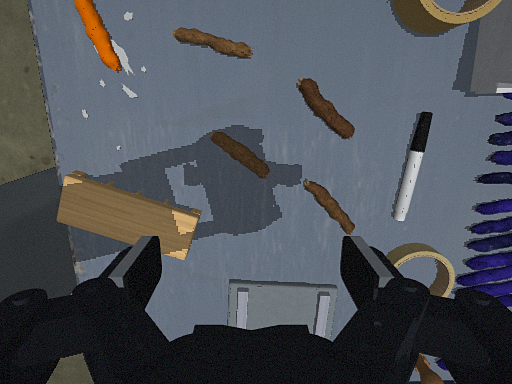

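All four rolls are in view: (213,43), (327,108), (241,154) and (329,206). The top half is at (130,213).

```bash
cat > rolls.py <<'E'
from h import *
def rolls(im_rgb,c,n='wrist',h=8,vmax=140,area=300):
    hsv=cv2.cvtColor(im_rgb,cv2.COLOR_RGB2HSV)
    m=cv2.inRange(hsv,(3,70,20),(16,255,vmax)); 
    m=cv2.morphologyEx(m,cv2.MORPH_CLOSE,np.ones((5,5)))
    out=[]
    for k in cv2.findContours(m,cv2.RETR_EXTERNAL,cv2.CHAIN_APPROX_NONE)[0]:
        if cv2.contourArea(k)<area: continue
        pts=np.array([onz(n,*q[0],h,c)[:2] for q in k],np.float32)
        M=cv2.moments(k); cen=onz(n,M['m10']/M['m00'],M['m01']/M['m00'],h,c)[:2]
        r=cv2.minAreaRect(pts); b=cv2.boxPoints(r)
        e=[b[1]-b[0],b[2]-b[1]]; e=max(e,key=np.linalg.norm); a=np.degrees(np.arctan2(e[1],e[0]))%180
        print('px',k[:,0].mean(0).round(),'cen',cen.round(1),'rect',np.round(r[0],1),'size',np.round(sorted(r[1]),1),'ang',a.round(1))
E
python3 - <<'E'
from rolls import *
import pickle
rolls(cv2.imread('pics/w2.png')[:,:,::-1].copy(),pickle.load(open('w2.pkl','rb')))
c=pickle.load(open('w2.pkl','rb'))
for p in [(65,180),(199,209),(70,173),(187,258),(57,222),(229,281),(335,285)]: print(p,onz('wrist',*p,28,c).round(1))
E
```

```text
px [427. 372.] cen [802.1 -63.9] rect [799.1 -65.2] size [28.  71.9] ang 128.3
px [440. 279.] cen [795.7  91.2] rect [796.6  94.8] size [23.8 50.9] ang 81.2
px [329. 205.] cen [636.8 199.3] rect [637.5 198.8] size [18.1 93.8] ang 132.5
px [114. 206.] cen [352.7 203.3] rect [364.3 188.7] size [ 73.3 142.9] ang 163.4
px [240. 153.] cen [523.3 264.9] rect [523.6 265. ] size [19.7 82.8] ang 143.6
px [324. 108.] cen [621.3 318.2] rect [621.6 317.2] size [23.1 91.1] ang 134.4
px [213.  42.] cen [493.7 388. ] rect [493.4 388.1] size [16.1 88.4] ang 165.8
(65, 180) [318.  235.3  28. ]
(199, 209) [474.1 200.3  28. ]
(70, 173) [325.2 243.8  28. ]
(187, 258) [456.2 134.4  28. ]
(57, 222) [299.6 182.1  28. ]
(229, 281) [508.9 101.7  28. ]
(335, 285) [646.4  97.   28. ]
```

>>> drive_tool --rows '[[[0.1,-1,0,0,0,0],[0.1,-1,0,0,0,0],[0.1,-1,0,0,0,0]]]'

```text
time_s: 2.75
eef_pos: [547.1, 156.2, 403.2]
ee_rot: [-0.001, 0.706, 0.709, -0.001]
force: [-0.1, 0.6, -0.5]
grip_width: 0.999
```

>>> drive_tool --rows '[[[0.2,-0.9,0,0,0,0],[0.2,-0.9,0,0,0,0],[0.2,-0.9,0,0,0,0]]]'

```text
time_s: 3.12
eef_pos: [566.7, 66.9, 403.4]
ee_rot: [-0.001, 0.705, 0.709, -0.001]
force: [0.2, 0.1, -0.2]
grip_width: 1.003
```

```bash
python3 - <<'E'
from h import *
print(ctrl.sense()['eef_pos'])
cap('wrist','w3')
c=cal('wrist')
import pickle; pickle.dump(c,open('w3.pkl','wb'))
cap('side','s3')
im=cv2.imread('pics/s3.png')
cv2.imwrite('pics/zs3.png',cv2.resize(im[150:330,130:380],(800,576),interpolation=cv2.INTER_CUBIC))
E
```

```text
[566.69173752  66.89037126 403.39858429]
```

View pics/w3.png

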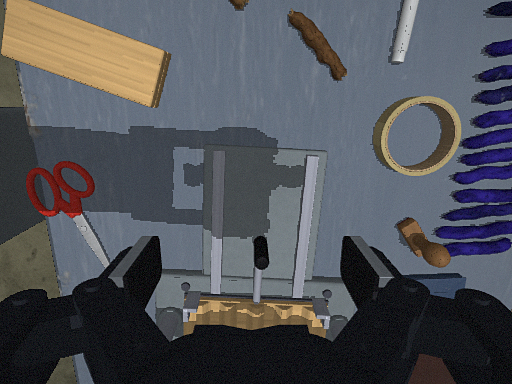

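View pics/zs3.png

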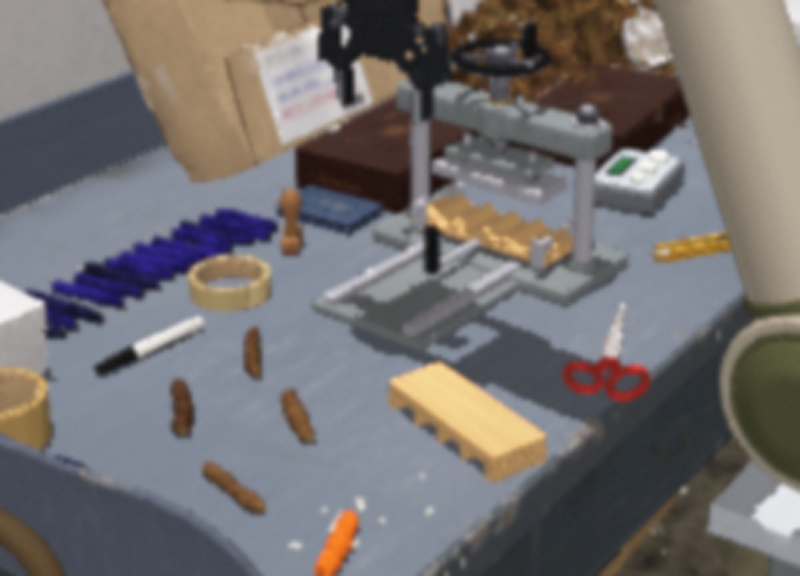

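The handle post spans (258,238) at the base to (262,266) at the top, and the rails run up to (218,152) and (312,157). The side view shows the crank grip on the far right of the wheel, at (530,40).

```bash
python3 - <<'E'
from h import *
import pickle
c=pickle.load(open('w3.pkl','rb'))
for p,h in [((262,264),80),((259,240),24),((257,298),30),((218,153),12),((216,292),12),((312,157),12),((301,297),12),((206,147),5),((326,152),5)]: print(p,h,onz('wrist',*p,h,c).round(1))
im=cv2.imread('pics/w3.png')
cv2.imwrite('pics/z3.png',cv2.resize(im[140:340,140:360],(660,600),interpolation=cv2.INTER_CUBIC))
# side crank
cs=cal('side')
for z0 in (260,280,300):
    print(z0,onz('side',130+530/3.2,150+40/3.2,z0,cs).round(0))
print('hub',onz('side',130+500/3.2,150+57/3.2,247,cs).round(0))
E
```

```text
(262, 264) 80 [577.7 -31.8  80. ]
(259, 240) 24 [575.7 -30.4  24. ]
(257, 298) 30 [ 574.2 -110.6   30. ]
(218, 153) 12 [525.2  77.4  12. ]
(216, 292) 12 [ 518.3 -114.7   12. ]
(312, 157) 12 [638.1  73.5  12. ]
(301, 297) 12 [ 635.2 -121.4   12. ]
(206, 147) 5 [510.   83.4   5. ]
(326, 152) 5 [656.2  78.5   5. ]
260 [ 546. -180.  260.]
280 [ 514. -127.  280.]
300 [482. -74. 300.]
hub [ 562. -144.  247.]
```

View pics/z3.png

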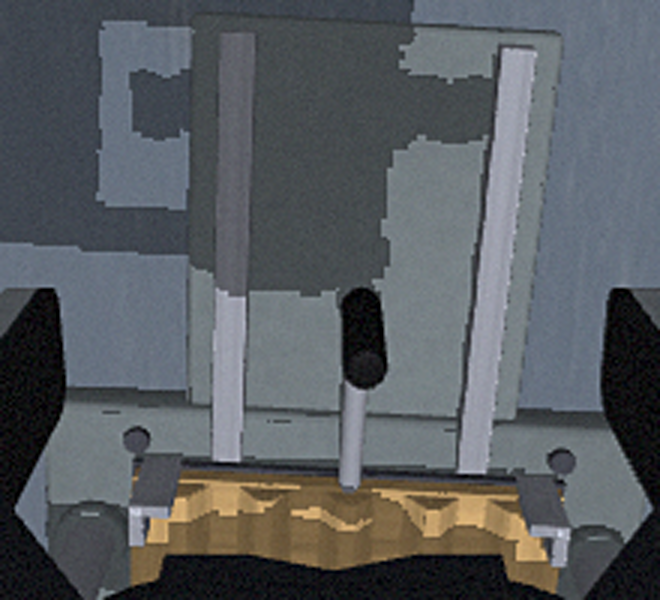

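>>> drive_tool --rows '[[[0.1,-0.58,-0.9,-0.167,0,0],[0.1,-0.58,-0.9,-0.167,0,0],[0.1,-0.58,-0.9,-0.167,0,0],[0.1,-0.58,-0.9,-0.167,0,0]]]'

```text
time_s: 3.72
eef_pos: [576.6, 11.9, 315.0]
ee_rot: [0.091, 0.698, 0.704, -0.093]
force: [-0.4, 0.3, 0.5]
grip_width: 1.003
```

>>> drive_tool --rows '[[[0,0,-1,0,0,0],[0,0,-1,0,0,0],[0,0,-1,0,0,0]]]'

```text
time_s: 4.1
eef_pos: [576.5, 13.1, 214.7]
ee_rot: [0.09, 0.698, 0.704, -0.093]
force: [0.8, -0.4, 1.5]
grip_width: 0.996
```

```bash
python3 - <<'E'
from h import *
print(ctrl.sense()['eef_pos'],ctrl.sense()['force'])
cap('wrist','w4')
E
```

```text
[576.46966281  13.05228285 214.69539705] [ 0.83208982 -0.4083887   1.50269255]
```

View pics/w4.png

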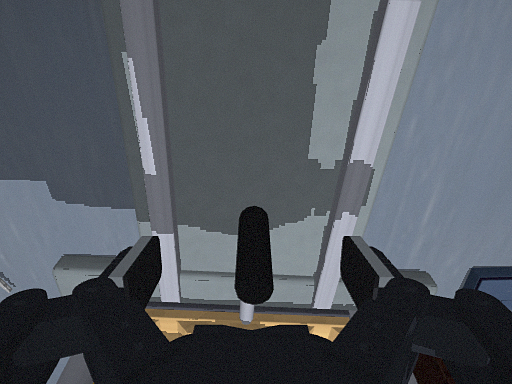

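>>> drive_tool --rows '[[[0,-0.05,0,0,0,0],[0,-0.05,0,0,0,0],[0,-0.05,0,0,0,0],[0,-0.05,0,0,0,0],[0,-0.05,0,0,0,0],[0,-0.05,0,0,0,0]]]' --fingers -1 --force 60

```text
time_s: 4.9
eef_pos: [577.2, 7.8, 217.1]
ee_rot: [0.092, 0.698, 0.704, -0.092]
force: [-2.0, 1.7, 6.1]
grip_width: 0.181
```

>>> drive_tool --rows '[[[0.01,0.25,0,0,0,0],[0.02,0.5,0,0,0,0],[0.025,0.75,0,0,0,0],[0.03,1,0,0,0,0],[0.03,1,0,0,0,0]]]'

```text
time_s: 5.52
eef_pos: [581.3, 109.3, 217.3]
ee_rot: [0.094, 0.698, 0.705, -0.089]
force: [11.9, 5.5, -5.2]
grip_width: 0.181
```

>>> drive_tool --rows '[[[0.01,0.25,0,0,0,0],[0.02,0.5,0,0,0,0],[0.02,0.62,0,0,0,0],[0.02,0.62,0,0,0,0],[0.02,0.62,0,0,0,0]]]'

```text
time_s: 6.15
eef_pos: [584.2, 167.1, 216.5]
ee_rot: [0.096, 0.698, 0.704, -0.093]
force: [5.8, -30.6, -4.2]
grip_width: 0.175
```

>>> drive_tool --rows '[[[0,-0.03,0,0,0,0],[0,-0.03,0,0,0,0],[0,-0.03,0,0,0,0],[0,-0.03,0,0,0,0],[0,0.1,0.5,0,0,0],[0,0.1,1,0,0,0],[0,0.1,1,0,0,0]]]' --fingers 1

```text
time_s: 7.02
eef_pos: [584.5, 177.7, 320.7]
ee_rot: [0.098, 0.698, 0.704, -0.09]
force: [0.6, 0.3, -0.5]
grip_width: 1.001
```

>>> drive_tool --rows '[[[-0.05,-0.5,0.85,0.167,0,0],[-0.05,-0.5,0.85,0.167,0,0],[-0.05,-0.5,0.85,0.167,0,0],[-0.05,-0.5,0.85,0.167,0,0]]]'

```text
time_s: 7.52
eef_pos: [579.4, 128.0, 404.1]
ee_rot: [0.006, 0.705, 0.709, 0.002]
force: [-0.8, 0.6, -0.5]
grip_width: 1.001
```

```bash
python3 - <<'E'
from h import *
print(ctrl.sense()['eef_pos'],ctrl.sense()['ee_rot'])
cap('wrist','w5')
c=cal('wrist')
import pickle; pickle.dump(c,open('w5.pkl','wb'))
E
```

```text
[579.40713617 127.98464619 404.07046095] [0.00554077 0.70486681 0.70931495 0.00209156]
```

View pics/w5.png

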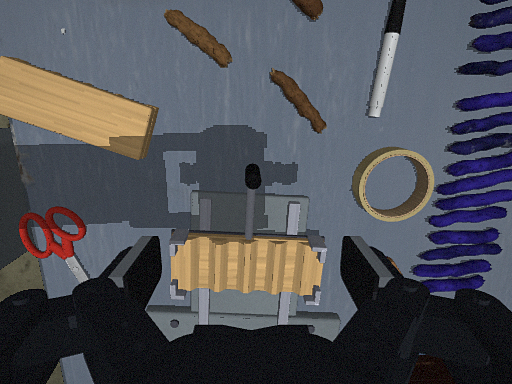

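The mould is pulled out and fully visible at (247,264), with the handle at (253,176).

```bash
python3 - <<'E'
from h import *
im=cv2.imread('pics/w5.png')
cv2.imwrite('pics/z5.png',cv2.resize(im[220:310,155:340],(740,360),interpolation=cv2.INTER_CUBIC))
E
```

```text
(no output)
```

View pics/z5.png

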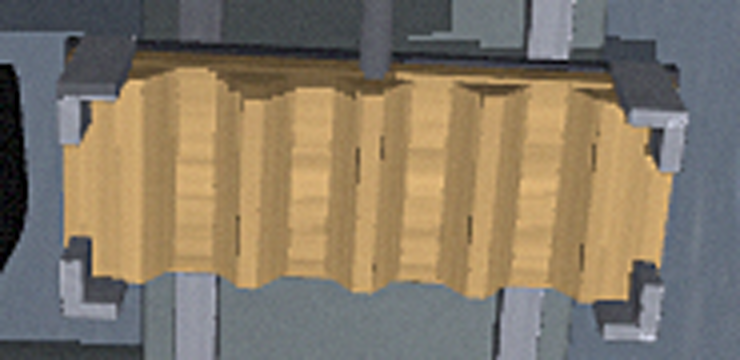

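```bash
python3 - <<'E'
from h import *
import pickle
c=pickle.load(open('w5.pkl','rb'))
f=lambda u,v,h: onz('wrist',155+(u+.5)/4-.5,220+(v+.5)/4-.5,h,c)
for u in (196,309.5,424.5,540): print('floor',f(u,180,34).round(1))
for a,b in (((251,97),(251,287)),((371,94),(368,291)),((487,95),(483,296))):
    A,B=f(*a,43),f(*b,43); print('ridge',A.round(1),B.round(1),((A+B)/2).round(1))
# brackets top z=56 outer corners
for p in [(60,95),(687,122),(63,315),(655,337)]: print('br',f(*p,56).round(1))
print('handle',onz('wrist',253,182,80,c).round(1),onz('wrist',253,168,24,c).round(1))
E
```

```text
floor [524.7  -1.6  34. ]
floor [560.2  -1.5  34. ]
floor [596.3  -1.4  34. ]
floor [632.7  -1.3  34. ]
ridge [543.5  31.6  43. ] [542. -34.  43.] [542.8  -1.2  43. ]
ridge [579.3  32.7  43. ] [578.8 -35.4  43. ] [579.1  -1.4  43. ]
ridge [614.1  32.5  43. ] [615.1 -37.2  43. ] [614.6  -2.3  43. ]
br [490.2  38.6  56. ]
br [671.   30.6  56. ]
br [486.3 -34.8  56. ]
br [666.9 -42.4  56. ]
handle [584.5 118.4  80. ] [585.5 120.4  24. ]
```

Mould_mid is at (578.7, -1.8), with the groove spacing measured as 36 and a yaw of about -2.2°. Next I'll pick up roll A.

>>> drive_tool --rows '[[[0.58,0.71,-1,0,0,0.469],[0.58,0.71,-1,0,0,0.469],[0.58,0.71,-1,0,0,0.469],[0.58,0.71,-1,0,0,0.469],[0.58,0.71,-1,0,0,0.469]]]' --fingers 0.2

```text
time_s: 8.2
eef_pos: [637.2, 200.0, 302.1]
ee_rot: [0.003, 0.402, 0.916, 0.003]
force: [-0.6, -0.5, 0.2]
grip_width: 0.601
```

```bash
python3 - <<'E'
from rolls import *
print(ctrl.sense()['eef_pos'],ctrl.sense()['ee_rot'])
im=cap('wrist','w6'); rolls(im,cal('wrist'))
E
```

```text
[637.18755375 199.97644106 302.12236734] [0.00319569 0.40221423 0.91553548 0.00287934]
px [248. 182.] cen [637.4 198.8] rect [638.7 197.7] size [18.1 93.2] ang 131.9
px [333.  66.] cen [622.5 317.5] rect [624.2 315.3] size [23.6 89.7] ang 134.1
px [200.  41.] cen [531.8 258.9] rect [533.4 258.1] size [21.1 64.5] ang 142.8
px [55. 54.] cen [455.7 170.5] rect [440.4 163.9] size [52.  72.7] ang 70.7
```

View pics/w6.png

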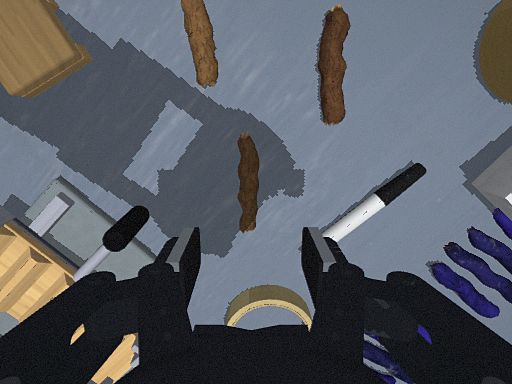

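```bash
python3 - <<'E'
from h import *
c=cal('wrist')
for p in [(328,240),(420,172),(268,292),(230,310)]: print(p,onz('wrist',*p,12,c).round(1))
E
```

```text
(328, 240) [730.6 208.5  12. ]
(420, 172) [742.9 308.5  12. ]
(268, 292) [727.6 129.6  12. ]
(230, 310) [713.7  88.6  12. ]
```

Those are clear by more than 60 mm. Descending.

>>> drive_tool --rows '[[[0,-0.01,-0.5,0,0,0],[0,-0.01,-0.95,0,0,0],[0,-0.01,-0.95,0,0,0]]]'

```text
time_s: 8.62
eef_pos: [636.3, 198.7, 204.3]
ee_rot: [0.001, 0.405, 0.915, 0.001]
force: [0.1, 0.6, 0.3]
grip_width: 0.601
```

>>> drive_tool --rows '[[[0,0,-0.28,0,0,0],[0,0,-0.28,0,0,0],[0,0,-0.28,0,0,0]]]'

```text
time_s: 9.0
eef_pos: [636.8, 198.9, 178.8]
ee_rot: [0.002, 0.405, 0.914, 0.002]
force: [0.3, -0.3, 0.8]
grip_width: 0.6
```

>>> drive_tool --rows '[[[0,0,0,0,0,0],[0,0,0,0,0,0],[0,0,0,0,0,0],[0,0,0,0,0,0]]]' --fingers -1 --force 30

```text
time_s: 9.5
eef_pos: [637.2, 199.0, 180.4]
ee_rot: [0.003, 0.405, 0.914, 0.003]
force: [-1.0, 0.1, 6.4]
grip_width: 0.205
```

>>> drive_tool --rows '[[[0,0,0.3,0,0,0],[0,0,0.8,0,0,0],[0,0,1,0,0,0],[0,0,1,0,0,0]]]'

```text
time_s: 10.0
eef_pos: [637.4, 199.0, 282.3]
ee_rot: [0.004, 0.405, 0.914, 0.004]
force: [0.2, 0.4, -0.6]
grip_width: 0.204
```

```bash
python3 - <<'E'
from h import *
print(ctrl.sense()['eef_pos'],ctrl.sense()['force'])
cap('wrist','w7')
E
```

```text
[637.36098827 199.02474735 282.27877011] [ 0.19026026  0.39027413 -0.63305164]
```

View pics/w7.png

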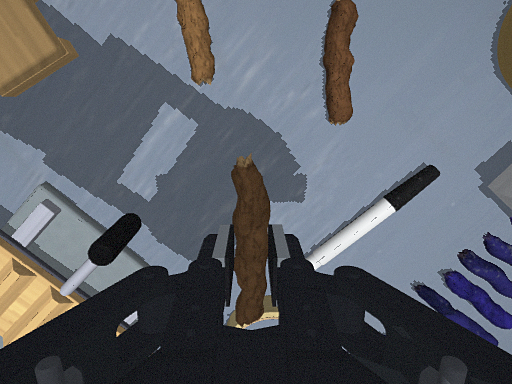

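>>> drive_tool --rows '[[[-0.02,-1,0,0,0,-0.494],[-0.02,-1,0,0,0,-0.494],[-0.02,-1,0,0,0,-0.494],[-0.02,-1,0,0,0,-0.494],[-0.02,-1,0,0,0,-0.494]]]'

```text
time_s: 10.68
eef_pos: [635.0, 98.9, 278.9]
ee_rot: [0.003, 0.721, 0.693, 0.001]
force: [0.1, 0.2, -1.1]
grip_width: 0.207
```

>>> drive_tool --rows '[[[-0.02,-0.5,0,0,0,0],[-0.02,-1,0,0,0,0],[-0.02,-1,-0.2,0,0,0],[-0.02,-1,-0.4,0,0,0],[-0.02,-1,-0.4,0,0,0]]]'

```text
time_s: 11.3
eef_pos: [632.5, -1.0, 236.8]
ee_rot: [0.001, 0.72, 0.694, -0.001]
force: [-0.7, 0.4, -0.0]
grip_width: 0.203
```

```bash
python3 - <<'E'
from h import *
s=ctrl.sense();print(s['eef_pos'],s['ee_rot'],2*np.degrees(np.arctan2(s['ee_rot'][2],s['ee_rot'][1])))
cap('wrist','w8')
E
```

```text
[632.51727656  -1.02784125 236.77433562] [ 1.34310316e-03  7.19801267e-01  6.94178550e-01 -6.87426855e-04] 87.92371453448888
```

View pics/w8.png

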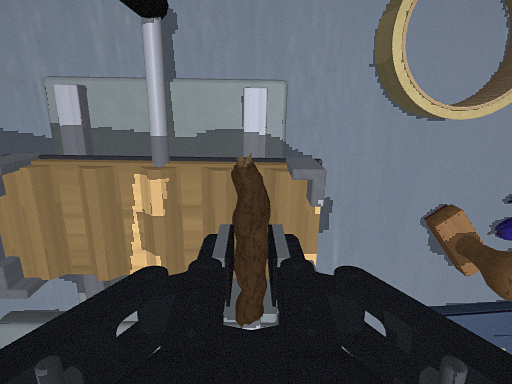

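>>> drive_tool --rows '[[[0,-0.02,-0.1,0,0,0],[0,-0.02,-0.18,0,0,0],[0,-0.02,-0.18,0,0,0]]]'

```text
time_s: 11.72
eef_pos: [632.7, -2.9, 219.5]
ee_rot: [0.002, 0.72, 0.694, -0.0]
force: [-0.2, 0.2, 0.1]
grip_width: 0.207
```

>>> drive_tool --rows '[[[0,0,0,0,0,0],[0,0,0,0,0,0],[0,0,0,0,0,0]]]' --fingers -0.4

```text
time_s: 12.1
eef_pos: [632.8, -2.9, 219.7]
ee_rot: [0.002, 0.72, 0.694, -0.0]
force: [-1.3, 0.1, 0.2]
grip_width: 0.301
```

>>> drive_tool --rows '[[[0,0,0.2,0,0,0],[0,0,0.6,0,0,0],[0,0,1,0,0,0],[0,0,1,0,0,0]]]'

```text
time_s: 12.6
eef_pos: [633.0, -2.9, 323.2]
ee_rot: [0.005, 0.72, 0.694, 0.002]
force: [0.7, 0.1, -0.0]
grip_width: 0.303
```

```bash
python3 - <<'E'
from h import *
cap('wrist','w9')
E
```

```text
(no output)
```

View pics/w9.png

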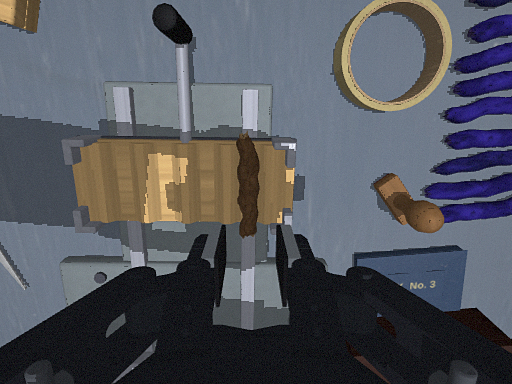

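Roll A lies in the fourth groove at (247,185). Next is roll C.

>>> drive_tool --rows '[[[-0.03,1,0,0,0,0.514],[-0.03,1,0,0,0,0.514],[-0.03,1,0,0,0,0.514],[-0.03,1,0,0,0,0.514],[-0.03,1,0,0,0,0.514]]]' --fingers 0.2

```text
time_s: 13.28
eef_pos: [629.6, 97.3, 319.3]
ee_rot: [0.001, 0.388, 0.922, 0.001]
force: [0.2, -0.6, 0.1]
grip_width: 0.6
```

>>> drive_tool --rows '[[[-0.04,1,0,0,0,0],[-0.04,1,0,0,0,0],[-0.04,1,0,0,0,0]]]'

```text
time_s: 13.65
eef_pos: [624.9, 199.7, 317.6]
ee_rot: [0.0, 0.386, 0.922, 0.001]
force: [-0.7, 0.3, -0.2]
grip_width: 0.601
```

>>> drive_tool --rows '[[[-0.04,1,-0.3,0,0,0],[-0.04,1,-0.3,0,0,0],[-0.04,1,-0.3,0,0,0]]]'

```text
time_s: 14.02
eef_pos: [620.2, 301.3, 284.9]
ee_rot: [-0.001, 0.385, 0.923, -0.001]
force: [0.5, -0.9, -0.4]
grip_width: 0.6
```

```bash
python3 - <<'E'
from rolls import *
s=ctrl.sense();print(s['eef_pos'],2*np.degrees(np.arctan2(s['ee_rot'][2],s['ee_rot'][1])))
im=cap('wrist','w10'); rolls(im,cal('wrist'))
E
```

```text
[620.22353066 301.33254248 284.88024897] 134.7443684629599
px [496. 200.] cen [780.4 435.8] rect [772.3 433.8] size [39.3 54. ] ang 147.9
px [268. 177.] cen [623.6 315.8] rect [625.4 313.2] size [23.2 91. ] ang 134.1
px [135. 138.] cen [525.1 262.4] rect [526.1 262.1] size [22.  85.7] ang 141.7
px [230.  19.] cen [520. 379.] rect [519.6 379.7] size [15.1 37.5] ang 168.9
```

View pics/w10.png

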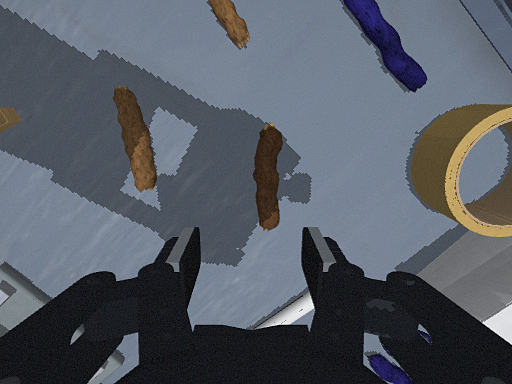

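>>> drive_tool --rows '[[[0.03,0.15,-0.4,0,0,0],[0.03,0.15,-0.9,0,0,0],[0.03,0.15,-0.9,0,0,0]]]'

```text
time_s: 14.45
eef_pos: [623.5, 312.7, 192.3]
ee_rot: [-0.004, 0.386, 0.922, -0.003]
force: [0.2, -0.1, 0.2]
grip_width: 0.601
```

>>> drive_tool --rows '[[[0,0,-0.15,0,0,0],[0,0,-0.15,0,0,0]]]'

```text
time_s: 14.7
eef_pos: [623.7, 312.0, 177.4]
ee_rot: [-0.004, 0.387, 0.922, -0.003]
force: [-0.4, 0.4, 0.4]
grip_width: 0.596
```

>>> drive_tool --rows '[[[0,0,0,0,0,0],[0,0,0,0,0,0],[0,0,0,0,0,0],[0,0,0,0,0,0]]]' --fingers -1

```text
time_s: 15.2
eef_pos: [624.1, 312.1, 178.9]
ee_rot: [-0.002, 0.387, 0.922, -0.002]
force: [0.5, -0.6, 5.8]
grip_width: 0.253
```

>>> drive_tool --rows '[[[0,0,0.3,0,0,0],[0,0,0.8,0,0,0],[0,0,1,0,0,0],[0,0,1,0,0,0]]]'

```text
time_s: 15.7
eef_pos: [624.1, 312.2, 280.4]
ee_rot: [-0.001, 0.387, 0.922, -0.001]
force: [0.4, -0.4, -0.1]
grip_width: 0.253
```

```bash
python3 - <<'E'
from h import *
cap('wrist','w11')
E
```

```text
(no output)
```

View pics/w11.png

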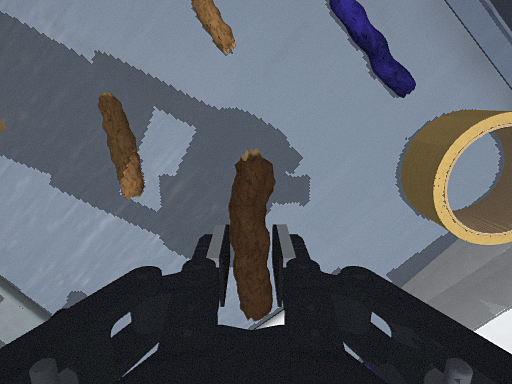

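>>> drive_tool --rows '[[[-0.33,-1,0,0,0,-0.521],[-0.33,-1,0,0,0,-0.521],[-0.33,-1,0,0,0,-0.521],[-0.33,-1,0,0,0,-0.521],[-0.33,-1,0,0,0,-0.521]]]'

```text
time_s: 16.38
eef_pos: [590.7, 212.0, 276.5]
ee_rot: [-0.004, 0.723, 0.691, -0.002]
force: [-0.4, 0.3, -0.1]
grip_width: 0.252
```

>>> drive_tool --rows '[[[-0.33,-1,0,0,0,0],[-0.33,-1,0,0,0,0],[-0.33,-1,0,0,0,0]]]'

```text
time_s: 16.75
eef_pos: [556.9, 109.8, 275.0]
ee_rot: [-0.005, 0.724, 0.69, -0.004]
force: [0.3, 0.0, -0.4]
grip_width: 0.255
```

>>> drive_tool --rows '[[[-0.33,-1,0,0,0,0],[-0.33,-1,0,0,0,0],[-0.33,-1,0,0,0,0]]]'

```text
time_s: 17.12
eef_pos: [523.5, 8.4, 274.0]
ee_rot: [-0.006, 0.725, 0.689, -0.004]
force: [-0.5, 0.3, -0.3]
grip_width: 0.249
```

>>> drive_tool --rows '[[[0.01,-0.11,-0.2,0,0,0],[0.01,-0.11,-0.45,0,0,0],[0.01,-0.11,-0.55,0,0,0],[0.01,-0.11,-0.55,0,0,0]]]'

```text
time_s: 17.62
eef_pos: [524.8, -1.8, 218.7]
ee_rot: [-0.007, 0.725, 0.689, -0.005]
force: [0.4, -0.3, -0.8]
grip_width: 0.254
```

>>> drive_tool --rows '[[[0,0,0,0,0,0],[0,0,0,0,0,0],[0,0,0,0,0,0]]]' --fingers -0.3

```text
time_s: 18.0
eef_pos: [524.8, -1.8, 218.9]
ee_rot: [-0.006, 0.725, 0.689, -0.004]
force: [1.1, 0.3, -0.0]
grip_width: 0.347
```

>>> drive_tool --rows '[[[0,0,0.2,0,0,0],[0,0,0.6,0,0,0],[0,0,1,0,0,0],[0,0,1,0,0,0]]]'

```text
time_s: 18.5
eef_pos: [525.1, -1.8, 321.8]
ee_rot: [-0.004, 0.725, 0.689, -0.003]
force: [0.4, 0.8, 0.1]
grip_width: 0.348
```

```bash
python3 - <<'E'
from h import *
cap('wrist','w12')
E
```

```text
(no output)
```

View pics/w12.png

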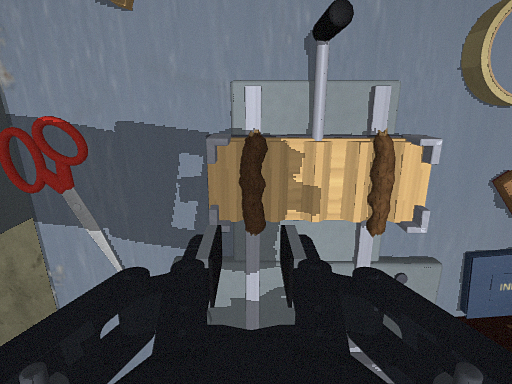

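Both outer grooves are filled, at (253,182) and (381,182). Next is roll B.

>>> drive_tool --rows '[[[0,1,0,0,0,0.617],[0,1,0,0,0,0.617],[0,1,0,0,0,0.617],[0,1,0,0,0,0.617],[0,1,0,0,0,0.617],[0,1,0,0,0,0.617]]]' --fingers 0.2

```text
time_s: 19.3
eef_pos: [524.6, 98.2, 318.6]
ee_rot: [-0.004, 0.32, 0.947, -0.006]
force: [0.4, -0.1, -0.0]
grip_width: 0.601
```

>>> drive_tool --rows '[[[0,1,0,0,0,0],[0,1,0,0,0,0],[0,1,0,0,0,0]]]'

```text
time_s: 19.68
eef_pos: [524.1, 200.1, 317.6]
ee_rot: [-0.005, 0.32, 0.947, -0.007]
force: [0.4, -1.3, -0.4]
grip_width: 0.601
```

>>> drive_tool --rows '[[[0,0.6,-0.6,0,0,0],[0,0.6,-0.6,0,0,0],[0,0.6,-0.6,0,0,0]]]'

```text
time_s: 20.05
eef_pos: [524.0, 260.1, 256.5]
ee_rot: [-0.006, 0.32, 0.947, -0.007]
force: [-0.3, -0.1, 0.4]
grip_width: 0.601
```

```bash
python3 - <<'E'
from rolls import *
s=ctrl.sense();print(s['eef_pos'],2*np.degrees(np.arctan2(s['ee_rot'][2],s['ee_rot'][1])))
im=cap('wrist','w13'); rolls(im,cal('wrist'))
E
```

```text
[524.03896992 260.05857086 256.53443684] 142.64833958186662
px [261. 196.] cen [525.7 263.6] rect [527.3 263.1] size [20.7 87.3] ang 141.6
px [384.  56.] cen [496.8 386.9] rect [498.7 386.3] size [17.6 83.4] ang 165.2
px [85. 72.] cen [383.2 220.5] rect [390.1 220.1] size [ 22.6 114.8] ang 168.1
```

View pics/w13.png

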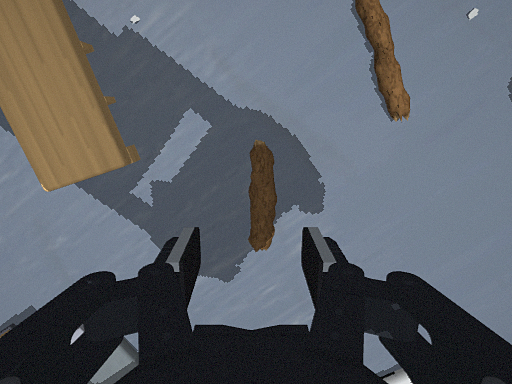

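>>> drive_tool --rows '[[[0.02,0.035,-0.4,0,0,0],[0.02,0.035,-0.77,0,0,0],[0.02,0.035,-0.77,0,0,0],[0.02,0.035,-0.77,0,0,0]]]'

```text
time_s: 20.6
eef_pos: [527.3, 262.4, 183.1]
ee_rot: [-0.003, 0.321, 0.947, -0.006]
force: [0.3, -0.0, 0.7]
grip_width: 0.598
```

>>> drive_tool --rows '[[[0,0,0,0,0,0],[0,0,0,0,0,0],[0,0,0,0,0,0],[0,0,0,0,0,0]]]' --fingers -1

```text
time_s: 21.1
eef_pos: [527.8, 262.5, 184.9]
ee_rot: [-0.002, 0.321, 0.947, -0.005]
force: [-0.4, -1.6, 8.0]
grip_width: 0.194
```

>>> drive_tool --rows '[[[0,0,0.3,0,0,0],[0,0,0.8,0,0,0],[0,0,1,0,0,0],[0,0,1,0,0,0]]]'

```text
time_s: 21.6
eef_pos: [527.9, 262.6, 286.7]
ee_rot: [-0.001, 0.321, 0.947, -0.004]
force: [-0.3, 0.1, -0.8]
grip_width: 0.001
```

```bash
python3 - <<'E'
from h import *
cap('wrist','w14')
E
```

```text
(no output)
```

View pics/w14.png

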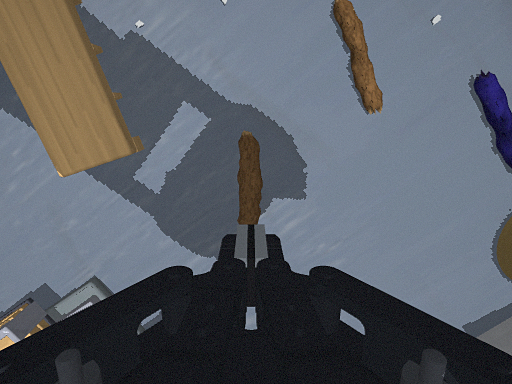

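The grip was too high (z=184) and slipped, so the roll is still on the bench at (249,178). I'll re-measure and regrasp lower.

>>> drive_tool --rows '[[[0,0,-0.3,0,0,0],[0,0,-0.3,0,0,0],[0,0,-0.3,0,0,0]]]' --fingers 0.2

```text
time_s: 22.02
eef_pos: [527.8, 262.5, 255.2]
ee_rot: [-0.002, 0.321, 0.947, -0.005]
force: [0.2, -0.6, -0.0]
grip_width: 0.593
```

```bash
python3 - <<'E'
from rolls import *
s=ctrl.sense();print(s['eef_pos'],2*np.degrees(np.arctan2(s['ee_rot'][2],s['ee_rot'][1])))
im=cap('wrist','w15'); rolls(im,cal('wrist'))
E
```

```text
[527.82385723 262.48965399 255.17542042] 142.5649367504469
px [249. 193.] cen [522.2 262.1] rect [523.7 261.5] size [21.  88.2] ang 141.9
px [377.  54.] cen [497.4 386.7] rect [498.8 386.2] size [17.9 78.6] ang 165.4
px [76. 72.] cen [389.5 219.9] rect [391.8 218.1] size [ 27.6 112.7] ang 168.8
```

>>> drive_tool --rows '[[[-0.05,0,-0.4,0,0,0],[-0.05,0,-0.75,0,0,0],[-0.05,0,-0.78,0,0,0],[-0.05,0,-0.78,0,0,0],[-0.05,0,-0.78,0,0,0]]]'

```text
time_s: 22.7
eef_pos: [523.4, 262.7, 179.3]
ee_rot: [-0.0, 0.321, 0.947, -0.004]
force: [-0.6, -0.6, -0.1]
grip_width: 0.602
```

>>> drive_tool --rows '[[[0,0,-0.025,0,0,0],[0,0,-0.025,0,0,0],[0,0,-0.025,0,0,0],[0,0,-0.025,0,0,0],[0,0,-0.025,0,0,0]]]' --fingers -1

```text
time_s: 23.32
eef_pos: [523.5, 262.7, 177.5]
ee_rot: [0.0, 0.321, 0.947, -0.004]
force: [-0.6, -0.1, 6.5]
grip_width: 0.234
```

>>> drive_tool --rows '[[[0,0,0.2,0,0,0],[0,0,0.6,0,0,0],[0,0,1,0,0,0],[0,0,1,0,0,0]]]'

```text
time_s: 23.82
eef_pos: [523.9, 262.9, 280.3]
ee_rot: [0.002, 0.321, 0.947, -0.002]
force: [0.2, 1.2, -0.5]
grip_width: 0.232
```

```bash
python3 - <<'E'
from h import *
cap('wrist','w16')
E
```

```text
(no output)
```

View pics/w16.png

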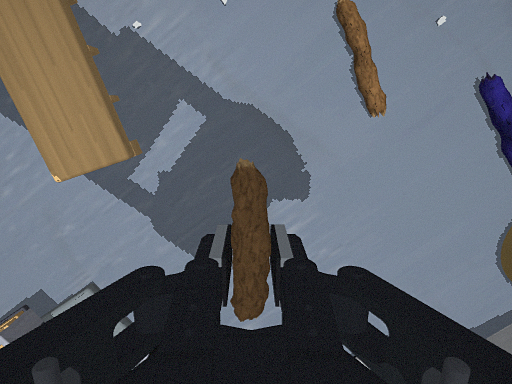

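>>> drive_tool --rows '[[[0.24,-0.9,0.1,0,0,-0.608],[0.24,-0.9,0.1,0,0,-0.608],[0.24,-0.9,0.1,0,0,-0.608],[0.24,-0.9,0.1,0,0,-0.608],[0.24,-0.9,0.1,0,0,-0.608],[0.24,-0.9,0.1,0,0,-0.608]]]'

```text
time_s: 24.62
eef_pos: [547.4, 172.7, 286.8]
ee_rot: [-0.002, 0.72, 0.694, -0.004]
force: [0.0, -0.9, -0.5]
grip_width: 0.232
```

>>> drive_tool --rows '[[[0.24,-0.9,0,0,0,0],[0.24,-0.9,0,0,0,0],[0.24,-0.9,0,0,0,0]]]'

```text
time_s: 25.0
eef_pos: [571.6, 80.9, 285.9]
ee_rot: [-0.002, 0.72, 0.694, -0.005]
force: [0.3, 0.6, -0.8]
grip_width: 0.23
```

>>> drive_tool --rows '[[[0.24,-0.87,0,0,0,0],[0.24,-0.87,0,0,0,0],[0.24,-0.87,0,0,0,0]]]'

```text
time_s: 25.38
eef_pos: [595.8, -6.9, 285.1]
ee_rot: [-0.002, 0.72, 0.694, -0.005]
force: [-0.8, 0.5, -0.5]
grip_width: 0.229
```

>>> drive_tool --rows '[[[0.01,0.03,-0.3,0,0,0],[0.01,0.03,-0.55,0,0,0],[0.01,0.03,-0.67,0,0,0],[0.01,0.03,-0.67,0,0,0]]]'

```text
time_s: 25.88
eef_pos: [596.7, -2.8, 218.0]
ee_rot: [-0.003, 0.719, 0.695, -0.005]
force: [0.2, -0.2, -0.4]
grip_width: 0.229
```

>>> drive_tool --rows '[[[0,0,0,0,0,0],[0,0,0,0,0,0],[0,0,0,0,0,0]]]' --fingers -0.4

```text
time_s: 26.25
eef_pos: [596.7, -2.7, 218.2]
ee_rot: [-0.003, 0.719, 0.695, -0.005]
force: [-0.1, 0.3, 0.7]
grip_width: 0.297
```

>>> drive_tool --rows '[[[0,0,0.2,0,0,0],[0,0,0.6,0,0,0],[0,0,1,0,0,0],[0,0,1,0,0,0]]]'

```text
time_s: 26.75
eef_pos: [597.0, -2.8, 321.6]
ee_rot: [0.0, 0.719, 0.695, -0.003]
force: [0.6, 0.5, 0.0]
grip_width: 0.305
```

```bash
python3 - <<'E'
from h import *
cap('wrist','w17')
E
```

```text
(no output)
```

View pics/w17.png

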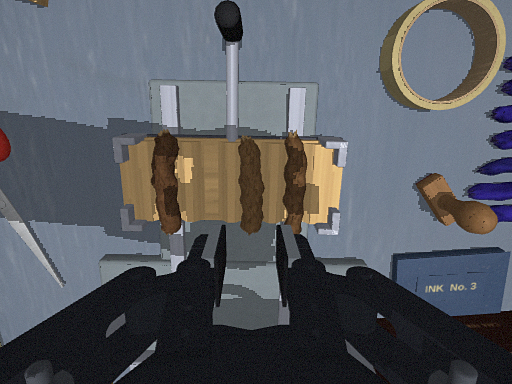

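Three rolls are seated. Next is roll D.

>>> drive_tool --rows '[[[-0.25,1,0,0,0,0.859],[-0.25,1,0,0,0,0.859],[-0.25,1,0,0,0,0.859],[-0.25,1,0,0,0,0.859],[-0.25,1,0,0,0,0.859],[-0.25,1,0,0,0,0.859],[-0.25,1,0,0,0,0.859],[-0.25,1,0,0,0,0.859]]]' --fingers 0.2

```text
time_s: 27.8
eef_pos: [571.6, 97.2, 318.1]
ee_rot: [0.0, 0.127, 0.992, -0.004]
force: [-0.3, 0.0, 0.7]
grip_width: 0.6
```

>>> drive_tool --rows '[[[-0.25,1,0,0,0,0],[-0.25,1,0,0,0,0],[-0.25,1,0,0,0,0]]]'

```text
time_s: 28.18
eef_pos: [545.7, 199.4, 317.4]
ee_rot: [-0.0, 0.127, 0.992, -0.004]
force: [0.0, -0.5, -0.1]
grip_width: 0.598
```

>>> drive_tool --rows '[[[-0.25,1,0,0,0,0],[-0.25,1,0,0,0,0],[-0.25,1,0,0,0,0]]]'

```text
time_s: 28.55
eef_pos: [520.1, 300.9, 316.8]
ee_rot: [-0.001, 0.126, 0.992, -0.005]
force: [-0.5, -0.2, -0.8]
grip_width: 0.606
```

>>> drive_tool --rows '[[[-0.25,0.85,-0.6,0,0,0],[-0.25,0.85,-0.6,0,0,0],[-0.25,0.85,-0.6,0,0,0]]]'

```text
time_s: 28.92
eef_pos: [494.6, 386.2, 254.1]
ee_rot: [-0.003, 0.126, 0.992, -0.006]
force: [0.1, -0.4, 0.3]
grip_width: 0.595
```

```bash
python3 - <<'E'
from rolls import *
s=ctrl.sense();print(s['eef_pos'],2*np.degrees(np.arctan2(s['ee_rot'][2],s['ee_rot'][1])))
im=cap('wrist','w18'); rolls(im,cal('wrist'))
E
```

```text
[494.56777081 386.17019433 254.05291451] 165.47223212771766
px [257. 197.] cen [495.2 387.2] rect [497.  386.6] size [16.3 91.4] ang 165.6
px [211.  34.] cen [382.9 378.3] rect [373.9 389.8] size [19.  70.5] ang 108.8
```

View pics/w18.png

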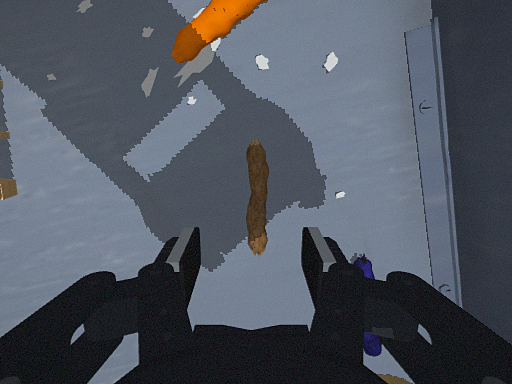

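>>> drive_tool --rows '[[[0.015,0.01,-0.4,0,0,0],[0.015,0.01,-0.75,0,0,0],[0.015,0.01,-0.77,0,0,0],[0.015,0.01,-0.77,0,0,0],[0.015,0.01,-0.77,0,0,0]]]'

```text
time_s: 29.6
eef_pos: [497.6, 386.0, 180.5]
ee_rot: [-0.0, 0.127, 0.992, -0.005]
force: [0.1, 0.0, 0.3]
grip_width: 0.601
```

>>> drive_tool --rows '[[[-0.01,0.01,-0.04,0,0,0],[-0.01,0.01,-0.04,0,0,0],[-0.01,0.01,-0.04,0,0,0],[-0.01,0.01,-0.04,0,0,0],[-0.01,0.01,-0.04,0,0,0]]]' --fingers -1

```text
time_s: 30.22
eef_pos: [496.6, 387.2, 176.9]
ee_rot: [0.0, 0.127, 0.992, -0.004]
force: [-2.0, -0.3, 6.0]
grip_width: 0.174
```

>>> drive_tool --rows '[[[0,0,0.2,0,0,0],[0,0,0.6,0,0,0],[0,0,1,0,0,0],[0,0,1,0,0,0]]]'

```text
time_s: 30.72
eef_pos: [497.0, 387.4, 281.3]
ee_rot: [0.003, 0.127, 0.992, -0.002]
force: [-0.4, 0.6, -1.0]
grip_width: 0.175
```

```bash
python3 - <<'E'
from h import *
cap('wrist','w19')
E
```

```text
(no output)
```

View pics/w19.png

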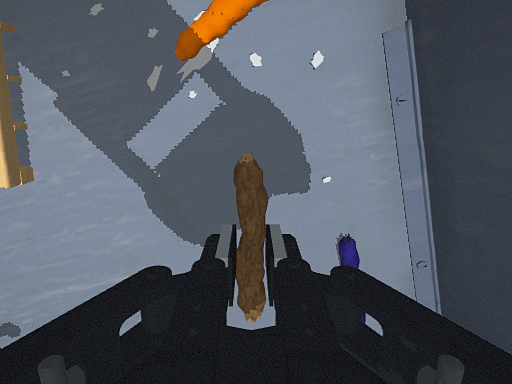

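>>> drive_tool --rows '[[[0.16,-1,0.1,0,0,-0.863],[0.16,-1,0.1,0,0,-0.863],[0.16,-1,0.1,0,0,-0.863],[0.16,-1,0.1,0,0,-0.863],[0.16,-1,0.1,0,0,-0.863],[0.16,-1,0.1,0,0,-0.863],[0.16,-1,0.1,0,0,-0.863],[0.16,-1,0.1,0,0,-0.863]]]'

```text
time_s: 31.78
eef_pos: [512.5, 287.0, 288.0]
ee_rot: [-0.001, 0.722, 0.692, -0.004]
force: [0.2, 0.3, -0.1]
grip_width: 0.176
```

>>> drive_tool --rows '[[[0.16,-1,0,0,0,0],[0.16,-1,0,0,0,0],[0.16,-1,0,0,0,0]]]'

```text
time_s: 32.15
eef_pos: [528.8, 184.9, 287.4]
ee_rot: [-0.002, 0.723, 0.69, -0.005]
force: [0.0, 0.2, -0.3]
grip_width: 0.171
```

>>> drive_tool --rows '[[[0.16,-1,0,0,0,0],[0.16,-1,0,0,0,0],[0.16,-1,0,0,0,0]]]'

```text
time_s: 32.52
eef_pos: [545.0, 83.5, 286.8]
ee_rot: [-0.002, 0.724, 0.689, -0.006]
force: [-0.3, -0.0, -0.4]
grip_width: 0.176
```

>>> drive_tool --rows '[[[0.16,-0.88,0,0,0,0],[0.16,-0.88,0,0,0,0],[0.16,-0.88,0,0,0,0]]]'

```text
time_s: 32.9
eef_pos: [561.2, -4.5, 286.4]
ee_rot: [-0.003, 0.725, 0.689, -0.006]
force: [-0.3, 0.3, 0.0]
grip_width: 0.174
```

>>> drive_tool --rows '[[[-0.005,0.03,-0.3,0,0,0],[-0.005,0.03,-0.5,0,0,0],[-0.005,0.03,-0.5,0,0,0]]]'

```text
time_s: 33.28
eef_pos: [560.3, 0.3, 235.1]
ee_rot: [-0.004, 0.724, 0.69, -0.007]
force: [0.2, 0.1, 0.6]
grip_width: 0.172
```

```bash
python3 - <<'E'
from h import *
from scipy.spatial.transform import Rotation as R
s=ctrl.sense(); q=s['ee_rot']; M=R.from_quat([q[1],q[2],q[3],q[0]]).as_matrix()
print(s['eef_pos']+155*M[:,2])
cap('wrist','w20')
E
```

```text
[ 5.57870872e+02 -1.29955847e-01  8.00727589e+01]
```

View pics/w20.png

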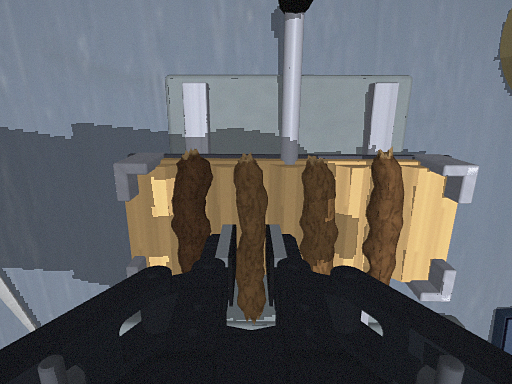

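>>> drive_tool --rows '[[[0.03,-0.01,0,0,0,0],[0.03,-0.01,-0.1,0,0,0],[0.03,-0.01,-0.17,0,0,0],[0.03,-0.01,-0.17,0,0,0]]]'

```text
time_s: 33.83
eef_pos: [563.4, -1.1, 218.5]
ee_rot: [-0.004, 0.724, 0.69, -0.006]
force: [0.8, -0.1, 0.3]
grip_width: 0.173
```

>>> drive_tool --rows '[[[0,0,0,0,0,0],[0,0,0,0,0,0],[0,0,0,0,0,0]]]' --fingers -0.52

```text
time_s: 34.2
eef_pos: [563.5, -1.1, 218.7]
ee_rot: [-0.004, 0.724, 0.69, -0.006]
force: [0.1, -0.1, 0.3]
grip_width: 0.24
```

>>> drive_tool --rows '[[[0,0,0.1,0,0,0],[0,0,0.3,0,0,0],[0,0,0.7,0,0,0],[0,0,1,0,0,0],[0,0,1,0,0,0]]]'

```text
time_s: 34.83
eef_pos: [563.7, -1.1, 321.6]
ee_rot: [-0.001, 0.724, 0.69, -0.005]
force: [0.4, -0.0, 0.1]
grip_width: 0.239
```

```bash
python3 - <<'E'
from h import *
import pickle
c=cal('wrist');pickle.dump(c,open('w21.pkl','wb'))
cap('wrist','w21')
E
```

```text
(no output)
```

View pics/w21.png

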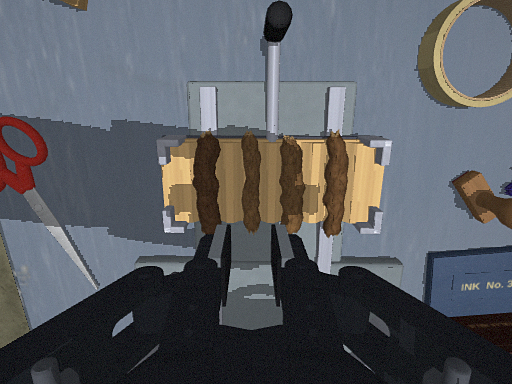

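All four rolls sit one to a groove, at columns 206, 250, 291 and 336. Next is the top half.

>>> drive_tool --rows '[[[-0.9,0.95,0.3,0,0,0.83],[-0.9,0.95,0.3,0,0,0.83],[-0.9,0.95,0.3,0,0,0.83],[-0.9,0.95,0.3,0,0,0.83],[-0.9,0.95,0.3,0,0,0.83],[-0.9,0.95,0.3,0,0,0.83],[-0.9,0.95,0.3,0,0,0.83],[-0.9,0.95,0.3,0,0,0.83]]]' --fingers 1

```text
time_s: 35.88
eef_pos: [473.3, 94.0, 349.1]
ee_rot: [0.0, 0.158, 0.987, -0.006]
force: [0.2, -0.4, 0.3]
grip_width: 0.995
```

>>> drive_tool --rows '[[[-0.88,0.9,-0.2,0,0,0],[-0.88,0.9,-0.2,0,0,0],[-0.88,0.9,-0.2,0,0,0],[-0.88,0.9,-0.2,0,0,0]]]'

```text
time_s: 36.38
eef_pos: [385.6, 183.9, 329.1]
ee_rot: [0.001, 0.159, 0.987, -0.006]
force: [0.5, 0.5, 0.1]
grip_width: 0.997
```

```bash
cat > blk.py <<'E'
from h import *
def blk(im,c,h=28,roi=None):
    hsv=cv2.cvtColor(im,cv2.COLOR_RGB2HSV)
    m=cv2.inRange(hsv,(10,40,90),(28,200,255)); m=cv2.morphologyEx(m,cv2.MORPH_OPEN,np.ones((5,5)))
    k=max(cv2.findContours(m,cv2.RETR_EXTERNAL,cv2.CHAIN_APPROX_NONE)[0],key=cv2.contourArea)
    pts=np.array([onz('wrist',*q[0],h,c)[:2] for q in k],np.float32)
    r=cv2.minAreaRect(pts); print('px',k[:,0].min(0),k[:,0].max(0),r, cv2.boxPoints(r).round(1).tolist())
E
python3 - <<'E'
from blk import *
s=ctrl.sense();print(s['eef_pos'],2*np.degrees(np.arctan2(s['ee_rot'][2],s['ee_rot'][1])))
import pickle; c=cal('wrist'); pickle.dump(c,open('w22.pkl','wb'))
im=cap('wrist','w22'); blk(im,c)
E
```

```text
[385.55334465 183.91462866 329.14277076] 161.6915460611009
px [234  45] [308 229] ((358.71026611328125, 205.1070556640625), (60.913970947265625, 162.0885009765625), 70.92453002929688) [[272.20001220703125, 202.8000030517578], [425.3999938964844, 149.8000030517578], [445.29998779296875, 207.39999389648438], [292.1000061035156, 260.3999938964844]]
```

View pics/w22.png

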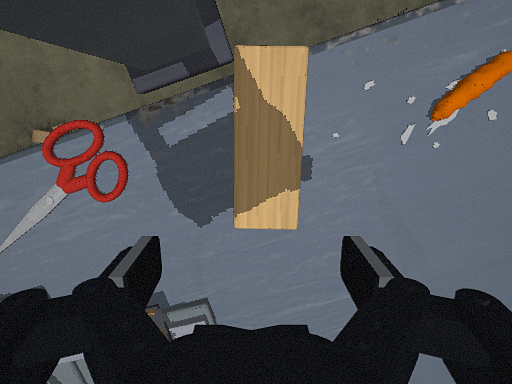

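The top half was knocked aside; it is now at (358.7, 205.1) with its axis at 160.9°. I'll check the tool tilt so I can aim the grasp point.

```bash
cat >> h.py <<'E'
from scipy.spatial.transform import Rotation as Rr
def tool():
    s=ctrl.sense(); q=s['ee_rot']; M=Rr.from_quat([q[1],q[2],q[3],q[0]]).as_matrix()
    print('t',s['time_s'],'tcp',s['eef_pos'].round(1),'grasp',(s['eef_pos']+155*M[:,2]).round(1),'z',M[:,2].round(3),'alpha',np.degrees(np.arctan2(M[1,0],M[0,0])).round(2),'F',np.round(s['force'],1))
    # turn to make vertical
    w=np.cross(M[:,2],[0,0,-1]); print('untilt norm',(w/(np.pi/2)).round(4))
E
python3 -c "
from h import *
tool()"
```

```text
t 36.425 tcp [385.9 183.5 329.2] grasp [385.8 181.6 174.2] z [-0.001 -0.013 -1.   ] alpha 161.67 F [0.5 0.2 1.5]
untilt norm [ 0.008  -0.0004  0.    ]
```

>>> drive_tool --rows '[[[-0.27,0.215,0,0.008,0,-0.009],[-0.27,0.215,-0.6,0.008,0,-0.009],[-0.27,0.215,-1,0.008,0,-0.009],[-0.27,0.215,-1,0.008,0,-0.009]]]'

```text
time_s: 36.92
eef_pos: [359.3, 204.3, 227.7]
ee_rot: [-0.003, 0.168, 0.986, -0.001]
force: [0.3, -0.6, 0.8]
grip_width: 1.004
```

```bash
python3 -c "
from blk import *
tool()
im=cap('wrist','w23'); blk(im,cal('wrist'))"
```

```text
t 36.925 tcp [359.3 204.3 227.7] grasp [358.4 204.1  72.7] z [-0.006 -0.001 -1.   ] alpha 160.7 F [ 0.3 -0.6  0.8]
untilt norm [ 0.0008 -0.0035  0.    ]
px [196  79] [310 329] ((358.01861572265625, 206.30545043945312), (61.49306869506836, 158.61695861816406), 70.88578796386719) [[273.0, 203.1999969482422], [422.8999938964844, 151.3000030517578], [443.0, 209.39999389648438], [293.20001220703125, 261.29998779296875]]
```

View pics/w23.png

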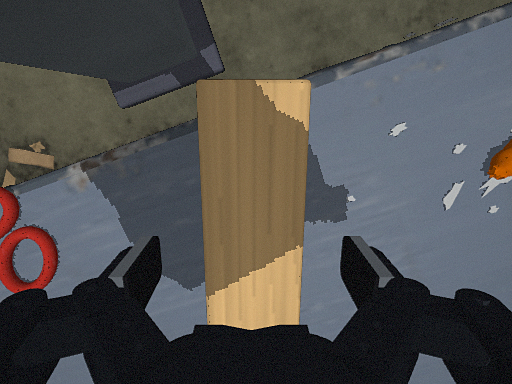

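>>> drive_tool --rows '[[[0,0.012,-0.25,0,-0.0035,0],[0,0.012,-0.47,0,-0.0035,0],[0,0.012,-0.47,0,-0.0035,0],[0,0.012,-0.47,0,-0.0035,0]]]'

```text
time_s: 37.48
eef_pos: [360.6, 205.7, 183.9]
ee_rot: [0.003, 0.168, 0.986, 0.001]
force: [0.9, -0.1, -0.9]
grip_width: 1.0
```

>>> drive_tool --rows '[[[0,0,0,0,0,0],[0,0,0,0,0,0],[0,0,0,0,0,0],[0,0,0,0,0,0]]]' --fingers -1 --force 80

```text
time_s: 37.98
eef_pos: [361.0, 205.8, 185.6]
ee_rot: [0.004, 0.168, 0.986, 0.001]
force: [-4.9, -3.5, 20.4]
grip_width: 0.701
```

```bash
python3 -c "
from blk import *
tool()"
```

```text
t 37.975 tcp [361.  205.8 185.6] grasp [362.4 205.9  30.6] z [ 0.008  0.    -1.   ] alpha 160.71 F [-4.9 -3.5 20.4]
untilt norm [-0.0003  0.0054  0.    ]
```

>>> drive_tool --rows '[[[-0.03,0.01,0,0,0.004,0],[-0.03,0.01,0,0,0.004,0],[-0.03,0.01,-0.06,0,0.004,0],[-0.03,0.01,-0.06,0,0.004,0],[-0.03,0.01,-0.06,0,0.004,0]]]' --fingers 1

```text
time_s: 38.6
eef_pos: [358.1, 206.8, 179.4]
ee_rot: [0.001, 0.168, 0.986, 0.0]
force: [-1.3, -0.9, 0.3]
grip_width: 0.999
```

>>> drive_tool --rows '[[[0,0,0,0,0,0],[0,0,0,0,0,0],[0,0,0,0,0,0],[0,0,0,0,0,0],[0,0,0,0,0,0]]]' --fingers -1

```text
time_s: 39.22
eef_pos: [358.1, 206.8, 180.0]
ee_rot: [0.001, 0.168, 0.986, 0.0]
force: [-3.1, -1.8, 10.6]
grip_width: 0.703
```

```bash
python3 -c "
from blk import *
tool()"
```

```text
t 39.225 tcp [358.1 206.8 180. ] grasp [358.4 206.9  25. ] z [ 0.002  0.    -1.   ] alpha 160.71 F [-3.1 -1.8 10.6]
untilt norm [-0.0003  0.0014  0.    ]
```

>>> drive_tool --rows '[[[0,0,0.2,0,0,0],[0,0,0.5,0,0,0],[0,0,0.8,0,0,0],[0,0,1,0,0,0],[0,0,1,0,0,0]]]'

```text
time_s: 39.85
eef_pos: [358.2, 206.9, 280.7]
ee_rot: [0.002, 0.168, 0.986, 0.001]
force: [-0.0, -0.0, -2.2]
grip_width: 0.704
```

```bash
python3 -c "
from blk import *
tool()
cap('wrist','w24')"
```

```text
t 39.85 tcp [358.2 206.9 280.7] grasp [358.8 207.  125.7] z [ 0.004  0.001 -1.   ] alpha 160.71 F [-0.  -0.  -2.2]
untilt norm [-0.0006  0.0028  0.    ]
```

View pics/w24.png

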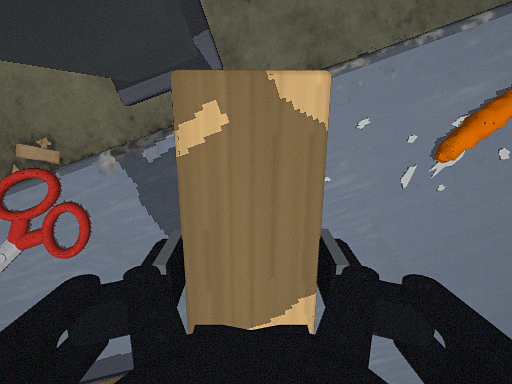

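```bash
python3 -c "
from blk import *
s=ctrl.sense();q=s['ee_rot']; M=Rr.from_quat([q[1],q[2],q[3],q[0]]).as_matrix()
c=cal('wrist'); z=28+s['eef_pos'][2]-180
L=onz('wrist',172,70.5,z,c);R=onz('wrist',329.5,71,z,c)
print(L,R,np.linalg.norm(L-R))
for P in (L,R,(L+R)/2): print(M.T@(P-s['eef_pos']))
for p in [(187,322),(316,325)]: print(M.T@(onz('wrist',*p,z,c)-s['eef_pos']))
"
```

```text
[272.25494166 205.63699904 127.69908086] [291.75687694 261.1241844  127.69908086] 58.81456638298217
[ 80.79134533 -29.55257839 151.80451016]
[ 80.71600764  29.26190063 151.8723422 ]
[ 8.07536765e+01 -1.45338883e-01  1.51838426e+02]
[-30.96328935 -30.19307201 152.02770448]
[-32.56801831  31.10476933 152.10145882]
```

```bash
python3 - <<'E'
from h import *
im=cv2.imread('pics/w21.png')
cv2.imwrite('pics/z21.png',cv2.resize(im[125:240,150:400],(800,368),interpolation=cv2.INTER_CUBIC))
E
```

```text
(no output)
```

View pics/z21.png

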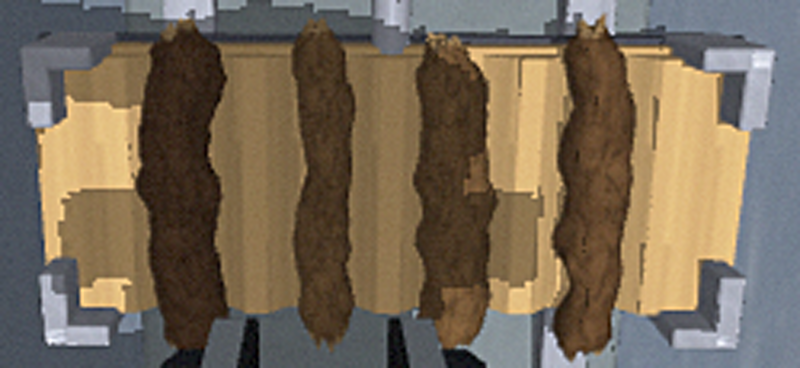

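```bash
python3 - <<'E'
from h import *
import pickle
c=pickle.load(open('w21.pkl','rb'))
P=[onz('wrist',150+(u+.5)/3.2-.5,125+(v+.5)/3.2-.5,56,c) for u,v in [(22,48),(777,48),(745,347),(43,346)]]
for p in P: print(p.round(1))
for i in range(4): d=P[(i+1)%4]-P[i]; print(np.linalg.norm(d).round(1),np.degrees(np.arctan2(d[1],d[0])).round(1))
print(np.mean(P,0))
E
```

```text
[490.1  41.9  56. ]
[671.3  33.6  56. ]
[669.4 -44.4  56. ]
[485.2 -36.2  56. ]
181.4 -2.6
78.0 -91.4
184.4 177.4
78.3 86.4
[578.97709184  -1.28614636  56.        ]
```

>>> drive_tool --rows '[[[0.3,-0.25,0.2,0,0.003,0.187],[0.6,-0.5,0.2,0,0.003,0.187],[0.75,-0.7,0.2,0,0.003,0.187],[0.75,-0.7,0.2,0,0.003,0.187]]]'

```text
time_s: 40.4
eef_pos: [433.4, 135.8, 298.3]
ee_rot: [-0.002, 0.023, 1.0, 0.0]
force: [-0.5, 0.4, -1.8]
grip_width: 0.705
```

>>> drive_tool --rows '[[[0.3,-0.25,0,0,0,0],[0.6,-0.5,0,0,0,0],[0.75,-0.7,0,0,0,0],[0.75,-0.7,0,0,0,0]]]'

```text
time_s: 40.9
eef_pos: [508.6, 65.4, 297.0]
ee_rot: [-0.003, 0.023, 1.0, 0.0]
force: [-0.4, -0.3, -2.3]
grip_width: 0.705
```

>>> drive_tool --rows '[[[0.3,-0.25,0,0,0,0],[0.6,-0.5,0,0,0,0],[0.7,-0.68,0,0,0,0],[0.7,-0.68,0,0,0,0]]]'

```text
time_s: 41.4
eef_pos: [578.2, -2.7, 296.3]
ee_rot: [-0.004, 0.024, 1.0, 0.0]
force: [-0.4, 0.7, -2.3]
grip_width: 0.703
```

```bash
python3 -c "
from blk import *
tool()
import pickle; pickle.dump(cal('wrist'),open('w25.pkl','wb'))
cap('wrist','w25')"
```

```text
t 41.4 tcp [578.2  -2.7 296.3] grasp [576.8  -2.5 141.3] z [-0.009  0.001 -1.   ] alpha 177.29 F [-0.4  0.7 -2.3]
untilt norm [-0.0006 -0.0055 -0.    ]
```

View pics/w25.png

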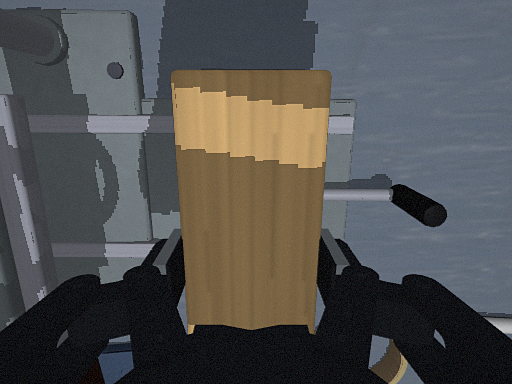

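>>> drive_tool --rows '[[[0.005,0.012,-0.2,0,-0.0055,0.002],[0.005,0.012,-0.4,0,-0.0055,0.002],[0.005,0.012,-0.5,0,-0.0055,0.002],[0.005,0.012,-0.5,0,-0.0055,0.002]]]'

```text
time_s: 41.95
eef_pos: [578.0, -0.2, 246.3]
ee_rot: [-0.001, 0.021, 1.0, 0.001]
force: [0.3, 0.3, -2.2]
grip_width: 0.706
```

```bash
python3 -c "
from blk import *
tool()
cap('wrist','w26');cap('side','s26')
im=cv2.imread('pics/s26.png'); cv2.imwrite('pics/zs26.png',cv2.resize(im[170:290,190:350],(800,600),interpolation=cv2.INTER_CUBIC))
"
```

```text
t 41.95 tcp [ 5.780e+02 -2.000e-01  2.463e+02] grasp [577.8  -0.   91.3] z [-0.001  0.001 -1.   ] alpha 177.54 F [ 0.3  0.3 -2.2]
untilt norm [-0.0009 -0.0007 -0.    ]
```

View pics/w26.png

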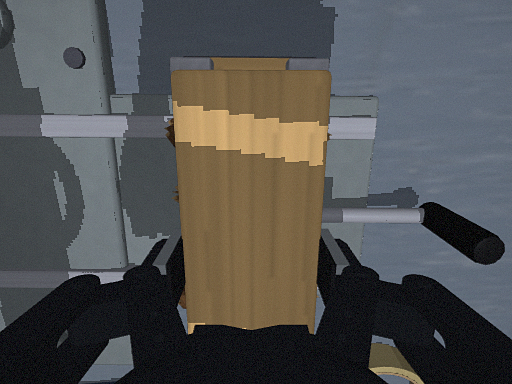

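View pics/zs26.png

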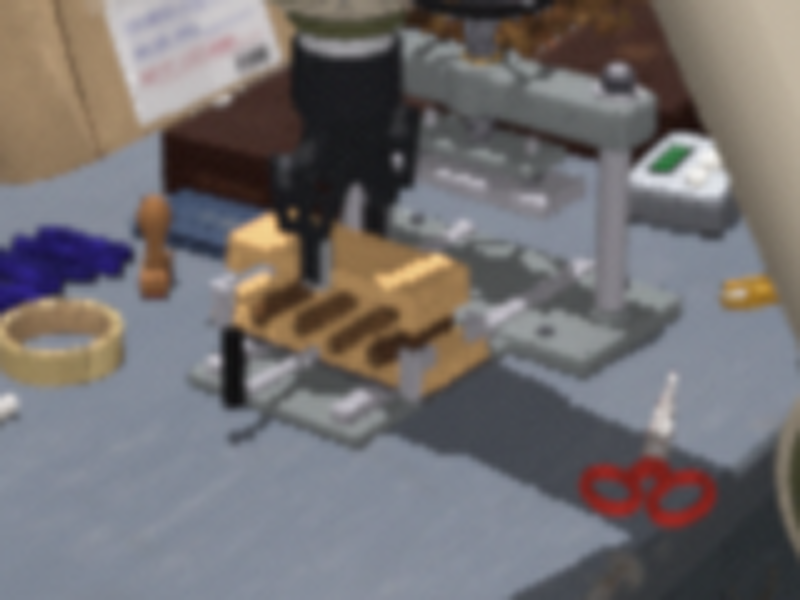

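>>> drive_tool --rows '[[[0.006,-0.013,0,-0.001,0,0],[0.006,-0.013,-0.07,-0.001,0,0],[0.006,-0.013,-0.1,-0.001,0,0],[0.006,-0.013,-0.1,-0.001,0,0]]]'

```text
time_s: 42.55
eef_pos: [578.9, -1.9, 236.8]
ee_rot: [0.0, 0.022, 1.0, -0.0]
force: [-0.3, -0.6, -2.6]
grip_width: 0.704
```

>>> drive_tool --rows '[[[0,0,-0.04,0,0,0],[0,0,-0.08,0,0,0],[0,0,-0.12,0,0,0],[0,0,-0.12,0,0,0]]]'

```text
time_s: 43.05
eef_pos: [578.8, -1.9, 224.5]
ee_rot: [-0.0, 0.022, 1.0, -0.0]
force: [0.3, -0.6, -1.1]
grip_width: 0.701
```

```bash
python3 -c "
from blk import *
tool()
"
```

```text
t 43.05 tcp [578.8  -1.9 224.5] grasp [578.8  -1.9  69.5] z [-0. -0. -1.] alpha 177.52 F [ 0.3 -0.6 -1.1]
untilt norm [ 0.0002 -0.0003  0.    ]
```

>>> drive_tool --rows '[[[0,0,-0.01,0,0,0],[0,0,-0.02,0,0,0],[0,0,-0.02,0,0,0]]]'

```text
time_s: 43.42
eef_pos: [578.8, -1.9, 223.1]
ee_rot: [-0.0, 0.022, 1.0, -0.0]
force: [-3.4, 0.5, 4.3]
grip_width: 0.704
```

>>> drive_tool --rows '[[[0,0,0,0,0,0],[0,0,0,0,0,0],[0,0,0,0,0,0],[0,0,0,0,0,0]]]' --fingers 1

```text
time_s: 43.92
eef_pos: [578.9, -1.9, 223.0]
ee_rot: [-0.0, 0.022, 1.0, -0.0]
force: [0.7, 0.4, -0.2]
grip_width: 1.0
```

>>> drive_tool --rows '[[[0,0,0.2,0,0,0],[-0.2,0,0.7,0,0,0],[-0.4,0.3,1,0,0,0],[-0.4,0.3,1,0,0,0]]]'

```text
time_s: 44.42
eef_pos: [538.3, 29.4, 325.3]
ee_rot: [0.002, 0.021, 1.0, -0.0]
force: [0.6, 0.1, -0.7]
grip_width: 0.995
```

```bash
python3 -c "
from blk import *
tool()
c=cal('wrist');import pickle; pickle.dump(c,open('w27.pkl','wb'))
im=cap('wrist','w27');blk(im,c,71);cap('side','s27')
im=cv2.imread('pics/s27.png'); cv2.imwrite('pics/zs27.png',cv2.resize(im[170:290,190:350],(800,600),interpolation=cv2.INTER_CUBIC))
"
```

```text
t 44.425 tcp [538.3  29.4 325.3] grasp [539.   29.2 170.4] z [ 0.004 -0.001 -1.   ] alpha 177.62 F [ 0.6  0.1 -0.7]
untilt norm [0.0005 0.0026 0.    ]
px [171 121] [260 326] ((570.505859375, 0.6093940734863281), (67.72753143310547, 177.07504272460938), 87.28443145751953) [[480.5, -29.0], [657.2999877929688, -37.400001525878906], [660.5, 30.200000762939453], [483.70001220703125, 38.599998474121094]]
```

View pics/w27.png

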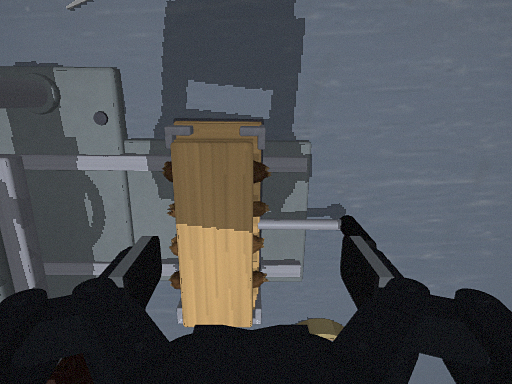

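View pics/zs27.png

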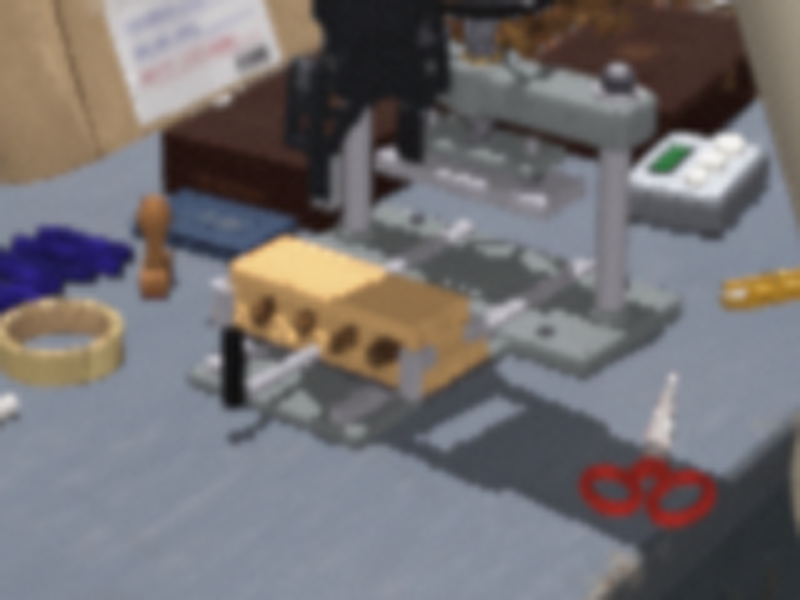

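```bash
python3 -c "
from blk import *
import pickle
c=pickle.load(open('w27.pkl','rb'))
for p,q in [((173.5,145),(253,145)),((178,270),(252.5,270))]:
  for z in (71,77): a,b=onz('wrist',*p,z,c),onz('wrist',*q,z,c);print(z,a.round(1),b.round(1),np.linalg.norm(a-b))
im=cv2.imread('pics/w27.png'); cv2.imwrite('pics/z27.png',cv2.resize(im[110:330,150:280],(354,600),interpolation=cv2.INTER_CUBIC))
"
```

```text
71 [498.1 -26.   71. ] [500.4  32.5  71. ] 58.55593330774494
77 [497.3 -24.4  77. ] [499.5  32.5  77. ] 56.97898829674315
71 [601.7 -33.7  71. ] [604.1  28.2  71. ] 61.91730353053539
77 [598.2 -31.9  77. ] [600.5  28.3  77. ] 60.2498348833531
```

View pics/z27.png

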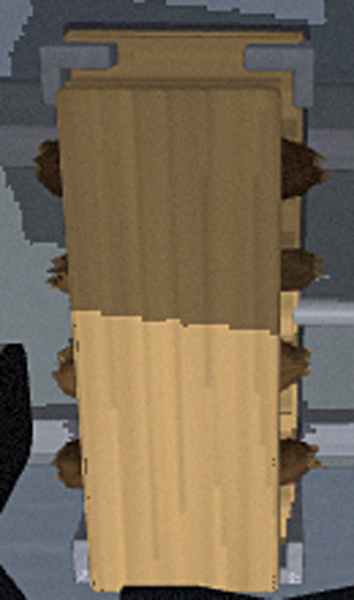

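The top half sits inside the corner angles, level. Next I'll grip the handle and push the slide home.

>>> drive_tool --rows '[[[0.3,1,0.2,0,0,-0.97],[0.46,1,0.2,0,0,-0.97],[0.46,1,0.2,0,0,-0.97],[0.46,1,0.2,0,0,-0.97],[0.46,1,0.2,0,0,-0.97],[0.46,1,0.2,0,0,-0.97],[0.46,1,0.2,0,0,-0.97],[0.46,1,0.2,0,0,-0.97],[0.46,1,0.2,0,0,-0.97]]]'

```text
time_s: 45.65
eef_pos: [585.5, 127.3, 340.8]
ee_rot: [-0.001, 0.707, 0.707, -0.001]
force: [-0.2, -0.5, 0.6]
grip_width: 1.0
```

>>> drive_tool --rows '[[[0,0.3,-0.35,-0.167,0,0],[0,0.3,-0.35,-0.167,0,0],[0,0.3,-0.35,-0.167,0,0]]]'

```text
time_s: 46.02
eef_pos: [585.9, 157.1, 304.1]
ee_rot: [0.09, 0.701, 0.701, -0.094]
force: [0.6, -0.6, 0.8]
grip_width: 1.002
```

```bash
python3 -c "
from blk import *
tool()
c=cal('wrist');import pickle; pickle.dump(c,open('w28.pkl','wb'))
im=cap('wrist','w28')
"
```

```text
t 46.025 tcp [585.9 157.1 304.1] grasp [585.1 117.  154.4] z [-0.005 -0.259 -0.966] alpha 90.08 F [ 0.6 -0.6  0.8]
untilt norm [ 0.1649 -0.0035  0.    ]
```

View pics/w28.png

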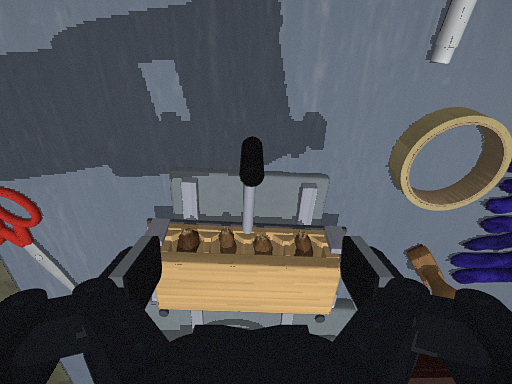

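>>> drive_tool --rows '[[[-0.01,0.02,-0.4,0,0,0],[-0.01,0.02,-0.87,0,0,0],[-0.01,0.02,-0.9,0,0,0],[-0.01,0.02,-0.9,0,0,0]]]'

```text
time_s: 46.58
eef_pos: [585.6, 158.5, 216.4]
ee_rot: [0.091, 0.701, 0.701, -0.093]
force: [0.5, -0.4, 1.1]
grip_width: 1.0
```

>>> drive_tool --rows '[[[0,0,0,0,0,0],[0,0,0,0,0,0],[0,0,0,0,0,0],[0,0,0,0,0,0],[0,0,0,0,0,0]]]' --fingers -1 --force 80

```text
time_s: 47.2
eef_pos: [585.6, 158.6, 216.8]
ee_rot: [0.091, 0.701, 0.701, -0.093]
force: [-3.0, 0.8, 5.5]
grip_width: 0.175
```

>>> drive_tool --rows '[[[-0.01,-0.12,0,0,0,0],[-0.01,-0.27,0,0,0,0],[-0.02,-0.45,0,0,0,0],[-0.03,-0.63,0,0,0,0],[-0.035,-0.8,0,0,0,0],[-0.04,-0.9,0,0,0,0],[-0.04,-0.9,0,0,0,0]]]'

```text
time_s: 48.08
eef_pos: [581.3, 68.0, 216.8]
ee_rot: [0.091, 0.702, 0.701, -0.094]
force: [-5.6, -4.9, 2.9]
grip_width: 0.174
```

>>> drive_tool --rows '[[[-0.01,-0.12,0,0,0,0],[-0.01,-0.27,0,0,0,0],[-0.02,-0.43,0,0,0,0],[-0.02,-0.55,0,0,0,0],[-0.025,-0.62,0,0,0,0],[-0.025,-0.67,0,0,0,0],[-0.025,-0.67,0,0,0,0]]]'

```text
time_s: 48.95
eef_pos: [578.2, 3.2, 216.9]
ee_rot: [0.089, 0.702, 0.701, -0.092]
force: [-7.3, 17.8, 8.9]
grip_width: 0.172
```

>>> drive_tool --rows '[[[0,-0.03,0,0,0,0],[0,-0.04,0,0,0,0],[0,-0.04,0,0,0,0]]]'

```text
time_s: 49.32
eef_pos: [578.0, 2.3, 217.2]
ee_rot: [0.087, 0.702, 0.701, -0.09]
force: [-3.0, 24.4, 7.7]
grip_width: 0.171
```

>>> drive_tool --rows '[[[0,0,0,0,0,0],[0,0,0,0,0,0],[0,0,0,0,0,0],[0,0,0,0,0,0],[0,0.2,0.5,0,0,0],[0,0.5,1,0,0,0],[0,0.5,1,0,0,0]]]' --fingers 1

```text
time_s: 50.2
eef_pos: [578.4, 53.7, 321.1]
ee_rot: [0.09, 0.702, 0.701, -0.088]
force: [0.3, -0.4, -0.4]
grip_width: 1.002
```

>>> drive_tool --rows '[[[0,0,0.9,0.162,0,0],[0,0,0.9,0.162,0,0],[0,0,0.9,0.162,0,0]]]'

```text
time_s: 50.58
eef_pos: [578.5, 52.9, 412.5]
ee_rot: [0.002, 0.708, 0.706, 0.003]
force: [0.4, -0.5, -0.6]
grip_width: 0.999
```

```bash
python3 -c "
from blk import *
tool()
c=cal('wrist');import pickle; pickle.dump(c,open('w29.pkl','wb'))
im=cap('wrist','w29')
cap('side','s29');cap('top','t29')
im=cv2.imread('pics/s29.png'); cv2.imwrite('pics/zs29.png',cv2.resize(im[130:280,190:390],(800,600),interpolation=cv2.INTER_CUBIC))
im=cv2.imread('pics/t29.png'); cv2.imwrite('pics/zt29.png',cv2.resize(im[150:270,220:390],(800,565),interpolation=cv2.INTER_CUBIC))
"
```

```text
t 50.575 tcp [578.5  52.9 412.5] grasp [579.5  53.2 257.5] z [ 0.007  0.002 -1.   ] alpha 89.9 F [ 0.4 -0.5 -0.6]
untilt norm [-0.0014  0.0044  0.    ]
```

View pics/w29.png

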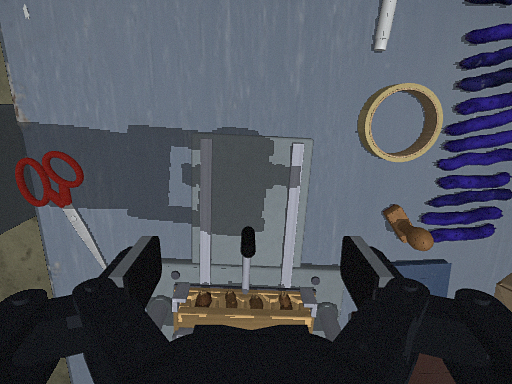

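View pics/zs29.png

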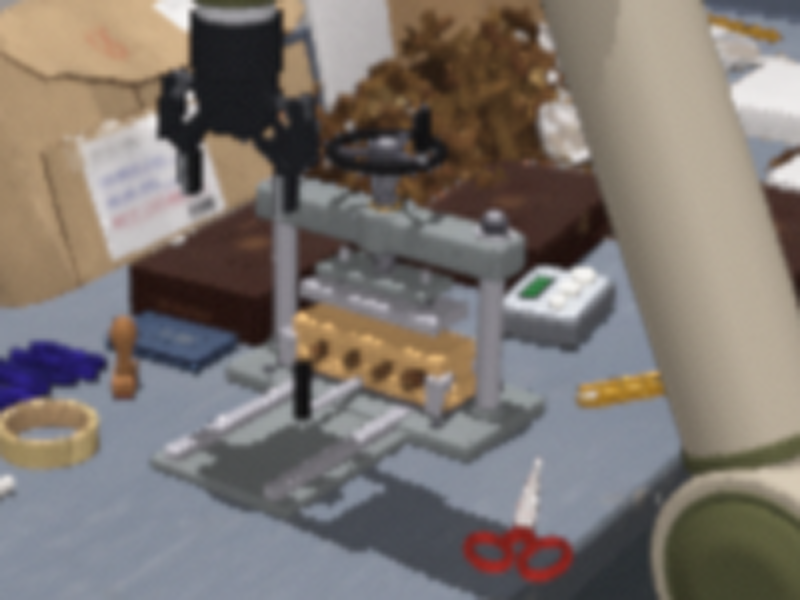

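View pics/zt29.png

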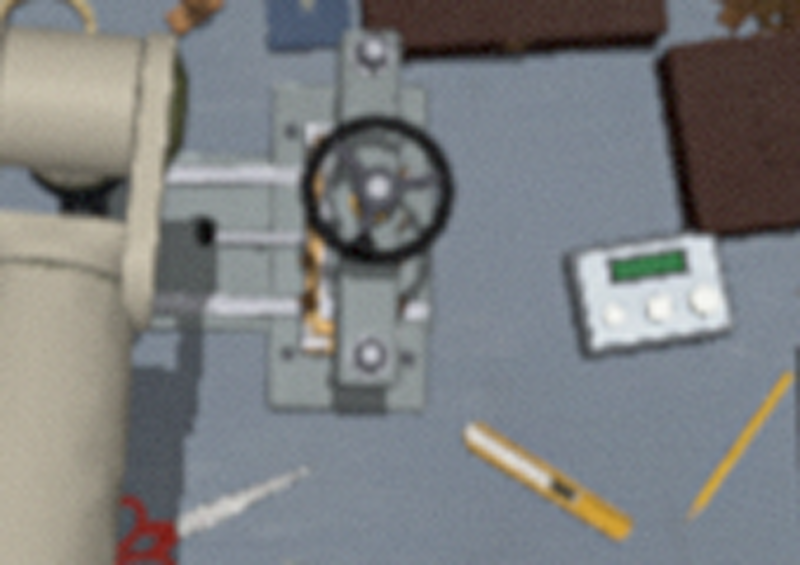

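Everything looks closed and home: the rolls show at (204-285,300) under the top half, below the plate. The crank is on the near-left of the wheel. I'll go over the wheel at a safe height to look at it.

>>> drive_tool --rows '[[[0,0,0.5,0.0,-0.004,0],[0,-0.3,1,0.0,-0.004,0],[0,-0.7,1,0.0,-0.004,0],[0,-0.7,1,0.0,-0.004,0]]]' --fingers 0.2

```text
time_s: 51.22
eef_pos: [578.7, -18.8, 507.4]
ee_rot: [0.001, 0.709, 0.706, 0.002]
force: [-0.1, 0.7, -0.2]
grip_width: 0.598
```

>>> drive_tool --rows '[[[0,-0.6,0,0,0,0],[0,-0.8,0,0,0,0],[0,-0.8,0,0,0,0]]]'

```text
time_s: 51.6
eef_pos: [579.0, -99.3, 506.1]
ee_rot: [-0.0, 0.709, 0.705, 0.001]
force: [0.4, 0.0, -0.7]
grip_width: 0.601
```

```bash
python3 -c "
from blk import *
tool()
c=cal('wrist');import pickle; pickle.dump(c,open('w30.pkl','wb'))
im=cap('wrist','w30')
"
```

```text
t 51.6 tcp [579.  -99.3 506.1] grasp [579.2 -98.9 351.1] z [ 0.002  0.003 -1.   ] alpha 89.66 F [ 0.4  0.  -0.7]
untilt norm [-0.0017  0.001   0.    ]
```

View pics/w30.png

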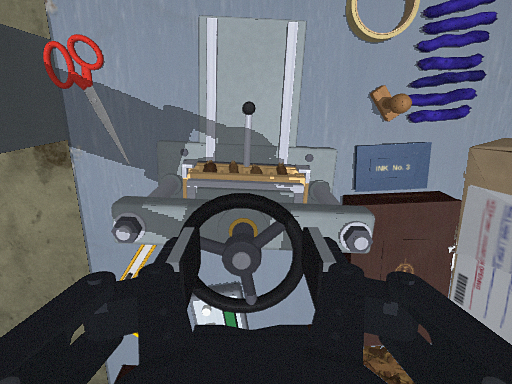

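```bash
python3 -c "
from h import *
import pickle
c=pickle.load(open('w30.pkl','rb'))
print('top',onz('top',297.6,200.9,301).round(1),'side top',onz('side',295.2,157.5,301).round(1),'side base',onz('side',295.2,168,259).round(1))
print('hub wrist', onz('wrist',242,257,262,c).round(1))
# rim ellipse from wrist: left/right/top extents
for p in [(186,250),(304,252),(244,193)]: print(onz('wrist',*p,252,c).round(1))
print(onz('top',300.1,189.3,260))
for z in (270,301): print(proj('wrist',[528,-134,z],c))
im=cv2.imread('pics/w30.png'); cv2.imwrite('pics/z30.png',cv2.resize(im[180:320,140:340],(800,560),interpolation=cv2.INTER_CUBIC))
"
```

```text
top [ 522.8 -141.5  301. ] side top [ 510.3 -117.   301. ] side base [ 516.7 -129.3  259. ]
hub wrist [ 571.8 -146.4  262. ]
[ 526.1 -145.4  252. ]
[ 622.1 -147.6  252. ]
[573.7 -97.2 252. ]
[ 569.3014285  -155.94022351  260.        ]
[182.68594429 247.49392022]
[172.3658596  269.61768038]
```

View pics/z30.png

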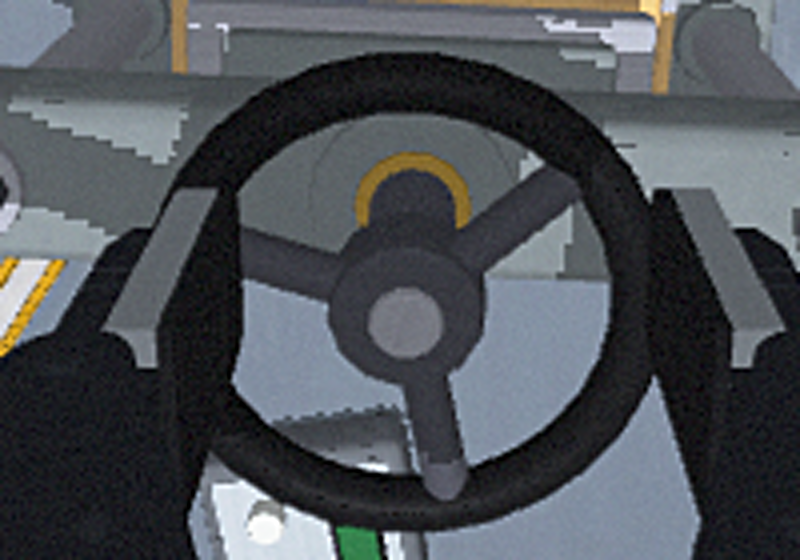

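>>> drive_tool --rows '[[[0,0.3,0,0,0,0],[0,0.3,0,0,0,0],[0,0.3,0,0,0,0],[0,0.3,0,0,0,0]]]' --fingers -1

```text
time_s: 52.15
eef_pos: [579.0, -68.4, 506.5]
ee_rot: [-0.0, 0.709, 0.705, 0.002]
force: [-0.0, -0.2, 1.0]
grip_width: -0.001
```

```bash
python3 -c "
from blk import *
tool()
c=cal('wrist');import pickle; pickle.dump(c,open('w31.pkl','wb'))
im=cap('wrist','w31')[:,:,::-1]
cv2.imwrite('pics/z31.png',cv2.resize(im[180:320,140:340],(800,560),interpolation=cv2.INTER_CUBIC))
"
```

```text
t 52.15 tcp [579.  -68.4 506.5] grasp [579.3 -68.  351.5] z [ 0.002  0.003 -1.   ] alpha 89.73 F [-0.  -0.2  1. ]
untilt norm [-0.0016  0.0013  0.    ]
```

View pics/z31.png

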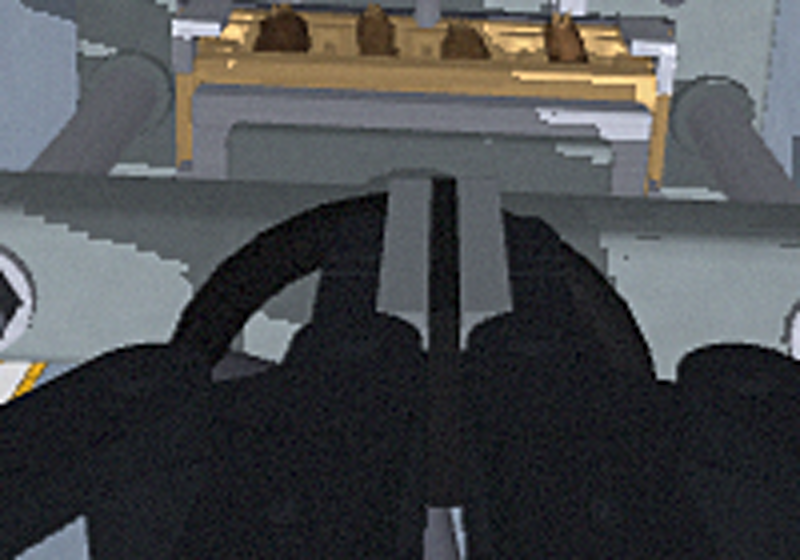

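>>> drive_tool --rows '[[[0,-0.5,0,0,0,0],[0,-0.9,0,0,0,0],[0,-0.9,0,0,0,0],[0,-0.9,0,0,0,0]]]' --fingers 0.2

```text
time_s: 52.7
eef_pos: [579.0, -158.3, 506.5]
ee_rot: [-0.0, 0.709, 0.705, 0.002]
force: [0.7, 0.2, -0.4]
grip_width: 0.598
```

```bash
python3 -c "
from blk import *
tool()
c=cal('wrist');import pickle; pickle.dump(c,open('w32.pkl','wb'))
im=cap('wrist','w32')[:,:,::-1]
cv2.imwrite('pics/z32.png',cv2.resize(im[100:300,120:360],(720,600),interpolation=cv2.INTER_CUBIC))
"
```

```text
t 52.7 tcp [ 579.  -158.3  506.5] grasp [ 579.3 -157.8  351.5] z [ 0.002  0.003 -1.   ] alpha 89.71 F [ 0.7  0.2 -0.4]
untilt norm [-0.0019  0.0014  0.    ]
```

View pics/z32.png

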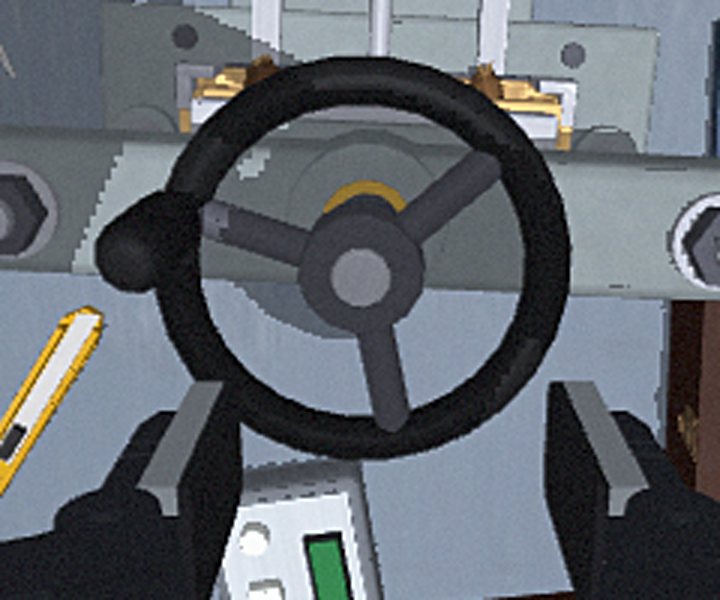

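```bash
python3 -c "
from h import *
import pickle
c=pickle.load(open('w32.pkl','rb'))
f=lambda u,v,z: onz('wrist',120+(u+.5)/3-.5,100+(v+.5)/3-.5,z,c).round(1)
print('cam',c[1][:3,3])
for z in (244,247,250): 
  a,b,t,d=[f(*p,z) for p in [(155,250),(570,255),(365,57),(370,459)]]
  print(z,b[0]-a[0],t[1]-d[1],(a+b)/2,(t+d)/2)
for z in (296,301): print('crank top',z,f(131,258,z))
print('base',f(180,215,260))
print('hubtop',f(360,278,255),f(360,278,262),f(360,278,270))
"
```

```text
cam [578.81973274 -89.15882509 475.42587364]
244 109.40000000000009 110.60000000000001 [ 571.  -151.1  244. ] [ 572.25 -156.    244.  ]
247 108.0 109.1 [ 571.1 -150.3  247. ] [ 572.35 -155.15  247.  ]
250 106.60000000000002 107.79999999999998 [ 571.2 -149.5  250. ] [ 572.45 -154.3   250.  ]
crank top 296 [ 525.3 -138.2  296. ]
crank top 301 [ 526.8 -136.8  301. ]
base [ 527.3 -137.2  260. ]
hubtop [ 570.6 -154.8  255. ] [ 570.9 -152.7  262. ] [ 571.2 -150.4  270. ]
```

```bash
python3 -c "
from h import *
cap('side','s32')
im=cv2.imread('pics/s32.png'); cv2.imwrite('pics/zs32.png',cv2.resize(im[180:245,255:330],(750,650),interpolation=cv2.INTER_CUBIC)[:600])
y=np.array([.044,1,0]);x=np.array([1,-.044,0]);h=np.array([572.1,-156.4,0])
def q(a,b,z):
  u,v=proj('side',h+a*x+b*y+[0,0,z]); print((a,b,z),'zoom',((u-255)*10).round(),((v-180)*10).round())
for a in (-82,82): q(a,31,71)
for z in (90,100,110,120):
  for a in (-75,75): q(a,29,z)
"
```

```text
(-82, 31, 71) zoom 439.0 404.0
(82, 31, 71) zoom 72.0 291.0
(-75, 29, 90) zoom 427.0 348.0
(75, 29, 90) zoom 91.0 247.0
(-75, 29, 100) zoom 428.0 322.0
(75, 29, 100) zoom 91.0 222.0
(-75, 29, 110) zoom 429.0 296.0
(75, 29, 110) zoom 91.0 197.0
(-75, 29, 120) zoom 429.0 270.0
(75, 29, 120) zoom 91.0 172.0
```

View pics/zs32.png

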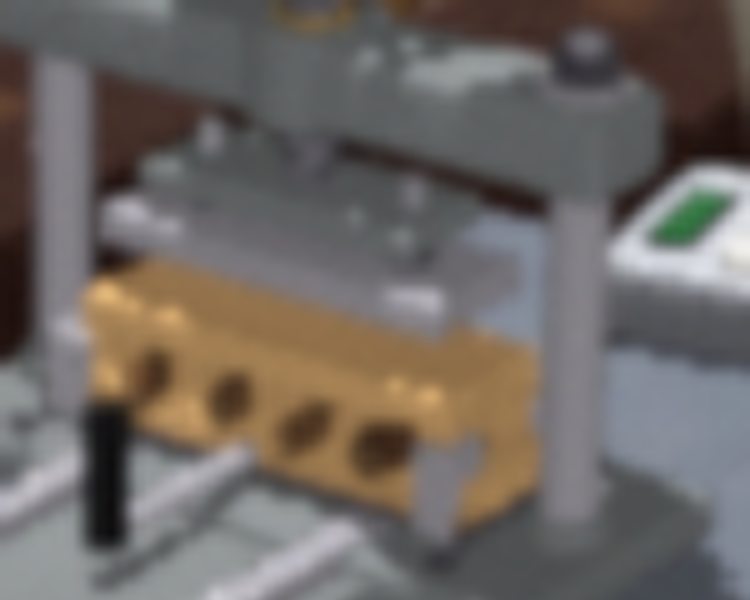

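Crank grip at (526.2, -136.9), 49 mm from the hub at (572.1, -156.3), so its angle is 157°. The gap under the plate looks like about 24 mm. I'll grasp the crank.

>>> drive_tool --rows '[[[-0.53,0.21,0,-0.002,0.001,0],[-0.53,0.21,0,-0.002,0.001,0],[-0.53,0.21,-0.2,-0.002,0.001,0],[-0.53,0.21,-0.2,-0.002,0.001,0]]]'

```text
time_s: 53.3
eef_pos: [526.3, -136.2, 486.2]
ee_rot: [-0.0, 0.708, 0.706, -0.0]
force: [0.2, 1.5, 1.5]
grip_width: 0.6
```

```bash
python3 -c "
from blk import *
tool()
im=cap('wrist','w33')
"
```

```text
t 53.3 tcp [ 526.3 -136.2  486.2] grasp [ 526.3 -136.2  331.2] z [-0.  0. -1.] alpha 89.82 F [0.2 1.5 1.5]
untilt norm [-0.0001 -0.0002 -0.    ]
```

View pics/w33.png

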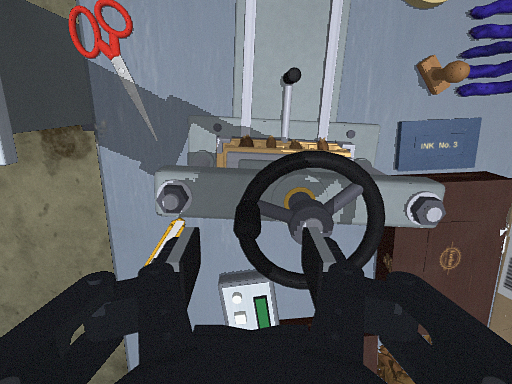

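>>> drive_tool --rows '[[[0,-0.005,0,0,0,0],[0,-0.005,-0.25,0,0,0],[0,-0.005,-0.45,0,0,0],[0,-0.005,-0.48,0,0,0],[0,-0.005,-0.48,0,0,0]]]' --fingers -0.1

```text
time_s: 53.98
eef_pos: [526.6, -136.9, 440.0]
ee_rot: [0.001, 0.708, 0.706, 0.0]
force: [1.5, 0.1, 1.0]
grip_width: 0.451
```

>>> drive_tool --rows '[[[0,0,0,0,0,0],[0,0,0,0,0,0],[0,0,0,0,0,0],[0,0,0,0,0,0]]]' --fingers -1 --force 40

```text
time_s: 54.48
eef_pos: [526.2, -136.7, 441.0]
ee_rot: [0.001, 0.708, 0.706, 0.0]
force: [-4.8, 1.4, 3.5]
grip_width: 0.185
```

```bash
python3 -c "
from blk import *
tool()
im=cap('wrist','w34')
"
```

```text
t 54.475 tcp [ 526.2 -136.7  441. ] grasp [ 526.5 -136.9  286. ] z [ 0.002 -0.001 -1.   ] alpha 89.82 F [-4.8  1.4  3.5]
untilt norm [0.0008 0.001  0.    ]
```

View pics/w34.png

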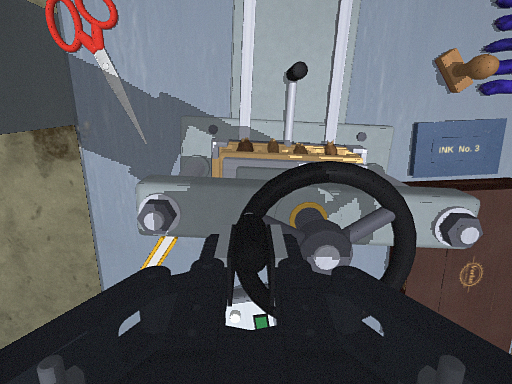

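```bash
cat > circ.py <<'E'
import sys,numpy as np,json
# usage: circ x y (grasp now) stepdeg n : rows
from h import *
s=ctrl.sense(); q=s['ee_rot']; M=Rr.from_quat([q[1],q[2],q[3],q[0]]).as_matrix(); g=s['eef_pos']+155*M[:,2]
hub=np.array([572.1,-156.3]); d=g[:2]-hub; a0=np.arctan2(d[1],d[0]); print('grasp',g.round(1),'r',np.hypot(*d).round(1),'ang',np.degrees(a0).round(1),'F',np.round(s['force'],1),'z',M[:,2].round(3))
st,n=float(sys.argv[1]),int(sys.argv[2]); print([[*( (hub+50*np.array([np.cos(a0-np.radians(st*i)),np.sin(a0-np.radians(st*i))])-g[:2])/100).round(2).tolist(), round(-st*i/360*.1,3),0,0,0] for i in range(1,n+1)])
E
python3 circ.py 20 10
```

```text
grasp [ 526.5 -136.9  286. ] r 49.6 ang 157.0 F [-4.5  1.5  3.2] z [ 0.002 -0.001 -1.   ]
[[0.09, 0.15, -0.006, 0, 0, 0], [0.23, 0.25, -0.011, 0, 0, 0], [0.4, 0.3, -0.017, 0, 0, 0], [0.57, 0.29, -0.022, 0, 0, 0], [0.73, 0.23, -0.028, 0, 0, 0], [0.86, 0.11, -0.033, 0, 0, 0], [0.93, -0.05, -0.039, 0, 0, 0], [0.96, -0.22, -0.044, 0, 0, 0], [0.92, -0.39, -0.05, 0, 0, 0], [0.82, -0.54, -0.056, 0, 0, 0]]
```

>>> drive_tool --rows '[[[0.09,0.15,-0.006,0,0,0],[0.23,0.25,-0.011,0,0,0],[0.4,0.3,-0.017,0,0,0],[0.57,0.29,-0.022,0,0,0],[0.73,0.23,-0.028,0,0,0]]]'

```text
time_s: 55.15
eef_pos: [599.3, -115.4, 438.4]
ee_rot: [0.002, 0.709, 0.705, -0.003]
force: [-14.4, -18.5, 2.0]
grip_width: 0.185
```

```bash
python3 circ.py 20 10
```

```text
grasp [ 599.  -116.5  283.4] r 48.0 ang 56.0 F [-14.4 -18.5   2. ] z [-0.002 -0.007 -1.   ]
[[0.14, -0.1, -0.006, 0, 0, 0], [0.21, -0.26, -0.011, 0, 0, 0], [0.23, -0.43, -0.017, 0, 0, 0], [0.19, -0.6, -0.022, 0, 0, 0], [0.09, -0.75, -0.028, 0, 0, 0], [-0.05, -0.85, -0.033, 0, 0, 0], [-0.22, -0.9, -0.039, 0, 0, 0], [-0.39, -0.88, -0.044, 0, 0, 0], [-0.55, -0.81, -0.05, 0, 0, 0], [-0.67, -0.69, -0.056, 0, 0, 0]]
```

```bash
sed -i 's/572.1,-156.3/571.8,-158.0/' circ.py; python3 circ.py 20 10
```

```text
grasp [ 599.  -116.5  283.4] r 49.6 ang 56.8 F [-14.4 -18.5   2. ] z [-0.002 -0.007 -1.   ]
[[0.13, -0.12, -0.006, 0, 0, 0], [0.21, -0.27, -0.011, 0, 0, 0], [0.23, -0.44, -0.017, 0, 0, 0], [0.19, -0.61, -0.022, 0, 0, 0], [0.09, -0.76, -0.028, 0, 0, 0], [-0.05, -0.86, -0.033, 0, 0, 0], [-0.21, -0.91, -0.039, 0, 0, 0], [-0.39, -0.9, -0.044, 0, 0, 0], [-0.55, -0.83, -0.05, 0, 0, 0], [-0.67, -0.71, -0.056, 0, 0, 0]]
```

>>> drive_tool --rows '[[[0.13,-0.12,-0.006,0,0,0],[0.21,-0.27,-0.011,0,0,0],[0.23,-0.44,-0.017,0,0,0],[0.19,-0.61,-0.022,0,0,0],[0.09,-0.76,-0.028,0,0,0],[-0.05,-0.86,-0.033,0,0,0],[-0.21,-0.91,-0.039,0,0,0],[-0.39,-0.9,-0.044,0,0,0],[-0.55,-0.83,-0.05,0,0,0],[-0.67,-0.71,-0.056,0,0,0]]]'

```text
time_s: 56.4
eef_pos: [531.1, -187.2, 432.9]
ee_rot: [0.003, 0.709, 0.705, -0.004]
force: [2.4, -0.8, -1.9]
grip_width: 0.179
```

```bash
python3 circ.py 20 10
```

```text
grasp [ 530.8 -188.6  277.9] r 51.2 ang -143.3 F [ 2.4 -0.8 -1.9] z [-0.002 -0.009 -1.   ]
[[-0.07, 0.16, -0.006, 0, 0, 0], [-0.09, 0.33, -0.011, 0, 0, 0], [-0.05, 0.5, -0.017, 0, 0, 0], [0.05, 0.65, -0.022, 0, 0, 0], [0.19, 0.75, -0.028, 0, 0, 0], [0.35, 0.8, -0.033, 0, 0, 0], [0.53, 0.79, -0.039, 0, 0, 0], [0.68, 0.72, -0.044, 0, 0, 0], [0.81, 0.6, -0.05, 0, 0, 0], [0.89, 0.45, -0.056, 0, 0, 0]]
```

>>> drive_tool --rows '[[[-0.07,0.16,-0.006,0,0,0],[-0.09,0.33,-0.011,0,0,0],[-0.05,0.5,-0.017,0,0,0],[0.05,0.65,-0.022,0,0,0],[0.19,0.75,-0.028,0,0,0],[0.35,0.8,-0.033,0,0,0],[0.53,0.79,-0.039,0,0,0],[0.68,0.72,-0.044,0,0,0],[0.81,0.6,-0.05,0,0,0],[0.89,0.45,-0.056,0,0,0]]]'

```text
time_s: 57.65
eef_pos: [620.6, -142.5, 427.3]
ee_rot: [0.001, 0.709, 0.705, -0.006]
force: [-17.8, -3.9, 4.9]
grip_width: 0.182
```

```bash
python3 circ.py 20 10
```

```text
grasp [ 619.6 -144.1  272.3] r 49.8 ang 16.3 F [-17.8  -3.9   4.9] z [-0.006 -0.01  -1.   ]
[[0.02, -0.17, -0.006, 0, 0, 0], [-0.02, -0.34, -0.011, 0, 0, 0], [-0.12, -0.49, -0.017, 0, 0, 0], [-0.26, -0.59, -0.022, 0, 0, 0], [-0.42, -0.64, -0.028, 0, 0, 0], [-0.6, -0.63, -0.033, 0, 0, 0], [-0.76, -0.56, -0.039, 0, 0, 0], [-0.88, -0.44, -0.044, 0, 0, 0], [-0.96, -0.28, -0.05, 0, 0, 0], [-0.98, -0.11, -0.056, 0, 0, 0]]
```

>>> drive_tool --rows '[[[0.01,-0.17,-0.006,0,0,0],[-0.03,-0.34,-0.011,0,0,0],[-0.13,-0.49,-0.017,0,0,0],[-0.27,-0.59,-0.022,0,0,0],[-0.43,-0.64,-0.028,0,0,0],[-0.61,-0.63,-0.033,0,0,0],[-0.77,-0.56,-0.039,0,0,0],[-0.89,-0.44,-0.044,0,0,0],[-0.97,-0.28,-0.05,0,0,0],[-0.99,-0.11,-0.056,0,0,0]]]'

```text
time_s: 58.9
eef_pos: [521.4, -153.4, 421.8]
ee_rot: [0.003, 0.709, 0.705, -0.005]
force: [15.1, -2.6, -5.4]
grip_width: 0.183
```

```bash
python3 circ.py 20 10; python3 -c "
from h import *
cap('side','s35')
im=cv2.imread('pics/s35.png'); cv2.imwrite('pics/zs35.png',cv2.resize(im[180:245,255:330],(750,650),interpolation=cv2.INTER_CUBIC)[:600])
"
```

```text
grasp [ 520.9 -155.   266.8] r 51.0 ang 176.7 F [15.1 -2.6 -5.4] z [-0.003 -0.011 -1.   ]
[[0.05, 0.17, -0.006, 0, 0, 0], [0.15, 0.31, -0.011, 0, 0, 0], [0.28, 0.42, -0.017, 0, 0, 0], [0.45, 0.47, -0.022, 0, 0, 0], [0.62, 0.46, -0.028, 0, 0, 0], [0.78, 0.39, -0.033, 0, 0, 0], [0.91, 0.27, -0.039, 0, 0, 0], [0.99, 0.11, -0.044, 0, 0, 0], [1.01, -0.06, -0.05, 0, 0, 0], [0.97, -0.23, -0.056, 0, 0, 0]]
```

View pics/zs35.png

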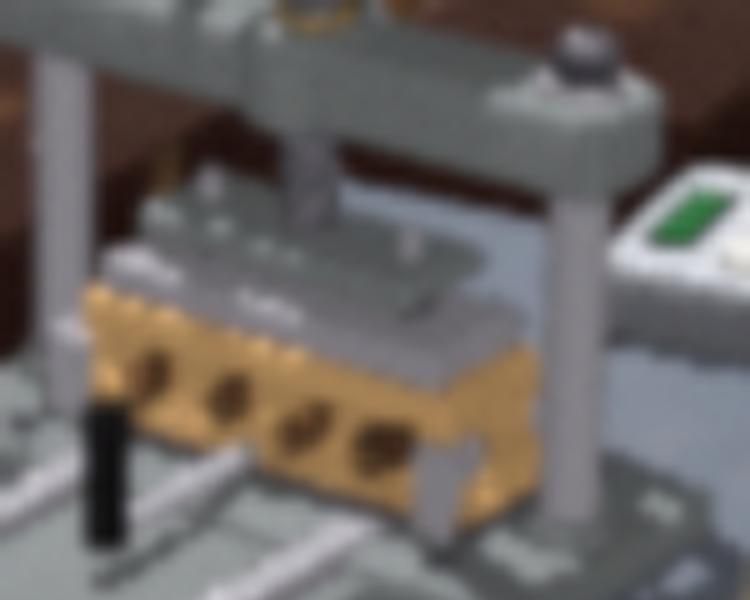

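The turn count is 700° and the gap is now about 4 mm. I'll go on in 60° steps and track the plate in the side view to find the contact.

>>> drive_tool --rows '[[[0.05,0.17,-0.006,0,0,0],[0.15,0.31,-0.011,0,0,0],[0.28,0.42,-0.017,0,0,0],[0.28,0.42,-0.017,0,0,0]]]'

```text
time_s: 59.45
eef_pos: [550.8, -110.2, 420.1]
ee_rot: [0.006, 0.709, 0.705, -0.005]
force: [7.8, -12.2, -4.5]
grip_width: 0.182
```

```bash
python3 circ.py 20 3; python3 -c "
from h import *
cap('side','s36')"
```

```text
grasp [ 551.  -112.6  265.1] r 49.9 ang 114.6 F [  7.8 -12.2  -4.5] z [ 0.001 -0.015 -1.   ]
[[0.17, 0.04, -0.006, 0, 0, 0], [0.34, 0.03, -0.011, 0, 0, 0], [0.5, -0.05, -0.017, 0, 0, 0]]
```

>>> drive_tool --rows '[[[0.17,0.03,-0.006,0.004,0,0],[0.34,0.02,-0.011,0.006,0,0],[0.5,-0.06,-0.017,0.006,0,0],[0.5,-0.06,-0.017,0.006,0,0]]]'

```text
time_s: 60.0
eef_pos: [601.1, -117.3, 418.3]
ee_rot: [0.003, 0.709, 0.705, -0.003]
force: [-3.4, -7.1, 1.5]
grip_width: 0.18
```

```bash
python3 circ.py 20 3; python3 -c "
from h import *
cap('side','s37')"
```

```text
grasp [ 601.  -118.6  263.3] r 49.1 ang 53.5 F [-3.4 -7.1  1.5] z [-0.001 -0.008 -1.   ]
[[0.12, -0.12, -0.006, 0, 0, 0], [0.19, -0.28, -0.011, 0, 0, 0], [0.2, -0.45, -0.017, 0, 0, 0]]
```

```bash
cat > trk.py <<'E'
import cv2,numpy as np,sys
base=cv2.imread('pics/s35.png')
# plate assembly patch in s35: zoom (100..430,170..380) -> px
x0,y0,x1,y1=266,199,298,219
def shift(name,ref='pics/s35.png'):
    r=cv2.cvtColor(cv2.imread(ref),cv2.COLOR_BGR2GRAY); r=cv2.resize(r,None,fx=8,fy=8,interpolation=cv2.INTER_CUBIC)
    t=cv2.cvtColor(cv2.imread(name),cv2.COLOR_BGR2GRAY); t=cv2.resize(t,None,fx=8,fy=8,interpolation=cv2.INTER_CUBIC)
    out=[]
    for (a,b,c,d) in [(265,197,300,217),(268,196,288,209),(281,203,304,221)]:
        p=r[b*8:d*8,a*8:c*8]
        m=cv2.matchTemplate(t[(b-12)*8:(d+12)*8,(a-2)*8:(c+2)*8],p,cv2.TM_CCOEFF_NORMED)
        _,v,_,l=cv2.minMaxLoc(m); out.append((l[1]/8-12,l[0]/8-2,round(float(v),3)))
    return out
for n in sys.argv[1:]: print(n,shift('pics/%s.png'%n))
E
python3 trk.py s32 s36 s37
```

```text
s32 [(-5.375, 0.5, 0.587), (-4.5, 0.0, 0.912), (-9.375, -2.0, 0.641)]
s36 [(0.125, -0.125, 0.965), (0.375, 0.0, 0.969), (0.375, -0.25, 0.924)]
s37 [(0.25, 0.0, 0.88), (1.0, 0.125, 0.882), (0.25, 0.0, 0.781)]
```

```bash
python3 -c "
import cv2,numpy as np
ims=[cv2.resize(cv2.imread('pics/s%d.png'%i)[195:230,262:312],(400,280),interpolation=cv2.INTER_CUBIC) for i in (32,35,36,37)]
cv2.imwrite('pics/cmp.png',np.vstack([np.hstack(ims[:2]),np.hstack(ims[2:])]))"
```

```text
(no output)
```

View pics/cmp.png

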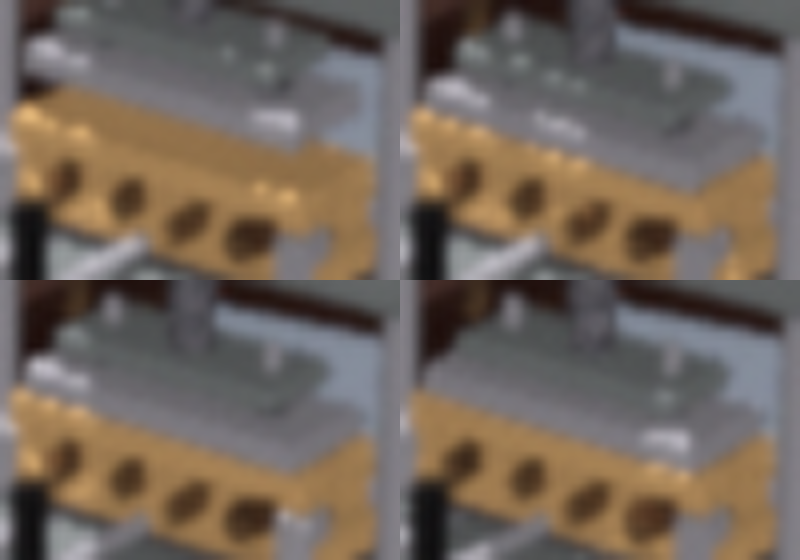

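The side view is ambiguous, because sun patches move across it. Before winding further I'll release the crank and look at the plate gap close up with the wrist camera.

>>> drive_tool --rows '[[[0,0,0,0,0,0],[0,0,0,0,0,0],[0,0,0,0,0,0],[0,0,0.3,0,0,0],[0,0,0.7,0,0,0],[0,0.5,0.7,0,0,0],[0,1,0.7,0,0,0],[0,1,0.7,0,0,0]]]' --fingers -0.1

```text
time_s: 61.05
eef_pos: [600.6, -14.0, 488.8]
ee_rot: [0.003, 0.708, 0.706, -0.003]
force: [0.4, -0.5, 0.1]
grip_width: 0.449
```

>>> drive_tool --rows '[[[-0.25,1,-0.6,-0.5,0,0],[-0.25,1,-0.6,-0.5,0,0],[-0.25,1,-0.6,-0.5,0,0],[-0.25,1,-0.6,-0.5,0,0],[-0.25,1,-0.6,-0.5,0,0],[-0.25,1,-0.6,-0.5,0,0]]]'

```text
time_s: 61.8
eef_pos: [575.7, 85.5, 428.7]
ee_rot: [0.272, 0.654, 0.652, -0.272]
force: [-0.4, 0.1, -2.0]
grip_width: 0.452
```

>>> drive_tool --rows '[[[0,0.5,-0.9,0,0,0],[0,0.5,-0.9,0,0,0],[0,0.5,-0.9,0,0,0]]]'

```text
time_s: 62.18
eef_pos: [575.6, 135.8, 336.8]
ee_rot: [0.27, 0.653, 0.653, -0.273]
force: [-0.2, -0.8, 0.0]
grip_width: 0.453
```

```bash
python3 -c "
from h import *
tool()
c=cal('wrist');import pickle; pickle.dump(c,open('w38.pkl','wb')); print(c[1][:3,3])
im=cap('wrist','w38')
"
```

```text
t 62.175 tcp [575.6 135.8 336.8] grasp [575.   25.8 227.5] z [-0.004 -0.709 -0.705] alpha 90.1 F [-0.2 -0.8  0. ]
untilt norm [ 0.4515 -0.0026  0.    ]
[574.82468658 162.64452593 265.7109211 ]
```

View pics/w38.png

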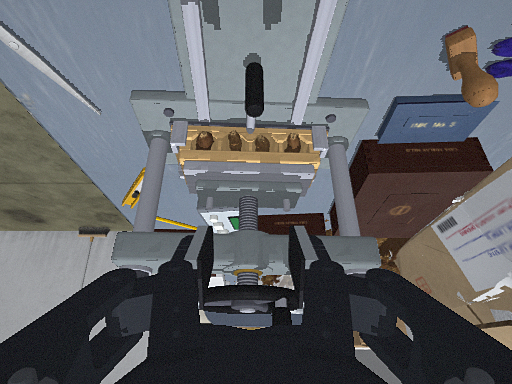

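>>> drive_tool --rows '[[[0,-0.3,-0.8,-0.12,0,0],[0,-0.3,-0.8,-0.12,0,0],[0,-0.3,-0.8,-0.12,0,0],[0,-0.3,-0.8,-0.12,0,0]]]'

```text
time_s: 62.72
eef_pos: [576.6, 105.2, 261.7]
ee_rot: [0.332, 0.626, 0.623, -0.33]
force: [0.1, -0.5, 0.3]
grip_width: 0.449
```

```bash
python3 -c "
from h import *
tool()
c=cal('wrist');import pickle; pickle.dump(c,open('w39.pkl','wb')); print(c[1][:3,3])
im=cap('wrist','w39')[:,:,::-1]
cv2.imwrite('pics/z39.png',cv2.resize(im[60:260,130:380],(750,600),interpolation=cv2.INTER_CUBIC))
"
```

```text
t 62.725 tcp [576.6 105.2 261.7] grasp [576.6 -23.2 174.7] z [ 0.    -0.828 -0.561] alpha 89.41 F [ 0.1 -0.5  0.3]
untilt norm [5.271e-01 1.000e-04 0.000e+00]
[576.41229166 118.46778292 186.85331125]
```

View pics/z39.png

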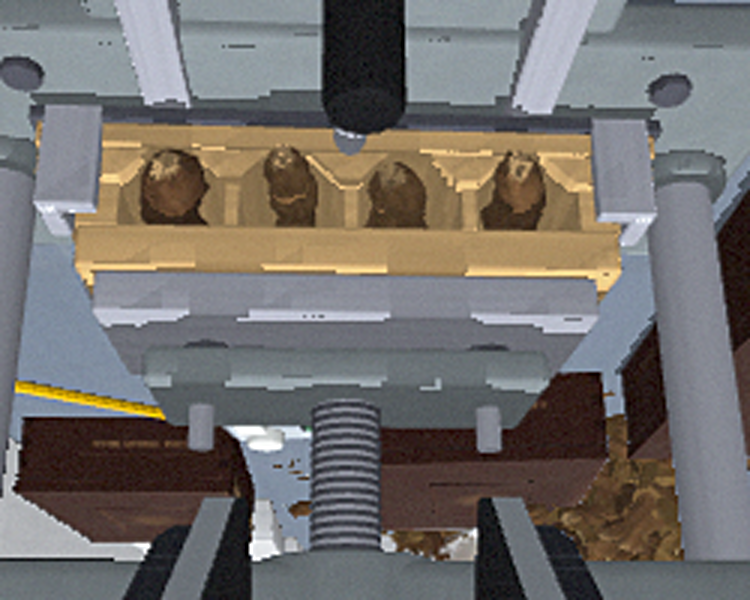

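```bash
python3 -c "
from h import *
import pickle
c=pickle.load(open('w39.pkl','rb'))
y=np.array([.044,1,0]);x=np.array([1,-.044,0]);h=np.array([571.6,-157,0])
def q(a,b,z):
  u,v=proj('wrist',h+a*x+b*y+[0,0,z],c); return ((u-130)*3+1).round(),((v-60)*3+1).round(1)
for a in (-82,0,82): print('wood',a,'bot',q(a,31,43),'top',q(a,31,71),'back',q(a,-31,71))
for g in (0,2,4,6,8): print('plate',g,q(-75,29,71+g),q(75,29,71+g))
for g in (10,12,14,16,18): print('plate top?',g,q(-75,29,71+g),q(75,29,71+g))
im=cv2.imread('pics/w39.png'); cv2.imwrite('pics/z39b.png',cv2.resize(im[125:225,150:350],(800,400),interpolation=cv2.INTER_NEAREST))
"
```

```text
wood -82 bot (np.float64(79.0), np.float64(181.9)) top (np.float64(70.0), np.float64(266.3)) back (np.float64(115.0), np.float64(342.1))
wood 0 bot (np.float64(351.0), np.float64(187.0)) top (np.float64(351.0), np.float64(270.5)) back (np.float64(346.0), np.float64(344.7))
wood 82 bot (np.float64(616.0), np.float64(191.9)) top (np.float64(625.0), np.float64(274.5)) back (np.float64(571.0), np.float64(347.2))
plate 0 (np.float64(96.0), np.float64(269.7)) (np.float64(600.0), np.float64(277.0))
plate 2 (np.float64(95.0), np.float64(275.9)) (np.float64(600.0), np.float64(283.0))
plate 4 (np.float64(94.0), np.float64(282.1)) (np.float64(601.0), np.float64(289.1))
plate 6 (np.float64(94.0), np.float64(288.3)) (np.float64(601.0), np.float64(295.3))
plate 8 (np.float64(93.0), np.float64(294.6)) (np.float64(602.0), np.float64(301.4))
plate top? 10 (np.float64(92.0), np.float64(301.0)) (np.float64(602.0), np.float64(307.6))
plate top? 12 (np.float64(92.0), np.float64(307.3)) (np.float64(603.0), np.float64(313.8))
plate top? 14 (np.float64(91.0), np.float64(313.7)) (np.float64(604.0), np.float64(320.1))
plate top? 16 (np.float64(91.0), np.float64(320.1)) (np.float64(604.0), np.float64(326.4))
plate top? 18 (np.float64(90.0), np.float64(326.5)) (np.float64(605.0), np.float64(332.7))
```

View pics/z39b.png

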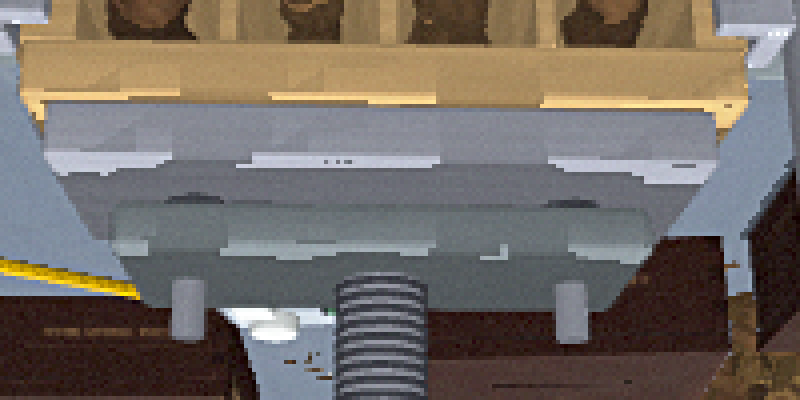

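The view is very clear. The plate's lower front edge is at the mould's top edge to within about 1 mm, so we are close to contact or just past it. To learn the compression for certain I'll back off exactly half a turn and compare from this same viewpoint. First I go back to the crank.

>>> drive_tool --rows '[[[0,-0.1,1,0.2,0,0],[0,-0.1,1,0.4,0,0],[0.1,-0.1,1,0.62,0,0],[0.1,-0.1,1,0.62,0,0],[0.1,-0.1,1,0.62,0,0],[0.1,-0.1,1,0.62,0,0],[0.1,-0.1,1,0.62,0,0]]]'

```text
time_s: 63.65
eef_pos: [586.4, 95.5, 363.1]
ee_rot: [0.002, 0.709, 0.705, 0.001]
force: [-0.3, 0.4, 0.2]
grip_width: 0.453
```

>>> drive_tool --rows '[[[0.14,-0.2,1,0,0,0],[0.14,-0.9,1,0,0,0],[0.14,-1,1,0,0,0],[0.14,-1,1,0,0,0]]]'

```text
time_s: 64.15
eef_pos: [600.3, -6.0, 464.8]
ee_rot: [0.003, 0.71, 0.705, 0.001]
force: [0.2, -0.7, -1.5]
grip_width: 0.456
```

```bash
python3 -c "
from h import *
tool()"
```

```text
t 64.15 tcp [600.3  -6.  464.8] grasp [601.3  -6.5 309.8] z [ 0.006 -0.003 -1.   ] alpha 89.6 F [ 0.2 -0.7 -1.5]
untilt norm [0.0021 0.004  0.    ]
```

>>> drive_tool --rows '[[[0,-0.5,0,0.002,0.004,0],[0,-1,0,0.002,0.004,0],[0,-1,0,0.002,0.004,0],[0,-1,0,0.002,0.004,0]]]'

```text
time_s: 64.65
eef_pos: [600.4, -104.7, 464.8]
ee_rot: [-0.0, 0.709, 0.705, 0.0]
force: [-0.4, 0.5, 0.3]
grip_width: 0.449
```

```bash
python3 -c "
from h import *
tool()
im=cap('wrist','w40')"
```

```text
t 64.65 tcp [ 600.4 -104.7  464.8] grasp [ 600.4 -104.7  309.8] z [ 0.  0. -1.] alpha 89.67 F [-0.4  0.5  0.3]
untilt norm [-0.0001  0.      0.    ]
```

View pics/w40.png

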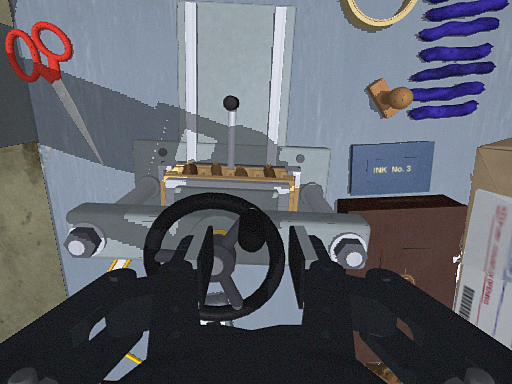

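>>> drive_tool --rows '[[[0.005,-0.14,0,0,0,0],[0.005,-0.14,-0.25,0,0,0],[0.005,-0.14,-0.46,0,0,0],[0.005,-0.14,-0.46,0,0,0]]]'

```text
time_s: 65.2
eef_pos: [600.9, -118.4, 417.6]
ee_rot: [-0.001, 0.709, 0.706, -0.001]
force: [-0.1, 0.4, 1.1]
grip_width: 0.452
```

>>> drive_tool --rows '[[[0,0,0,0,0,0],[0,0,0,0,0,0],[0,0,0,0,0,0],[0,0,0,0,0,0]]]' --fingers -1

```text
time_s: 65.7
eef_pos: [600.9, -118.3, 418.8]
ee_rot: [-0.0, 0.709, 0.706, -0.0]
force: [-0.7, 0.4, 6.1]
grip_width: 0.18
```

```bash
sed -i 's/+50\*np/+49.7*np/' circ.py; python3 circ.py -18 10
```

```text
grasp [ 600.8 -118.3  263.8] r 49.1 ang 53.9 F [-0.7  0.4  6.1] z [-0.001  0.    -1.   ]
[[-0.13, 0.08, 0.005, 0, 0, 0], [-0.29, 0.1, 0.01, 0, 0, 0], [-0.44, 0.08, 0.015, 0, 0, 0], [-0.58, 0.01, 0.02, 0, 0, 0], [-0.69, -0.1, 0.025, 0, 0, 0], [-0.76, -0.24, 0.03, 0, 0, 0], [-0.79, -0.4, 0.035, 0, 0, 0], [-0.76, -0.55, 0.04, 0, 0, 0], [-0.69, -0.69, 0.045, 0, 0, 0], [-0.58, -0.8, 0.05, 0, 0, 0]]
```

>>> drive_tool --rows '[[[-0.13,0.08,0.005,0,0,0],[-0.29,0.1,0.01,0,0,0],[-0.44,0.08,0.015,0,0,0],[-0.58,0.01,0.02,0,0,0],[-0.69,-0.1,0.025,0,0,0],[-0.76,-0.24,0.03,0,0,0],[-0.79,-0.4,0.035,0,0,0],[-0.76,-0.55,0.04,0,0,0],[-0.69,-0.69,0.045,0,0,0],[-0.58,-0.8,0.05,0,0,0]]]'

```text
time_s: 66.95
eef_pos: [542.9, -199.8, 423.9]
ee_rot: [-0.0, 0.709, 0.705, -0.001]
force: [0.5, 5.7, 1.8]
grip_width: 0.183
```

```bash
python3 circ.py 20 1; python3 -c "
from h import *
tool()"
```

```text
grasp [ 542.7 -199.9  268.9] r 51.0 ang -124.8 F [0.5 5.7 1.8] z [-0.002 -0.    -1.   ]
[[-0.11, 0.13, -0.006, 0, 0, 0]]
t 66.95 tcp [ 542.9 -199.8  423.9] grasp [ 542.7 -199.9  268.9] z [-0.002 -0.    -1.   ] alpha 89.69 F [0.5 5.7 1.8]
untilt norm [ 0.0002 -0.001   0.    ]
```

>>> drive_tool --rows '[[[0,0,0,0,0,0],[0,0,0,0,0,0],[0,0,0,0,0,0],[0,0,0.3,0,0,0],[0,0,0.7,0,0,0],[0.1,0.5,0.7,0,0,0],[0.1,1,0.7,0,0,0]]]' --fingers -0.1

```text
time_s: 67.82
eef_pos: [552.8, -98.6, 494.1]
ee_rot: [-0.0, 0.709, 0.705, -0.0]
force: [0.4, -0.4, -0.8]
grip_width: 0.449
```

>>> drive_tool --rows '[[[0.2,0.6,0,0,0,0],[0.24,1,-0.1,0,0,0],[0.24,1,-0.1,0,0,0]]]'

```text
time_s: 68.2
eef_pos: [576.7, 4.1, 483.6]
ee_rot: [-0.001, 0.708, 0.706, -0.001]
force: [0.0, 0.2, 0.8]
grip_width: 0.446
```

>>> drive_tool --rows '[[[0,0.6,-0.2,0,0,0],[0,1,-1,-0.2,0,0],[0,1,-1,-0.5,0,0],[0,1,-1,-0.62,0,0],[0,1,-1,-0.62,0,0],[0,1,-1,-0.62,0,0],[0,1,-1,-0.62,0,0],[0,1,-1,-0.62,0,0]]]'

```text
time_s: 69.2
eef_pos: [576.7, 103.6, 383.7]
ee_rot: [0.33, 0.626, 0.624, -0.33]
force: [0.5, 0.0, 0.2]
grip_width: 0.452
```

```bash
python3 -c "
from h import *
tool()"
```

```text
t 69.2 tcp [576.7 103.6 383.7] grasp [576.3 -24.4 296.2] z [-0.003 -0.825 -0.564] alpha 89.79 F [0.5 0.  0.2]
untilt norm [ 0.5255 -0.0017  0.    ]
```

Now down 122 mm to the viewpoint.

>>> drive_tool --rows '[[[0,0.01,-0.6,0,0,0],[0,0.01,-1,0,0,0],[0,0.01,-1,0,0,0]]]'

```text
time_s: 69.58
eef_pos: [576.5, 104.1, 281.7]
ee_rot: [0.327, 0.626, 0.625, -0.332]
force: [-0.0, 0.1, 1.5]
grip_width: 0.449
```

>>> drive_tool --rows '[[[0,0,-0.21,-0.002,0,0],[0,0,-0.21,-0.002,0,0],[0,0,-0.21,-0.002,0,0]]]'

```text
time_s: 69.95
eef_pos: [576.7, 104.1, 261.7]
ee_rot: [0.329, 0.626, 0.624, -0.332]
force: [-0.9, -0.1, -0.0]
grip_width: 0.451
```

```bash
python3 -c "
from h import *
tool()
c=cal('wrist');import pickle; pickle.dump(c,open('w41.pkl','wb')); print(c[1][:3,3])
im=cap('wrist','w41')[:,:,::-1]
cv2.imwrite('pics/z41b.png',cv2.resize(im[125:225,150:350],(800,400),interpolation=cv2.INTER_NEAREST))
"
```

```text
t 69.95 tcp [576.7 104.1 261.7] grasp [575.8 -24.  174.4] z [-0.006 -0.826 -0.563] alpha 90.01 F [-0.9 -0.1 -0. ]
untilt norm [ 0.526  -0.0036  0.    ]
[575.90699332 117.60560508 186.92001948]
```

View pics/z41b.png

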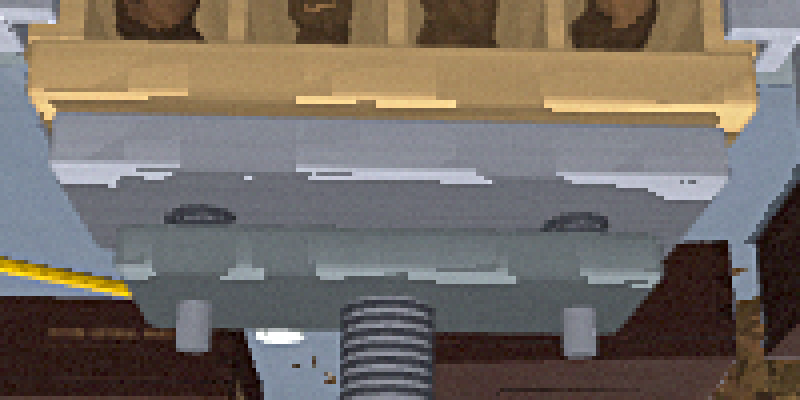

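```bash
cat > gap.py <<'E'
from h import *
import pickle,sys
yv=np.array([.044,1,0]);xv=np.array([1,-.044,0]);h0=np.array([571.6,-157,0])
def zat(u,v,b,c):
    o,d=ray('wrist',u,v,c); n=yv/np.linalg.norm(yv); t=((h0+b*yv-o)@n)/(d@n); return (o+t*d)
def row(u,lo,hi,ch,lev):  # first crossing
    p=ch[:,u-1:u+2].mean(1)
    for r in range(lo,hi):
        if (p[r]-lev)*(p[r+1]-lev)<=0 and p[r]!=p[r+1]: return r+(p[r]-lev)/(p[r]-p[r+1])
def ana(n):
    im=cv2.imread('pics/%s.png'%n); c=pickle.load(open(n+'.pkl','rb')); hsv=cv2.cvtColor(im,cv2.COLOR_BGR2HSV).astype(float)
    S=hsv[:,:,1]
    zs=[]
    for u in range(168,325,4):
        r=row(u,146,165,S,55)   # wood(sat high)->plate(low)
        if r is not None: zs.append(zat(u,r,29,c)[2])
    zs=np.array(zs); print(n,'plate bottom z: median',np.median(zs).round(2),'iqr',np.percentile(zs,[25,75]).round(2),len(zs))
    # blue-ish plate (B>G) to greenish carrier (G>B): carrier front lower edge
    D=im[:,:,1].astype(float)-im[:,:,0]
    zs=[]
    for u in list(range(180,192))+list(range(214,288,3)):
        r=row(u,166,188,cv2.GaussianBlur(D,(5,1),0),0.)
        if r is not None: zs.append(r)
    print('   carrier edge rows',np.median(zs).round(2),np.percentile(zs,[25,75]).round(2),len(zs))
if __name__=='__main__':
    for n in sys.argv[1:]: ana(n)
E
python3 gap.py w39 w41
```

```text
w39 plate bottom z: median 71.46 iqr [71.17 71.7 ] 40
  return _methods._mean(a, axis=axis, dtype=dtype,
  ret = ret.dtype.type(ret / rcount)
Traceback (most recent call last):
  File "gap.py", line 26, in <module>
    for n in sys.argv[1:]: ana(n)
                           ~~~^^^
  File "gap.py", line 24, in ana
    print('   carrier edge rows',np.median(zs).round(2),np.percentile(zs,[25,75]).round(2),len(zs))
                                                        ~~~~~~~~~~~~~^^^^^^^^^^^^
IndexError: index -1 is out of bounds for axis 0 with size 0
```

```bash
sed -i 's/^    print(.   carrier.*$/    if zs: print("   carrier",np.median(zs).round(2),len(zs))/' gap.py; python3 gap.py w39 w41; python3 - <<'E'
import cv2,numpy as np
for n in ('w39','w41'):
    im=cv2.imread('pics/%s.png'%n).astype(int)
    for u in (225,235): print(n,u,[ (r,*im[r,u]) for r in range(170,196)])
E
```

```text
w39 plate bottom z: median 71.46 iqr [71.17 71.7 ] 40
w41 plate bottom z: median 73.98 iqr [73.8  74.28] 40
   carrier 182.0 1
w39 225 [(170, np.int64(118), np.int64(111), np.int64(107)), (171, np.int64(117), np.int64(112), np.int64(109)), (172, np.int64(116), np.int64(107), np.int64(102)), (173, np.int64(119), np.int64(112), np.int64(108)), (174, np.int64(116), np.int64(108), np.int64(109)), (175, np.int64(119), np.int64(111), np.int64(107)), (176, np.int64(102), np.int64(97), np.int64(92)), (177, np.int64(107), np.int64(103), np.int64(96)), (178, np.int64(119), np.int64(118), np.int64(112)), (179, np.int64(122), np.int64(117), np.int64(107)), (180, np.int64(121), np.int64(116), np.int64(107)), (181, np.int64(129), np.int64(124), np.int64(113)), (182, np.int64(123), np.int64(119), np.int64(112)), (183, np.int64(128), np.int64(124), np.int64(118)), (184, np.int64(130), np.int64(125), np.int64(116)), (185, np.int64(115), np.int64(112), np.int64(102)), (186, np.int64(173), np.int64(165), np.int64(154)), (187, np.int64(174), np.int64(166), np.int64(158)), (188, np.int64(169), np.int64(1
[... 3707 characters left out ...]
np.int64(92), np.int64(82)), (183, np.int64(111), np.int64(110), np.int64(102)), (184, np.int64(115), np.int64(114), np.int64(106)), (185, np.int64(112), np.int64(109), np.int64(98)), (186, np.int64(119), np.int64(112), np.int64(107)), (187, np.int64(126), np.int64(125), np.int64(116)), (188, np.int64(127), np.int64(123), np.int64(115)), (189, np.int64(125), np.int64(119), np.int64(112)), (190, np.int64(126), np.int64(124), np.int64(113)), (191, np.int64(144), np.int64(144), np.int64(133)), (192, np.int64(162), np.int64(156), np.int64(147)), (193, np.int64(176), np.int64(173), np.int64(161)), (194, np.int64(172), np.int64(166), np.int64(156)), (195, np.int64(85), np.int64(78), np.int64(71))]
```

The plate's lower edge sits at 71.5 mm in the forward position and 74.0 mm after backing off 178.7° (4.96 mm of screw travel). So the compression was about 2.4 mm, and contact is about 91° forward of here. I need to wind about 271° clockwise from the crank's present angle of -124.8°.

>>> drive_tool --rows '[[[0,-0.1,1,0.2,0,0],[0,-0.1,1,0.4,0,0],[-0.1,-0.1,1,0.62,0.004,0],[-0.1,-0.1,1,0.62,0.004,0],[-0.1,-0.1,1,0.62,0.004,0],[-0.1,-0.1,1,0.62,0.004,0],[-0.1,-0.1,1,0.62,0.004,0]]]'

```text
time_s: 70.88
eef_pos: [566.6, 93.9, 362.5]
ee_rot: [-0.004, 0.706, 0.708, -0.003]
force: [0.1, -0.1, -0.7]
grip_width: 0.442
```

>>> drive_tool --rows '[[[-0.24,-0.2,1,0,0,0],[-0.24,-0.9,1,0,0,0],[-0.24,-1,1,0,0,0],[-0.24,-1,1,0,0,0]]]'

```text
time_s: 71.38
eef_pos: [542.3, -7.6, 463.8]
ee_rot: [-0.002, 0.707, 0.707, -0.003]
force: [-0.5, -0.6, 0.0]
grip_width: 0.451
```

>>> drive_tool --rows '[[[0,-0.6,0.1,0,0,0],[0,-1,0.1,0,0,0],[0,-1,0.1,0,0,0]]]'

```text
time_s: 71.75
eef_pos: [542.5, -108.8, 473.1]
ee_rot: [-0.003, 0.708, 0.706, -0.003]
force: [-0.4, 0.9, 0.2]
grip_width: 0.452
```

```bash
python3 -c "
from h import *
tool()"
```

```text
t 71.75 tcp [ 542.5 -108.8  473.1] grasp [ 541.2 -109.   318.1] z [-0.009 -0.001 -1.   ] alpha 89.88 F [-0.4  0.9  0.2]
untilt norm [ 0.0007 -0.0054  0.    ]
```

>>> drive_tool --rows '[[[0.005,-0.5,0,0,-0.0055,0],[0.005,-0.91,0,0,-0.0055,0],[0.005,-0.91,0,0,-0.0055,0]]]'

```text
time_s: 72.12
eef_pos: [543.2, -200.5, 472.3]
ee_rot: [-0.0, 0.708, 0.706, -0.001]
force: [0.3, 0.7, -0.7]
grip_width: 0.453
```

```bash
python3 -c "
from h import *
tool()
im=cap('wrist','w42')"
```

```text
t 72.125 tcp [ 543.2 -200.5  472.3] grasp [ 543.1 -200.6  317.3] z [-0.001 -0.001 -1.   ] alpha 89.79 F [ 0.3  0.7 -0.7]
untilt norm [ 0.0004 -0.0007  0.    ]
```

View pics/w42.png

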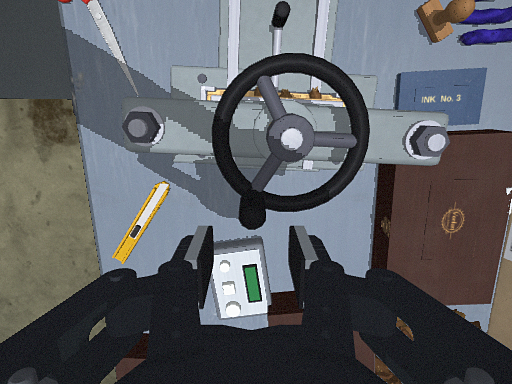

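>>> drive_tool --rows '[[[0,0.005,-0.25,0,0,0],[0,0.005,-0.48,0,0,0],[0,0.005,-0.48,0,0,0],[0,0.005,-0.48,0,0,0]]]'

```text
time_s: 72.68
eef_pos: [543.6, -197.6, 425.9]
ee_rot: [0.001, 0.707, 0.707, -0.0]
force: [0.1, 0.5, 0.5]
grip_width: 0.452
```

>>> drive_tool --rows '[[[0,0,0,0,0,0],[0,0,0,0,0,0],[0,0,0,0,0,0],[0,0,0,0,0,0]]]' --fingers -1

```text
time_s: 73.18
eef_pos: [543.6, -197.4, 427.1]
ee_rot: [0.002, 0.707, 0.707, 0.0]
force: [-0.4, 2.9, 5.5]
grip_width: 0.179
```

```bash
sed -i 's/571.8,-158.0/571.6,-158.3/' circ.py; python3 circ.py 20 10
```

```text
grasp [ 544.  -197.6  272.1] r 48.1 ang -125.1 F [-0.4  2.9  5.5] z [ 0.003 -0.002 -1.   ]
[[-0.13, 0.11, -0.006, 0, 0, 0], [-0.2, 0.27, -0.011, 0, 0, 0], [-0.22, 0.44, -0.017, 0, 0, 0], [-0.17, 0.6, -0.022, 0, 0, 0], [-0.07, 0.75, -0.028, 0, 0, 0], [0.07, 0.84, -0.033, 0, 0, 0], [0.23, 0.89, -0.039, 0, 0, 0], [0.41, 0.87, -0.044, 0, 0, 0], [0.56, 0.8, -0.05, 0, 0, 0], [0.68, 0.68, -0.056, 0, 0, 0]]
```

>>> drive_tool --rows '[[[-0.13,0.11,-0.006,0,0,0],[-0.2,0.27,-0.011,0,0,0],[-0.22,0.44,-0.017,0,0,0],[-0.17,0.6,-0.022,0,0,0],[-0.07,0.75,-0.028,0,0,0],[0.07,0.84,-0.033,0,0,0],[0.23,0.89,-0.039,0,0,0],[0.41,0.87,-0.044,0,0,0],[0.56,0.8,-0.05,0,0,0],[0.68,0.68,-0.056,0,0,0]]]'

```text
time_s: 74.42
eef_pos: [612.5, -128.1, 421.6]
ee_rot: [0.001, 0.707, 0.707, 0.001]
force: [-3.5, -0.0, 2.3]
grip_width: 0.179
```

```bash
python3 circ.py 18 4
```

```text
grasp [ 613.  -128.1  266.6] r 51.2 ang 36.1 F [-3.5 -0.   2.3] z [ 0.004  0.    -1.   ]
[[0.06, -0.15, -0.005, 0, 0, 0], [0.08, -0.3, -0.01, 0, 0, 0], [0.06, -0.45, -0.015, 0, 0, 0], [-0.01, -0.59, -0.02, 0, 0, 0]]
```

>>> drive_tool --rows '[[[0.06,-0.15,-0.005,0,0,0],[0.08,-0.3,-0.01,0,0,0],[0.06,-0.45,-0.015,0,0,0],[-0.01,-0.58,-0.02,0,0,0],[-0.01,-0.58,-0.02,0,0,0]]]'

```text
time_s: 75.05
eef_pos: [610.3, -187.4, 419.6]
ee_rot: [-0.0, 0.707, 0.707, 0.001]
force: [-6.8, 4.3, 1.8]
grip_width: 0.183
```

```bash
python3 circ.py 18 1
```

```text
grasp [ 610.3 -187.1  264.6] r 48.3 ang -36.7 F [-6.8  4.3  1.8] z [ 0.     0.001 -1.   ]
[[-0.1, -0.12, -0.005, 0, 0, 0]]
```

>>> drive_tool --rows '[[[0,0,0,0,0,0],[0,0,0,0,0,0],[0,0,0,0,0,0],[0,0,0.3,0,0,0],[0,0,0.7,0,0,0],[-0.1,0.5,0.7,0,0,0],[-0.1,1,0.7,0,0,0]]]' --fingers -0.1

```text
time_s: 75.92
eef_pos: [599.8, -86.5, 490.1]
ee_rot: [0.0, 0.708, 0.706, 0.001]
force: [0.6, 0.3, -0.3]
grip_width: 0.454
```

>>> drive_tool --rows '[[[-0.2,0.6,0,0,0,0],[-0.24,1,-0.1,0,0,0],[-0.24,1,-0.1,0,0,0]]]'

```text
time_s: 76.3
eef_pos: [575.3, 15.9, 479.9]
ee_rot: [-0.0, 0.706, 0.708, 0.001]
force: [-0.0, -1.4, 0.2]
grip_width: 0.452
```

>>> drive_tool --rows '[[[0,0.6,-0.2,0,0,0],[0,0.92,-1,-0.2,0,0],[0,0.92,-1,-0.5,0,0],[0,0.92,-1,-0.62,0,0],[0,0.92,-1,-0.62,0,0],[0,0.92,-1,-0.62,0,0],[0,0.92,-1,-0.62,0,0],[0,0.92,-1,-0.62,0,0]]]'

```text
time_s: 77.3
eef_pos: [575.6, 107.4, 379.9]
ee_rot: [0.329, 0.625, 0.626, -0.33]
force: [-0.5, 0.8, 0.4]
grip_width: 0.452
```

>>> drive_tool --rows '[[[0,0,-0.6,0,0,0],[0,0,-1,0,0,0],[0,0,-1,0,0,0]]]'

```text
time_s: 77.68
eef_pos: [575.4, 106.9, 277.9]
ee_rot: [0.327, 0.625, 0.627, -0.331]
force: [-0.4, 0.4, 0.4]
grip_width: 0.446
```

```bash
python3 -c "
from h import *
tool()"
```

```text
t 77.675 tcp [575.4 106.9 277.9] grasp [574.8 -20.7 190. ] z [-0.004 -0.824 -0.567] alpha 90.53 F [-0.4  0.4  0.4]
untilt norm [ 0.5244 -0.0024  0.    ]
```

>>> drive_tool --rows '[[[0.01,-0.025,-0.165,-0.003,0,-0.006],[0.01,-0.025,-0.165,-0.003,0,-0.006],[0.01,-0.025,-0.165,-0.003,0,-0.006]]]'

```text
time_s: 78.05
eef_pos: [576.6, 104.4, 262.3]
ee_rot: [0.327, 0.627, 0.623, -0.334]
force: [-0.5, -0.1, 0.2]
grip_width: 0.454
```

```bash
python3 -c "
from h import *
tool()
c=cal('wrist');import pickle; pickle.dump(c,open('w43.pkl','wb')); print(c[1][:3,3])
im=cap('wrist','w43')[:,:,::-1]
cv2.imwrite('pics/z43b.png',cv2.resize(im[125:225,150:350],(800,400),interpolation=cv2.INTER_NEAREST))
"; python3 gap.py w43
```

```text
t 78.05 tcp [576.6 104.4 262.3] grasp [575.  -23.7 175. ] z [-0.011 -0.826 -0.563] alpha 89.85 F [-0.5 -0.1  0.2]
untilt norm [ 0.526  -0.0068  0.    ]
[575.81711686 117.89777825 187.54882939]
w43 plate bottom z: median 71.49 iqr [71.16 71.66] 40
```

View pics/z43b.png

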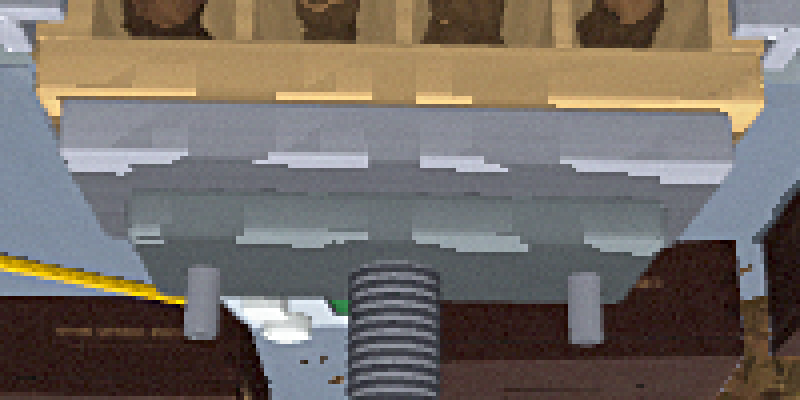

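The plate rests on the mould (z 71.5, as before). The stud protrusion grew 52, 64, 77 px over the three positions, in step with compressions of about 0, 2.4 and 5.0 mm, so it is half a turn past contact. Now the timer.

>>> drive_tool --rows '[[[0,-0.1,1,0.2,0,0],[0,-0.1,1,0.4,0,0],[-0.1,-0.1,1,0.62,0.007,0],[-0.1,-0.1,1,0.62,0.007,0],[-0.1,-0.1,1,0.62,0.007,0],[-0.1,-0.1,1,0.62,0.007,0],[-0.1,-0.1,1,0.62,0.007,0]]]' --fingers -1

```text
time_s: 78.97
eef_pos: [566.5, 94.3, 363.0]
ee_rot: [-0.007, 0.706, 0.708, -0.006]
force: [0.1, -0.3, 0.6]
grip_width: 0.004
```

>>> drive_tool --rows '[[[-0.2,0,1,0,0,0],[-0.2,-0.6,1,0,0,0],[-0.2,-1,1,0,0,0]]]'

```text
time_s: 79.35
eef_pos: [545.8, -6.4, 466.2]
ee_rot: [-0.004, 0.705, 0.709, -0.005]
force: [0.6, -0.1, -0.2]
grip_width: 0.002
```

>>> drive_tool --rows '[[[-0.1,-0.5,0.5,0,0,0],[-0.1,-1,0.5,0,0,0],[-0.1,-1,0.5,0,0,0]]]'

```text
time_s: 79.72
eef_pos: [535.4, -109.2, 517.0]
ee_rot: [-0.003, 0.707, 0.707, -0.006]
force: [0.3, 1.5, -0.6]
grip_width: -0.002
```

>>> drive_tool --rows '[[[-0.1,-0.5,0,0,0,0],[-0.1,-1,0,0,0,0],[-0.1,-1,0,0,0,0]]]'

```text
time_s: 80.1
eef_pos: [525.4, -211.0, 516.2]
ee_rot: [-0.004, 0.708, 0.706, -0.006]
force: [0.3, 0.4, -0.6]
grip_width: -0.0
```

>>> drive_tool --rows '[[[0,-0.5,0,0,0,0],[0,-1,0,0,0,0],[0,-1,0,0,0,0]]]'

```text
time_s: 80.47
eef_pos: [525.6, -312.3, 515.1]
ee_rot: [-0.004, 0.709, 0.706, -0.007]
force: [0.5, 0.4, -0.4]
grip_width: 0.004
```

```bash
python3 -c "
from h import *
tool()"
```

```text
t 80.475 tcp [ 525.6 -312.3  515.1] grasp [ 523.1 -312.9  360.1] z [-0.016 -0.003 -1.   ] alpha 89.76 F [ 0.5  0.4 -0.4]
untilt norm [ 0.0022 -0.01    0.    ]
```

>>> drive_tool --rows '[[[-0.15,-0.6,-0.5,0.002,-0.01,0],[-0.15,-1,-1,0.002,-0.01,0],[-0.15,-1,-1,0.002,-0.01,0]]]'

```text
time_s: 80.85
eef_pos: [510.9, -412.3, 412.0]
ee_rot: [-0.002, 0.709, 0.706, -0.0]
force: [-0.2, 1.0, 0.1]
grip_width: 0.005
```

```bash
python3 -c "
from h import *
tool()
c=cal('wrist');import pickle; pickle.dump(c,open('w44.pkl','wb'))
im=cap('wrist','w44')
"
```

```text
t 80.85 tcp [ 510.9 -412.3  412. ] grasp [ 510.3 -411.7  257. ] z [-0.004  0.003 -1.   ] alpha 89.75 F [-0.2  1.   0.1]
untilt norm [-0.0022 -0.0022 -0.    ]
```

View pics/w44.png

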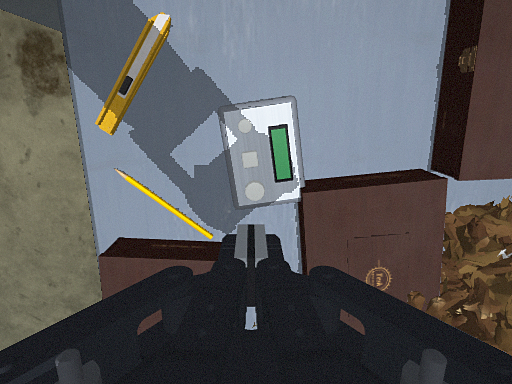

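```bash
python3 - <<'E'
from h import *
import pickle
c=pickle.load(open('w44.pkl','rb'))
im=cv2.imread('pics/w44.png'); 
cv2.imwrite('pics/z44.png',cv2.resize(im[95:215,215:305],(450,600),interpolation=cv2.INTER_CUBIC))
P=[onz('wrist',*p,44,c) for p in [(245,126.5),(250,159.5),(255,191)]]
for p in P: print(p.round(1))
print(np.linalg.norm(P[0]-P[1]),np.linalg.norm(P[1]-P[2]))
E
```

```text
[ 502.9 -368.2   44. ]
[ 508.2 -404.8   44. ]
[ 513.9 -441.8   44. ]
36.96853201106021 37.43515077712509
```

View pics/z44.png

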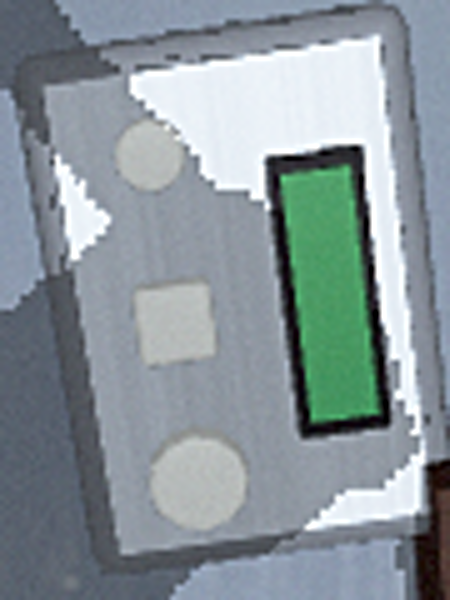

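>>> drive_tool --rows '[[[-0.08,0.445,-0.5,-0.002,-0.002,0],[-0.08,0.445,-1,-0.002,-0.002,0],[-0.08,0.445,-1,-0.002,-0.002,0]]]'

```text
time_s: 81.28
eef_pos: [503.5, -366.1, 310.5]
ee_rot: [-0.003, 0.708, 0.706, 0.0]
force: [0.4, -0.0, 0.1]
grip_width: 0.002
```

>>> drive_tool --rows '[[[0,0,-0.5,0,0,0],[0,0,-0.8,0,0,0],[0,0,-0.8,0,0,0]]]'

```text
time_s: 81.65
eef_pos: [504.3, -366.1, 232.1]
ee_rot: [-0.002, 0.708, 0.707, 0.0]
force: [0.4, -0.1, 0.9]
grip_width: -0.0
```

```bash
python3 -c "
from h import *
tool()
im=cap('wrist','w45')
"
```

```text
t 81.65 tcp [ 504.3 -366.1  232.1] grasp [ 503.9 -365.6   77.1] z [-0.003  0.003 -1.   ] alpha 89.91 F [ 0.4 -0.1  0.9]
untilt norm [-0.002  -0.0019 -0.    ]
```

View pics/w45.png

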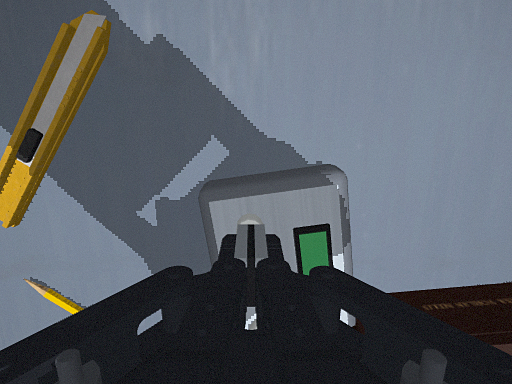

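>>> drive_tool --rows '[[[-0.01,-0.02,-0.08,0,0,0],[-0.01,-0.02,-0.14,0,0,0],[-0.01,-0.02,-0.17,0,0,0],[-0.01,-0.02,-0.19,0,0,0],[-0.01,-0.02,-0.19,0,0,0]]]'

```text
time_s: 82.32
eef_pos: [503.5, -368.4, 214.8]
ee_rot: [-0.001, 0.708, 0.707, -0.0]
force: [-0.1, -0.6, 3.1]
grip_width: 0.004
```

>>> drive_tool --rows '[[[0,0,-0.015,0,0,0],[0,0,-0.025,0,0,0],[0,0,-0.025,0,0,0]]]'

```text
time_s: 82.7
eef_pos: [503.5, -368.5, 212.5]
ee_rot: [-0.0, 0.708, 0.707, -0.0]
force: [-0.9, 0.7, 4.9]
grip_width: 0.001
```

>>> drive_tool --rows '[[[0,0,0.2,0,0,0],[0,0,0.2,0,0,0],[0.047,-0.364,0.2,0,0,0],[0.047,-0.364,0.2,0,0,0],[0.047,-0.364,0.1,0,0,0],[0.047,-0.364,0.1,0,0,0]]]'

```text
time_s: 83.45
eef_pos: [508.1, -404.0, 220.8]
ee_rot: [-0.002, 0.707, 0.707, 0.0]
force: [-0.0, -0.8, -0.3]
grip_width: -0.0
```

```bash
python3 -c "
from h import *
tool()
im=cap('wrist','w46')
"
```

```text
t 83.45 tcp [ 508.1 -404.   220.8] grasp [ 507.7 -403.5   65.8] z [-0.003  0.003 -1.   ] alpha 89.94 F [-0.  -0.8 -0.3]
untilt norm [-0.0019 -0.0017 -0.    ]
```

View pics/w46.png

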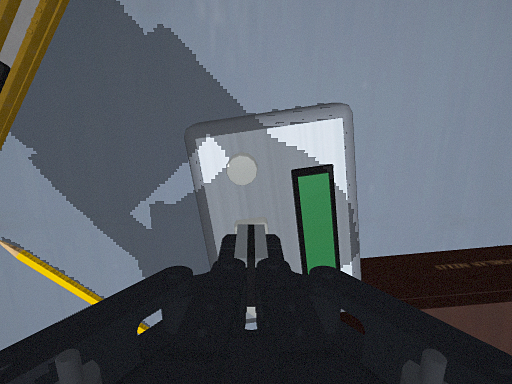

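Over the time key; the clear key is free at (242,170). Pressing.

>>> drive_tool --rows '[[[0,-0.01,-0.04,0,0,0],[0,-0.01,-0.07,0,0,0],[0,-0.01,-0.09,0,0,0],[0,-0.01,-0.09,0,0,0]]]'

```text
time_s: 84.0
eef_pos: [508.4, -405.0, 212.8]
ee_rot: [-0.001, 0.707, 0.707, 0.0]
force: [0.2, 3.9, 3.9]
grip_width: 0.003
```

>>> drive_tool --rows '[[[0,0,-0.01,0,0,0],[0,0,-0.015,0,0,0],[0,0,-0.015,0,0,0]]]'

```text
time_s: 84.38
eef_pos: [508.4, -405.0, 212.4]
ee_rot: [-0.001, 0.707, 0.707, 0.0]
force: [-3.4, 4.1, 10.9]
grip_width: 0.001
```

>>> drive_tool --rows '[[[0,0,0.2,0,0,0],[0,0,0.2,0,0,0],[0.053,-0.37,0.2,0,0,0],[0.053,-0.37,0.2,0,0,0],[0.053,-0.37,0.1,0,0,0],[0.053,-0.37,0.1,0,0,0]]]'

```text
time_s: 85.12
eef_pos: [513.6, -441.1, 220.6]
ee_rot: [-0.003, 0.707, 0.707, 0.0]
force: [-0.1, -0.5, 1.7]
grip_width: 0.004
```

```bash
python3 -c "
from h import *
tool()
im=cap('wrist','w47')
"
```

```text
t 85.125 tcp [ 513.6 -441.1  220.6] grasp [ 513.1 -440.5   65.6] z [-0.003  0.004 -1.   ] alpha 89.99 F [-0.1 -0.5  1.7]
untilt norm [-0.0027 -0.0022 -0.    ]
```

View pics/w47.png

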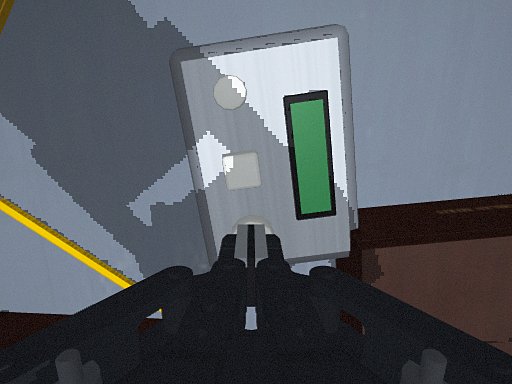

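>>> drive_tool --rows '[[[0,-0.015,-0.04,0,0,0],[0,-0.015,-0.07,0,0,0],[0,-0.015,-0.09,0,0,0],[0,-0.015,-0.095,0,0,0],[0,-0.015,-0.095,0,0,0]]]'

```text
time_s: 85.8
eef_pos: [513.9, -442.7, 212.5]
ee_rot: [-0.002, 0.707, 0.707, 0.0]
force: [-0.1, 2.3, 5.2]
grip_width: 0.006
```

Force is 5.2 N, so the key is at its stop. I'll retreat and check everything.

>>> drive_tool --rows '[[[0,0,0.3,0,0,0],[0,0,0.9,0,0,0],[-0.2,0,1,0,0,0],[-0.2,0.3,1,0,0,0],[-0.2,0.3,1,0,0,0]]]'

```text
time_s: 86.42
eef_pos: [494.0, -411.5, 312.7]
ee_rot: [-0.002, 0.707, 0.708, 0.0]
force: [1.3, 0.3, 0.7]
grip_width: 0.0
```

>>> drive_tool --rows '[[[-0.8,0.3,1,0,0,0],[-0.8,0.3,1,0,0,0],[-0.8,0.3,1,0,0,0]]]'

```text
time_s: 86.8
eef_pos: [412.6, -381.6, 416.4]
ee_rot: [0.001, 0.707, 0.707, -0.0]
force: [0.8, 0.4, -0.5]
grip_width: -0.001
```

```bash
python3 -c "
from h import *
tool()
im=cap('wrist','w48');cap('side','s48');cap('top','t48')
im=cv2.imread('pics/s48.png'); cv2.imwrite('pics/zs48.png',cv2.resize(im[150:300,130:380],(800,480),interpolation=cv2.INTER_CUBIC))
im=cv2.imread('pics/t48.png'); cv2.imwrite('pics/zt48.png',cv2.resize(im[130:280,110:390],(800,428),interpolation=cv2.INTER_CUBIC))
"
```

```text
t 86.8 tcp [ 412.6 -381.6  416.4] grasp [ 412.7 -381.9  261.4] z [ 0.001 -0.002 -1.   ] alpha 90.0 F [ 0.8  0.4 -0.5]
untilt norm [0.0013 0.0005 0.    ]
```

View pics/zs48.png

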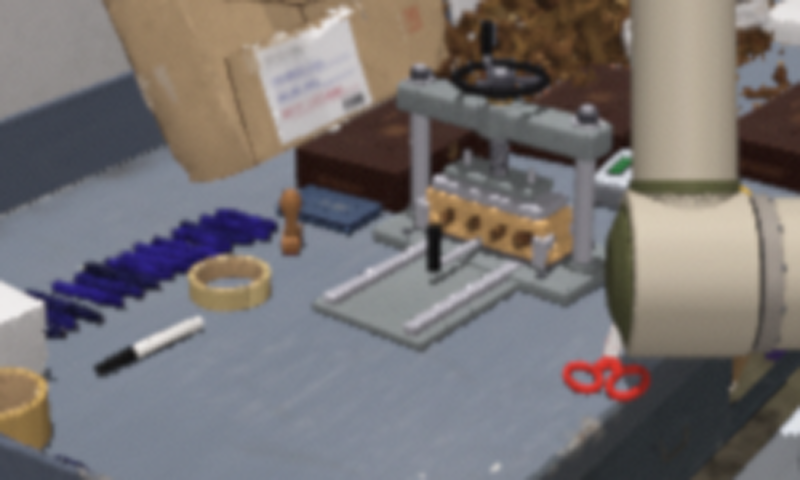

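View pics/zt48.png

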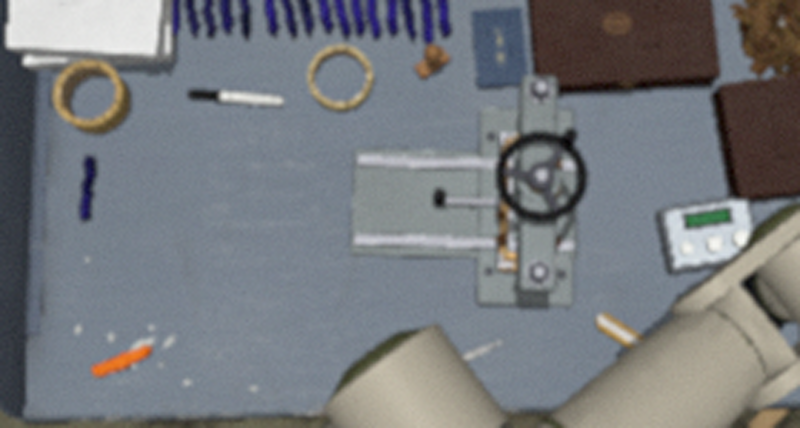

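View pics/w48.png

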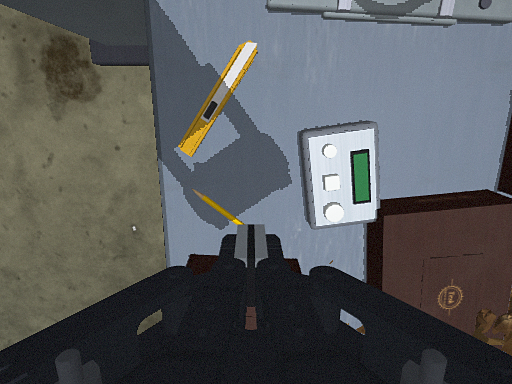

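All is in place, with the keys up and the other items unmoved. Handing in.

```bash
python3 -c "
from rig import ctrl
print(ctrl.finish_job())"
```

```text
the job is handed in; nothing more can be done
None
```

The whole job is done and handed in at about 87 s of the 210 s allowed; no verdict was reported.

**What I did:** I pulled the slide out and laid all four brown rolls one to a groove. I closed the mould with its top half, pushed the slide to its stop and wound the press half a turn past contact. Then I pressed clear, time and start in that order.

**What the last checks showed**
- **Mould:** the rolls are in the four grooves, the top half is level inside its corner angles, and the slide is home.
- **Plate:** its underside reads 71.5 mm, resting on the mould at 71 mm. From how far it rose when I backed off, plus the crank angle, it is pushed back about 5.0 mm, with an uncertainty of roughly 0.4 mm. The plate's guide studs, sticking out further each time, agree.
- **Keys:** the forces when pressed were 4.9, 10.9 and 5.2 N, all at or above the 4.5 N for fully down. All three look up in the last picture.
- **Other items:** in the last pictures nothing looked moved, though the arm covered part of the cutter in the top view.

**What failed or disagreed**
- **Roll grasp:** the first grasp of one roll was too high and slipped. I regrasped it lower.
- **Top half:** it had been knocked about 35 mm from where I first saw it, so I measured it again before gripping it.
- **Contact point:** the side camera put contact about 3 mm of screw travel later than the close-up wrist view did. I went by the wrist view, after backing off half a turn to confirm it.

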